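Draw the locking bolt of a paddle gear with the hexagon key

ROBOT

A 6-joint arm with a two-finger parallel gripper is mounted at the origin on the work surface. World frame = base frame: x ahead of the robot, y to its left, z up, the work surface at z = 0. Lengths are in m, angles in rad, forces in N, time in s.
With the tool pointing down it reaches from about 0.375 to 0.9 m from the base axis. Payload 3.1 kg.
Tool frame: the origin (TCP) lies midway between the tips of the shut fingers; the grasp point (between the pads) lies robot.tcp_to_grasp behind it (robot.tcp_to_grasp is the distance from the TCP to the grasp point, in m); z points along the fingers, y is the direction in which the jaws open and shut (so a half turn about z gives the same grasp; the last joint's range is limited). The gripper opens to 87 mm and grips with 3 to 60 N. Pads are 19 mm wide; open, the fingers measure 117 mm over their backs; the gripper's body (75 mm by 190 mm) begins 51 mm behind the grasp point.
Start: joints at [-1.401, 0.527, 1.433, -0, 1.181, -0.178], TCP at [0.213, -0.588, 0.223] pointing down, gripper open.
Joint ranges: [-3.08, 3.08], [-0.75, 2.2], [0.22, 2.44], [-1.43, 4.57], [0, 2.65], [-2.85, 2.85]. Speed limits (rad/s): [2.79, 2.79, 3.14, 3.14, 3.14, 3.14].

INTERFACE

Orientations are given as a unit quaternion [x, y, z, w].
In Python, from rig import robot, cams, nets gives the robot as it stands. The module is installed in compiled form; this text tells all that it offers.
- The arm moves only by the tool play_rows, never from a script. Its argument "commands" is a list of rows, each an object of numbers: "x", "y", "z": the shift along the tool's x, y, z in mm; "spin": the turn about the tool's z in rad. In form: [{"x": .., "y": .., "z": .., "spin": ..}, ...]. A call has 1 to 8 rows; each row shifts and turns the pose as measured when the row begins, along the tool's axes as they then stand; what a row does not reach is not made up. A row lasts 1/10 s, in which the tool goes at most 50 mm and 8.59 degrees, less where a joint would pass 70% of its speed; a pose out of reach is approached as far as the arm can. A call is refused whole if a number of a shift passes 50 or a number of a turn 0.15, either way. A call with a gripper value outside its range is refused whole. "grip" is the opening, from 0 (shut) to 1 (fully open), set as the call begins (left out, the last holds). The fingers move at their own pace and stop on an object; "newtons" is the grip in N (left out, the last holds). Time passes only in rows, so rows that do not move let the fingers close. It gives the time, the measured TCP pose, the force and the opening at its end, in the units of the state.
- robot.get_obs(): the state, without advancing time (a new reading comes with each control period).
- cams.camera(name): name is "scene" or "side" or "wrist"; returns a dict with "img" (400x640x3 uint8, red, green, blue), "fx", "fy", "cx", "cy" (pixels), "k1" (the pictures are not rectified: a ray, as slopes to the right and down, at radius r is drawn at 1 + k1 r^2 times it, then the intrinsics apply), "world_to_cam" (4x4, takes a point from world to camera coordinates); the wrist camera has in their place "mount" (4x4, takes a point from camera to tool coordinates, whose origin is the TCP and whose axes are the flange's). Camera axes: x right, y up, looking along -z (the intrinsics and any distortion apply to the point x, -y, -z); pixel columns grow to the right and rows downward; lengths in m; the calibration is good to about 2 mm. A picture is of the moment at which its call begins: read the wrist's pose just before it. There is no depth.
- robot.hand_in(): hands the job in, once; it reports no verdict.
Trained networks look in a picture, given as the dict that the camera call returned (one of the last four; its "shot" number tells which), for a name from the list of things; names that differ only in an ending like _2 or _b are one class to them, and where a whole thing is asked for, a point or a joint stands for the part that bears it (a point fixed in the world has none). Each returns a list of dicts, best first, with "conf" (0 to 1); they miss things now and then, are a little off and sometimes report something else, mostly with a low value. They report only what shows in the picture. A call takes as long as a camera call.
- nets.outline_of(picture, name): "region" (400x640 bool, what is visible of it) and "pixel" ([column, row] in pixels, amid what is visible of it).
The state is a dict: "time": time; "q": joint angles; "joint_velocities": joint speeds; "joint_torque": joint torques, N m; "position": TCP position; "tool_rot": TCP orientation; "ft_force": force on the tool from outside, world axes, zero at the start; "moment": the same for the moment, N m; "grip_width": finger opening in m.
Only numpy, scipy, OpenCV 4.12 (cv2) and the standard library are available. Lean on these libraries where they do the work, as an engineer would, in place of code of your own. Each camera call takes 0.05 s, during which the arm holds its last target.

TASK

The paddle gear on the bench is to be greased, so unlock it: take the hexagon-ended T key off its two pegs, find the recessed hexagon socket at the bottom of the sloping lock barrel with it, and turn clockwise, taking fresh holds on the T handle as you need, until the locking bolt is drawn right back to its stop, clear of the ratchet wheel. Leave the key standing in the lock and let go of it, and leave everything else where it is.

Things in the scene. Friction and masses are not known exactly. Their poses are not given: they have to be found in the camera images.
- key_hub (a point): Hexagon-ended T key, forged steel, 0.31 to 0.59 kg, loose. This point: centre of its flat hub, 16 mm thick (local x), 44 mm long (y), 22 mm high (z); grip it across the 16 mm. Local z is the key's axis, from tip to handle; y is along the T bar, 14 mm round, 150 mm long, centred on the hub. Below the hub is a round 14 mm shank. Hub centre to tip: 130 mm.
- key_hex (a point): Middle of the key's bright hexagon, 24 mm across flats, which runs from 11 to 55 mm above the tip (this point: 30 mm). Two of its flats face local +y and -y. Axes as key_hub.
- key_tip (a point): Middle of the end of the key's nose, 130 mm from the hub centre, axes as key_hub. The first 9 mm above the tip is a round pilot nose, 23.5 mm thick, tapering over its last 6 mm to 12 mm at the tip.
- square_key_hub (a point): Hub centre of the other T key, to be left alone: same handle and length, but with a dark 38 mm square box end instead of the bright hexagon. Axes as key_hub.
- rail: Oak peg rail, fixed, 460 mm long, 228 mm high. Origin on the bench under the middle of the board's front face; pegs point to local -x. Pegs 16 mm thick, 108 mm long, with 26 mm end knobs, 190 mm up, at y = -135, -45, 45, 135 mm. The keys hang by their bars, one over each pair of pegs, at x = -62, y = 90 or -90 mm (either way round), hub 205 mm up; lift one straight up 30 mm to clear the knobs.
- lock_mouth (a point): Centre of the mouth of the lock barrel, a galvanised tube 49 mm outside, 30 mm bore (mouth countersunk to 37 mm), fixed in the paddle gear. Local z is its axis, pointing out of the mouth; it leans 30 degrees from vertical, to the robot's side. The mouth is 167 mm above the bench. Nothing stands in the way of the T bar's full swing.
- screw_face (a point): Centre of the drive screw's flat face down the bore, 24 mm below the mouth; axes as lock_mouth (they do not turn with the screw). In it is a hexagon socket 25.6 mm across flats, 24 mm deep, at an unknown angle. The key's nose enters at any angle; the hexagon's corners then rest on the face, tip 33 mm below the mouth, until the flats line up within about 7 degrees.
- socket_floor (a point): Centre of the socket's floor, 48 mm below the mouth. With the key fully home its tip is here and its hub 82 mm above the mouth; released, it stands by itself, leaning up to 4 degrees. The screw turns stiffly (0.3 N m), stays where left, and has a fixed stop; clockwise, looking down the key, draws the bolt 10 mm per turn. From the start it is 0.6 to 0.8 turn to the stop.
- bolt_tip (a point): Lower end of the locking bolt, a 12 mm round bright bar on the barrel's axis, below the barrel; axes as lock_mouth. It is 74 to 72 mm below the mouth (along the axis) at the start, in a gap between ratchet teeth, and 66 mm when drawn to its stop. The tooth tips are 68 mm below the mouth.
- gear: Cast-iron paddle gear head, fixed: base 230 mm (local x) by 170 mm, cheek plates 97 mm high, ratchet wheel 98 mm across, square spindle end reaching to y = -158 mm, toothed rack 26 by 24 mm standing 200 mm high at x = 49, y = 25 mm. Origin under its middle; local x points away from the robot; barrel mouth at x = -58, y = 0, z = 167 mm.
- chock_a: Weathered hardwood chock, 110 x 55 x 58 mm, on the bench on the left of the gear. Origin under its middle. Leave alone.
- chock_b: The other hardwood chock, on the bench on the robot's side of the gear, same size. Leave alone.
- grease_pot: Round tin grease pot with a lid, 87 mm wide, 88 mm high, standing on the bench. Origin under its middle. Leave alone.
- windlass: Bronze windlass lying on the bench: boss 55 mm at the origin, arm 215 mm along local x, round grip 130 mm long at its end, 45 mm high. Leave alone.
- hook_tip: Iron boat hook tip lying on the bench, 175 mm along local x from its socket (origin), 38 mm high. Leave alone.
- spanner: Steel spanner 190 mm long lying flat on the bench. Leave alone.

How it is judged:
By the outcome, as a careful person would: the job done as asked, in the order asked, and still so for the second after the job is handed in, with the robot touching nothing.
It also fails if it takes over 67 s, if anything falls off the work surface, if the arm or the gripper's body presses on something with over 40 N, if the wrist force passes 120 N, or if a joint passes its speed limit or range.

## Working session

There is one attempt and no reset: what is moved stays moved. The work goes in short steps, Python scripts to look and compute and a tool call to move; the robot and the scene stay as the last step left them, time stands still between calls to the robot, and variables do not carry over. Pictures are saved under pics/ and viewed, and the job is handed in when it is done.

Besides the shell and the picture viewer there is one more tool, called in YAML: its name, and indented under it one key for each argument. play_rows: Moves the arm, as the interface text tells. Its arguments: {"type":"object","properties":{"commands":{"type":"array"},"grip":{"type":"number"},"newtons":{"type":"number"}},"required":["commands"]}

```bash
mkdir -p pics; ls
cat > h.py <<'E'
import numpy as np, cv2
from rig import robot, cams, nets
from scipy.spatial.transform import Rotation as R
def shot(n,f=None):
    p=cams.camera(n)
    if f: cv2.imwrite('pics/'+f,cv2.cvtColor(p['img'],cv2.COLOR_RGB2BGR))
    return p
def proj(p,P,w2c=None):
    P=np.atleast_2d(P); T=p['world_to_cam'] if w2c is None else w2c
    c=P@np.array(T)[:3,:3].T+np.array(T)[:3,3]
    s=np.c_[c[:,0]/-c[:,2], c[:,1]/c[:,2]]
    r2=(s**2).sum(1,keepdims=True); s=s*(1+p['k1']*r2)
    return s*[p['fx'],p['fy']]+[p['cx'],p['cy']]
def wristT(p,o):
    T=np.eye(4);T[:3,:3]=R.from_quat(o['tool_rot']).as_matrix();T[:3,3]=o['position']
    return np.linalg.inv(T@np.array(p['mount']))
def ray(p,px,w2c=None):
    T=np.array(p['world_to_cam'] if w2c is None else w2c)
    d=(np.array(px,float)-[p['cx'],p['cy']])/[p['fx'],p['fy']]
    s=d.copy()
    for _ in range(30): s=d/(1+p['k1']*(s@s))
    v=T[:3,:3].T@np.array([s[0],-s[1],-1]); o=-T[:3,:3].T@T[:3,3]
    return o,v/np.linalg.norm(v)
def tri(rs):
    A=sum(np.eye(3)-np.outer(d,d) for o,d in rs);b=sum((np.eye(3)-np.outer(d,d))@o for o,d in rs)
    x=np.linalg.solve(A,b); return x,[np.linalg.norm(np.cross(x-o,d)) for o,d in rs]
E
python3 - <<'E'
from h import *
o=robot.get_obs();print(o, robot.tcp_to_grasp)
for n in ['scene','side','wrist']:
    p=shot(n,n+'0.png'); print(n,{k:(np.round(v,3).tolist()) for k,v in p.items() if k not in('img',)})
    for t in ['key_hub','key_hex','key_tip','square_key_hub','lock_mouth','screw_face','bolt_tip','gear','rail']:
        try:print(t,[(round(d['conf'],2),np.round(d['pixel']).tolist(),int(d['region'].sum())) for d in nets.outline_of(p,t)[:3]])
        except Exception as e: print(t,e)
E
```

```text
pics
{'time': 0.0, 'q': array([-1.40151833e+00,  5.28451561e-01,  1.43390174e+00, -3.87005442e-05,
        1.18139701e+00, -1.78490530e-01]), 'joint_velocities': array([-1.99248322e-03,  1.72804409e-04, -1.88785266e-03, -1.37097162e-03,
       -1.48597684e-05,  1.55330476e-04]), 'joint_torque': array([ 5.14502881e-04, -4.40036595e+01, -1.76591635e+01,  6.33126847e-02,
        5.82389056e-02, -1.59529527e-04]), 'position': array([ 0.21289749, -0.58684033,  0.22158079]), 'tool_rot': array([ 9.84918337e-01,  1.73016488e-01, -1.29241797e-05, -1.07889933e-03]), 'ft_force': array([0.15292579, 0.14998917, 0.523739  ]), 'moment': array([ 0.00557907, -0.09294373,  0.03739039]), 'grip_width': 0.08712313114014782} 0.0187
scene {'fx': 507.413, 'fy': 507.413, 'cx': 326.18, 'cy': 207.745, 'k1': -0.158, 'world_to_cam': [[-0.907, 0.42, -0.004, 0.5], [-0.339, -0.725, 0.599, 0.057], [0.249, 0.545, 0.8, -1.571], [0.0, 0.0, 0.0, 1.0]], 'shot': 1}
key_hub [(0.72, [342.0, 215.0], 883), (0.58, [282.0, 233.0], 5179), (0.57, [359.0, 308.0], 639)]
key_hex [(0.73, [360.0, 309.0], 711)]
key_tip [(0.62, [354.0, 
[... 620 characters left out ...]
, [243.0, 256.0], 558), (0.41, [380.0, 165.0], 839)]
key_tip [(0.74, [245.0, 256.0], 684), (0.7, [401.0, 201.0], 597), (0.2, [351.0, 222.0], 957)]
square_key_hub [(0.81, [305.0, 307.0], 1015)]
lock_mouth [(0.83, [297.0, 181.0], 393)]
screw_face [(0.59, [299.0, 184.0], 436)]
bolt_tip []
gear [(0.57, [288.0, 204.0], 4420)]
rail [(0.9, [250.0, 303.0], 9870)]
wrist {'fx': 344.006, 'fy': 344.006, 'cx': 319.238, 'cy': 199.403, 'k1': -0.048, 'mount': [[0.0, 0.954, 0.301, 0.084], [1.0, -0.001, 0.001, -0.0], [0.001, 0.301, -0.954, -0.162], [0.0, 0.0, 0.0, 1.0]], 'shot': 3}
key_hub []
key_hex []
key_tip []
square_key_hub []
lock_mouth []
screw_face []
bolt_tip []
gear [(0.51, [56.0, 1.0], 52)]
rail []
```

View pics/scene0.png

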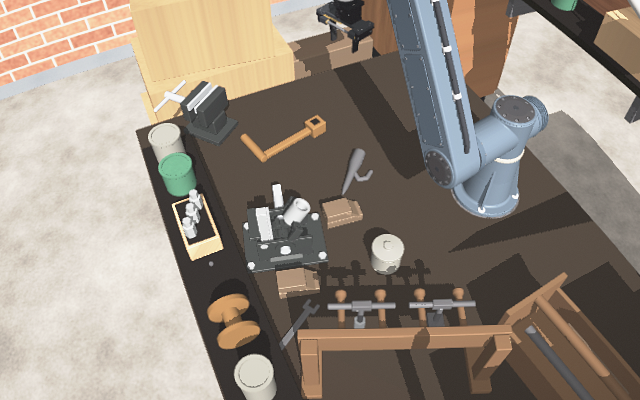

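View pics/side0.png

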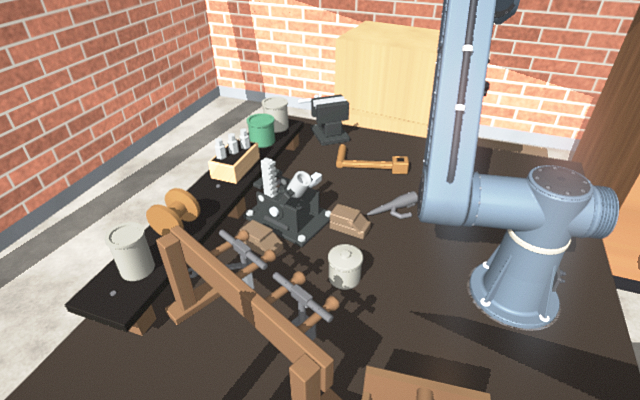

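View pics/wrist0.png

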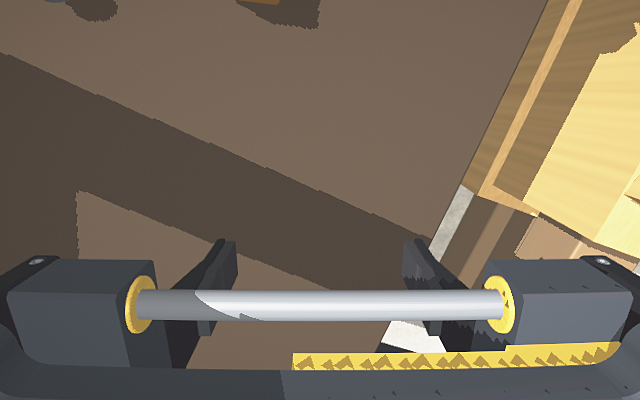

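Run:
```python
from h import *
rs={}
for n in ['scene','side']:
    p=shot(n)
    im=cv2.cvtColor(p['img'],cv2.COLOR_RGB2BGR)
    b=(300,260,500,350) if n=='scene' else (200,210,360,340)
    cv2.imwrite(f'pics/{n}_z.png',cv2.resize(im[b[1]:b[3],b[0]:b[2]],None,fx=4,fy=4,interpolation=cv2.INTER_CUBIC))
    b=(225,160,355,310) if n=='scene' else (230,140,370,260)
    cv2.imwrite(f'pics/{n}_zg.png',cv2.resize(im[b[1]:b[3],b[0]:b[2]],None,fx=4,fy=4,interpolation=cv2.INTER_CUBIC))
```

```text
(no output)
```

View pics/scene_z.png

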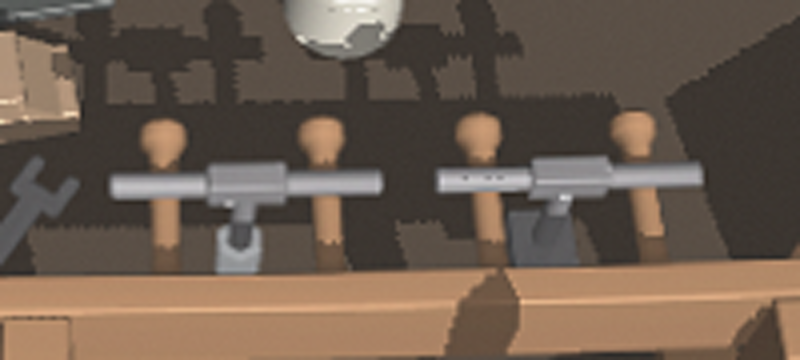

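View pics/side_z.png

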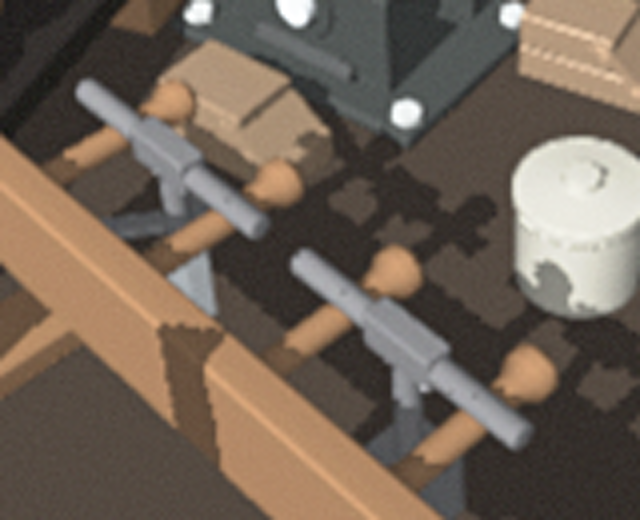

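View pics/scene_zg.png

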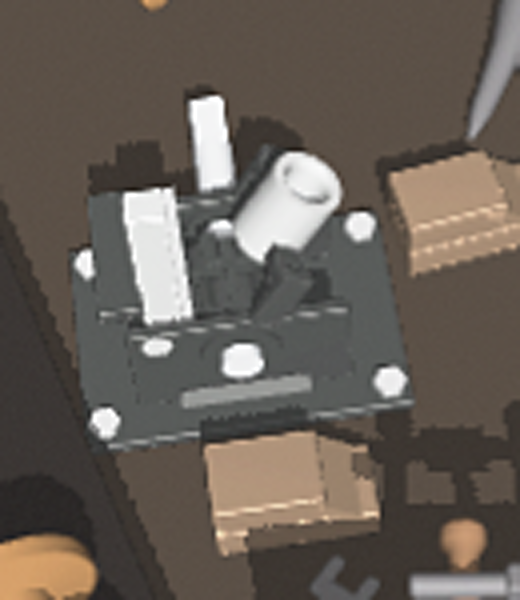

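View pics/side_zg.png

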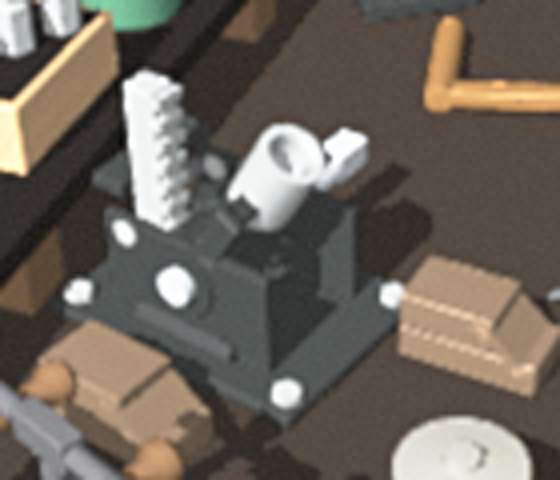

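Run:
```python
from h import *
ps={n:shot(n) for n in['scene','side']}
S=lambda x,y,b:(x/4+b[0]-.375,y/4+b[1]-.375)
A=(300,260);B=(200,210);C=(225,160);D=(230,140)
pts={'barend_far':(S(112,186,A),S(85,90,B)),'barend_near':(S(382,182,A),S(262,225,B)),'hub':(S(247,183,A),S(168,150,B)),
'knob1':(S(163,136,A),S(172,102,B)),'knob2':(S(321,136,A),S(276,184,B)),'knob3':(S(478,133,A),S(394,272,B)),'knob4':(S(632,130,A),S(527,373,B)),
'sqhub':(S(570,177,A),S(407,333,B)),
'mouth':(S(308,180,C),S(297,153,D)),
'boltNL':(S(105,420,C),S(79,291,D)),'boltNR':(S(390,380,C),S(287,392,D)),'boltFR':(S(361,225,C),S(393,293,D)),'boltspindle':(S(243,360,C),S(177,286,D))}
X={}
for k,(a,b) in pts.items():
    x,e=tri([ray(ps['scene'],a),ray(ps['side'],b)]);X[k]=x;print(k,np.round(x,4),np.round(e,4))
d=X['knob4']-X['knob1'];print(np.degrees(np.arctan2(d[1],d[0])),np.linalg.norm(d)); d=X['barend_near']-X['barend_far'];print(np.degrees(np.arctan2(d[1],d[0])),np.linalg.norm(d))
d=X['boltNL']-X['boltNR'];print(np.degrees(np.arctan2(d[1],d[0])),np.linalg.norm(d))
```

```text
barend_far [0.6564 0.2384 0.2013] [0.0003 0.0003]
barend_near [0.5196 0.2995 0.2027] [0.0015 0.0015]
hub [0.5884 0.2692 0.2049] [0.0011 0.0011]
knob1 [0.6148 0.2175 0.1884] [0.0006 0.0006]
knob2 [0.5329 0.2552 0.1872] [0.0005 0.0005]
knob3 [0.4506 0.2922 0.1881] [0. 0.]
knob4 [0.3685 0.329  0.1877] [0.0003 0.0003]
sqhub [0.4242 0.3433 0.2072] [0.0024 0.0024]
mouth [ 0.5863 -0.0748  0.1617] [0.0014 0.0014]
boltNL [ 0.7585 -0.048   0.0122] [0. 0.]
boltNR [0.5653 0.0049 0.0123] [0.0006 0.0006]
boltFR [ 0.5297 -0.1241  0.0149] [0.0005 0.0005]
boltspindle [ 0.6611 -0.0235  0.0617] [0.0005 0.0005]
155.6482153405865 0.2703583839780196
155.92532707847226 0.14993528266021142
-15.298822345927185 0.20030707125888042
```

```bash
cat >> h.py <<'E'
def az_of(o):
    M=R.from_quat(o['tool_rot']).as_matrix(); return np.degrees(np.arctan2(M[1,0],M[0,0]))
def plan(tgt,az=None,dirn=0,n=8,vmax=45,smax=.14,o=None,quiet=False):
    """straight move; print up to n rows in the tool axes. az in deg (tool x azimuth)"""
    import json
    o=o or robot.get_obs(); M=R.from_quat(o['tool_rot']).as_matrix(); p=np.array(o['position'])
    tgt=np.array(tgt,float); a=az_of(o)
    da=0 if az is None else (az-a+180)%360-180
    if dirn>0 and da<0: da+=360
    if dirn<0 and da>0: da-=360
    sp=-np.radians(da); d=tgt-p
    N=max(1,int(np.ceil(max(np.linalg.norm(d)*1000/vmax,abs(sp)/smax))))
    rows=[]
    for i in range(min(n,N)):
        l=M.T@d/N*1000
        rows.append(dict(x=round(l[0],1),y=round(l[1],1),z=round(l[2],1),spin=round(sp/N,3)))
        M=M@R.from_rotvec([0,0,sp/N]).as_matrix()
    print('from',np.round(p,4),'az',round(a,1),'to go mm',np.round(d*1000,1),'da',round(da,1),'rows',N); print(json.dumps(rows)); return rows
def st():
    o=robot.get_obs(); print(round(o['time'],2),np.round(o['position'],4),'az',round(az_of(o),2),'F',np.round(o['ft_force'],2),'M',np.round(o['moment'],2),'w',round(o['grip_width'],4),'q',np.round(o['q'],2))
    return o
E
python3 - <<'E'
from h import *
plan([0.4,-0.2,0.34],155.7,dirn=1,n=16)
E
```

```text
from [ 0.213  -0.5875  0.2225] az 19.9 to go mm [187.  387.5 117.5] da 135.8 rows 17
[{"x": 18.1, "y": -17.7, "z": -6.9, "spin": -0.139}, {"x": 20.4, "y": -15.0, "z": -6.9, "spin": -0.139}, {"x": 22.3, "y": -12.0, "z": -6.9, "spin": -0.139}, {"x": 23.7, "y": -8.8, "z": -6.9, "spin": -0.139}, {"x": 24.7, "y": -5.4, "z": -6.9, "spin": -0.139}, {"x": 25.2, "y": -1.9, "z": -6.9, "spin": -0.139}, {"x": 25.3, "y": 1.6, "z": -6.9, "spin": -0.139}, {"x": 24.8, "y": 5.1, "z": -6.9, "spin": -0.139}, {"x": 23.8, "y": 8.5, "z": -6.9, "spin": -0.139}, {"x": 22.4, "y": 11.7, "z": -6.9, "spin": -0.139}, {"x": 20.6, "y": 14.7, "z": -6.9, "spin": -0.139}, {"x": 18.3, "y": 17.4, "z": -6.9, "spin": -0.139}, {"x": 15.7, "y": 19.8, "z": -6.9, "spin": -0.139}, {"x": 12.8, "y": 21.8, "z": -6.9, "spin": -0.139}, {"x": 9.7, "y": 23.4, "z": -6.9, "spin": -0.139}, {"x": 6.3, "y": 24.5, "z": -6.9, "spin": -0.139}]
```

play_rows:
  commands:
    - {"x": 18, "y": -18, "z": -12, "spin": -0.14}
    - {"x": 20, "y": -15, "z": -12, "spin": -0.14}
    - {"x": 22, "y": -12, "z": -12, "spin": -0.14}
    - {"x": 24, "y": -9, "z": -12, "spin": -0.14}
    - {"x": 25, "y": -5, "z": -12, "spin": -0.14}
    - {"x": 25, "y": -2, "z": -12, "spin": -0.14}
    - {"x": 25, "y": 2, "z": -10, "spin": -0.14}
    - {"x": 25, "y": 5, "z": -10, "spin": -0.14}
  grip: 0.48

```text
time: 2.5
position: [0.2982, -0.3999, 0.3158]
tool_rot: [0.729, 0.684, 0.0, -0.0]
ft_force: [0.7, -0.4, -0.1]
grip_width: 0.0429
```

Run:
```python
from h import *
st();plan([0.45,0.05,0.34],155.7,dirn=1)
```

```text
2.5 [ 0.2982 -0.3999  0.3158] az 86.36 F [ 0.66 -0.37 -0.09] M [-0.02  0.    0.02] w 0.0429 q [-1.15  0.25  1.62  0.    1.28 -1.09]
from [ 0.2982 -0.3999  0.3158] az 86.4 to go mm [151.8 449.9  24.2] da 69.3 rows 11
[{"x": 41.7, "y": 11.2, "z": -2.2, "spin": -0.11}, {"x": 40.2, "y": 15.7, "z": -2.2, "spin": -0.11}, {"x": 38.2, "y": 20.0, "z": -2.2, "spin": -0.11}, {"x": 35.8, "y": 24.1, "z": -2.2, "spin": -0.11}, {"x": 33.0, "y": 27.9, "z": -2.2, "spin": -0.11}, {"x": 29.7, "y": 31.3, "z": -2.2, "spin": -0.11}, {"x": 26.1, "y": 34.4, "z": -2.2, "spin": -0.11}, {"x": 22.1, "y": 37.0, "z": -2.2, "spin": -0.11}]
```

play_rows:
  commands:
    - {"x": 42, "y": 11, "z": -4, "spin": -0.11}
    - {"x": 40, "y": 16, "z": -4, "spin": -0.11}
    - {"x": 38, "y": 20, "z": -4, "spin": -0.11}
    - {"x": 36, "y": 24, "z": -4, "spin": -0.11}
    - {"x": 33, "y": 28, "z": -4, "spin": -0.11}
    - {"x": 30, "y": 31, "z": -3, "spin": -0.11}
    - {"x": 26, "y": 34, "z": -3, "spin": -0.11}
    - {"x": 22, "y": 37, "z": -3, "spin": -0.11}

```text
time: 3.3
position: [0.4065, -0.062, 0.3484]
tool_rot: [0.354, 0.935, -0.002, 0.005]
ft_force: [0.4, -0.7, 0.4]
grip_width: 0.0418
```

Run:
```python
from h import *
st();plan([0.5885,0.269,0.33],155.7,dirn=1)
```

```text
3.3 [ 0.4065 -0.062   0.3484] az 138.58 F [ 0.38 -0.75  0.38] M [-0.04 -0.15  0.06] w 0.0418 q [-0.42  0.07  1.75 -0.    1.31 -1.27]
from [ 0.4065 -0.062   0.3484] az 138.6 to go mm [182.  331.  -18.4] da 17.1 rows 9
[{"x": 9.2, "y": 41.0, "z": 2.0, "spin": -0.033}, {"x": 7.8, "y": 41.2, "z": 2.0, "spin": -0.033}, {"x": 6.4, "y": 41.5, "z": 2.0, "spin": -0.033}, {"x": 5.1, "y": 41.7, "z": 2.0, "spin": -0.033}, {"x": 3.7, "y": 41.8, "z": 2.0, "spin": -0.033}, {"x": 2.3, "y": 41.9, "z": 2.0, "spin": -0.033}, {"x": 0.9, "y": 42.0, "z": 2.0, "spin": -0.033}, {"x": -0.5, "y": 42.0, "z": 2.0, "spin": -0.033}]
```

play_rows:
  commands:
    - {"x": 9, "y": 41, "z": 2, "spin": -0.03}
    - {"x": 8, "y": 41, "z": 2, "spin": -0.03}
    - {"x": 6, "y": 41, "z": 2, "spin": -0.03}
    - {"x": 5, "y": 42, "z": 2, "spin": -0.03}
    - {"x": 4, "y": 42, "z": 2, "spin": -0.03}
    - {"x": 2, "y": 42, "z": 2, "spin": -0.03}
    - {"x": 1, "y": 42, "z": 2, "spin": -0.03}
    - {"x": 0, "y": 30, "z": 2, "spin": -0.03}

```text
time: 4.1
position: [0.5675, 0.2368, 0.3343]
tool_rot: [0.231, 0.973, -0.002, 0.009]
ft_force: [-1.0, -0.7, 0.1]
grip_width: 0.042
```

Run:
```python
from h import *
st();plan([0.5885,0.269,0.30],155.7)
```

```text
4.1 [0.5675 0.2368 0.3343] az 153.26 F [-1.02 -0.66  0.06] M [ 0.06 -0.13 -0.  ] w 0.042 q [ 0.22  0.41  1.32 -0.01  1.4  -0.88]
from [0.5675 0.2368 0.3343] az 153.3 to go mm [ 21.   32.2 -34.3] da 2.4 rows 2
[{"x": -1.8, "y": 19.1, "z": 17.2, "spin": -0.021}, {"x": -2.2, "y": 19.1, "z": 17.2, "spin": -0.021}]
```

play_rows:
  commands:
    - {"x": -2, "y": 15, "z": 10, "spin": -0.02}
    - {"x": -1, "y": 10, "z": 10, "spin": -0.01}
    - {"x": -1, "y": 2, "z": 0, "spin": 0}
    - {"x": 0, "y": 0, "z": 0, "spin": 0}

```text
time: 4.5
position: [0.5845, 0.2639, 0.3121]
tool_rot: [0.214, 0.977, -0.003, 0.009]
ft_force: [-0.8, 0.1, 0.6]
grip_width: 0.0416
```

Run:
```python
from h import *
o=st();plan([0.5885,0.269,0.30],155.7)
p=shot('wrist','w1.png');T=wristT(p,o)
for n in['key_hub']:
    for d in nets.outline_of(p,n)[:3]: print(n,d['conf'],d['pixel'],d['region'].sum())
print(proj(p,[[.5885,.269,.2045],[0.6564,.2384,.2045],[.5196,.2995,.2045],[0.6148,0.2175,.19],[.5329,.2552,.19]],T))
```

```text
4.5 [0.5845 0.2639 0.3121] az 155.34 F [-0.77  0.12  0.55] M [ 0.08 -0.14 -0.01] w 0.0416 q [ 0.26  0.46  1.29 -0.01  1.38 -0.88]
from [0.5845 0.2639 0.3121] az 155.3 to go mm [  4.    5.1 -12.1] da 0.4 rows 1
[{"x": -1.2, "y": 6.3, "z": 12.1, "spin": -0.006}]
key_hub 0.57 [328.8, 185.6] 3314
[[326.21035918 196.57964177]
 [326.22885691 276.03893174]
 [325.47424463 101.51998993]
 [285.87881817 239.38518547]
 [282.63905129 139.20991005]]
```

View pics/w1.png

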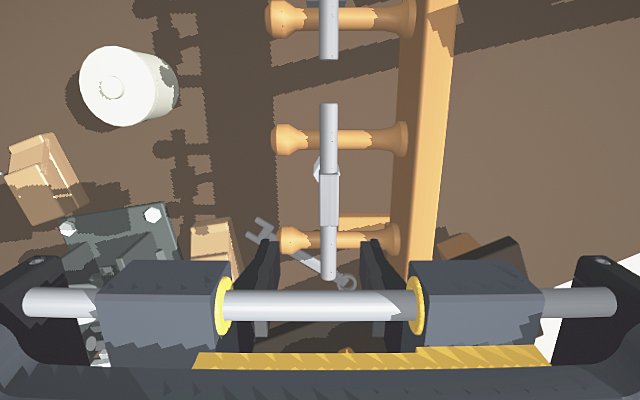

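play_rows:
  commands:
    - {"x": -2, "y": 8, "z": 10, "spin": -0.006}
    - {"x": 0, "y": 2, "z": 20, "spin": 0}
    - {"x": 0, "y": 0, "z": 20, "spin": 0}
    - {"x": 0, "y": 0, "z": 20, "spin": 0}
    - {"x": 0, "y": 0, "z": 5, "spin": 0}
    - {"x": 0, "y": 0, "z": 0, "spin": 0}

```text
time: 5.2
position: [0.5941, 0.2689, 0.2375]
tool_rot: [0.213, 0.977, -0.001, 0.012]
ft_force: [-0.0, -0.4, 1.0]
grip_width: 0.042
```

Run:
```python
from h import *
o=st();plan([0.590,0.270,0.186],155.6)
print(R.from_quat(o['tool_rot']).as_matrix()[:,2])
p=shot('wrist','w2.png')
```

```text
5.2 [0.5941 0.2689 0.2375] az 155.36 F [-0.05 -0.44  1.01] M [ 0.05 -0.15  0.03] w 0.042 q [ 0.26  0.54  1.36 -0.01  1.22 -0.88]
from [0.5941 0.2689 0.2375] az 155.4 to go mm [ -4.1   1.1 -51.5] da 0.2 rows 2
[{"x": 2.7, "y": -0.4, "z": 25.7, "spin": -0.002}, {"x": 2.7, "y": -0.4, "z": 25.7, "spin": -0.002}]
[ 0.02262125 -0.00683501 -0.99972074]
```

View pics/w2.png

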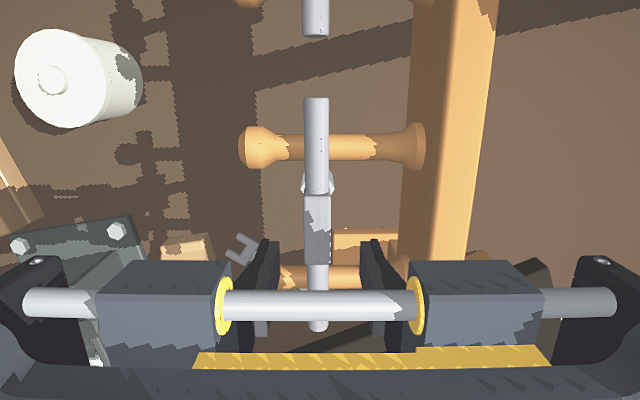

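play_rows:
  commands:
    - {"x": 2, "y": 0, "z": 20, "spin": 0}
    - {"x": 2, "y": 0, "z": 20, "spin": 0}
    - {"x": 1, "y": 0, "z": 10, "spin": 0}
    - {"x": 0, "y": 0, "z": 3, "spin": 0}
    - {"x": 0, "y": 0, "z": 0, "spin": 0}

```text
time: 5.75
position: [0.5956, 0.2716, 0.19]
tool_rot: [0.214, 0.977, 0.002, 0.018]
ft_force: [0.4, -0.5, -0.3]
grip_width: 0.0419
```

Run:
```python
from h import *
o=st();plan([0.590,0.270,0.186],155.6)
print(R.from_quat(o['tool_rot']).as_matrix()[:,2])
p=shot('wrist','w3.png')
```

```text
5.75 [0.5956 0.2716 0.19  ] az 155.32 F [ 0.41 -0.55 -0.26] M [ 0.06 -0.12 -0.02] w 0.0419 q [ 0.26  0.59  1.41 -0.01  1.11 -0.87]
from [0.5956 0.2716 0.19  ] az 155.3 to go mm [-5.6 -1.6 -4. ] da 0.3 rows 1
[{"x": 4.6, "y": -3.8, "z": 3.8, "spin": -0.005}]
[ 0.03584319 -0.00336772 -0.99935175]
```

View pics/w3.png

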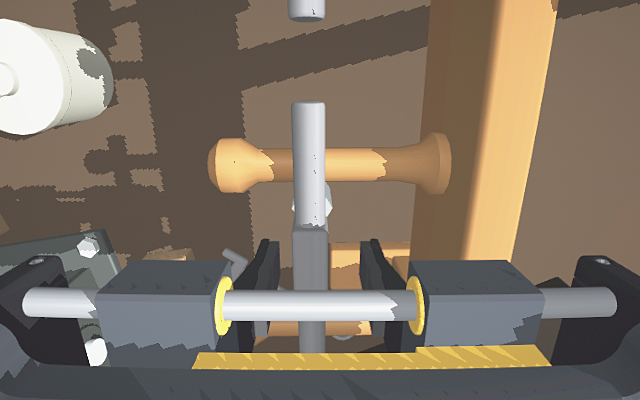

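play_rows:
  commands:
    - {"x": 5, "y": -4, "z": 3, "spin": -0.005}
    - {"x": 0, "y": 0, "z": 0, "spin": 0}
    - {"x": 0, "y": 0, "z": 0, "spin": 0}

```text
time: 6.1
position: [0.5905, 0.2703, 0.1894]
tool_rot: [0.211, 0.977, 0.003, 0.02]
ft_force: [1.2, 0.3, -0.5]
grip_width: 0.0417
```

Run:
```python
from h import *
o=st();plan([0.590,0.270,0.186],155.6)
```

```text
6.1 [0.5905 0.2703 0.1894] az 155.62 F [ 1.24  0.3  -0.53] M [ 0.03 -0.08  0.02] w 0.0417 q [ 0.26  0.58  1.43 -0.01  1.09 -0.88]
from [0.5905 0.2703 0.1894] az 155.6 to go mm [-0.5 -0.3 -3.4] da -0.0 rows 1
[{"x": 0.5, "y": -0.5, "z": 3.4, "spin": 0.0}]
```

play_rows:
  commands:
    - {"x": 0, "y": 0, "z": 4, "spin": 0}
    - {"x": 0, "y": 0, "z": 0, "spin": 0}

```text
time: 6.3
position: [0.591, 0.2703, 0.1858]
tool_rot: [0.211, 0.977, 0.004, 0.021]
ft_force: [0.0, -0.1, 0.4]
grip_width: 0.0418
```

play_rows:
  commands:
    - {"x": 0, "y": 0, "z": 0, "spin": 0}
    - {"x": 0, "y": 0, "z": 0, "spin": 0}
    - {"x": 0, "y": 0, "z": 0, "spin": 0}
    - {"x": 0, "y": 0, "z": 0, "spin": 0}
  grip: 0
  newtons: 25

```text
time: 6.7
position: [0.5911, 0.2702, 0.1857]
tool_rot: [0.211, 0.977, 0.003, 0.021]
ft_force: [-2.1, -3.8, 1.7]
grip_width: 0.0175
```

Run:
```python
from h import *
o=st();print(R.from_quat(o['tool_rot']).as_matrix()[:,2])
```

```text
6.7 [0.5911 0.2702 0.1857] az 155.63 F [-2.08 -3.82  1.73] M [-0.64  0.09 -0.03] w 0.0175 q [ 0.26  0.59  1.43 -0.01  1.08 -0.88]
[ 0.04151036 -0.00223887 -0.99913557]
```

play_rows:
  commands:
    - {"x": 0, "y": 0, "z": -8, "spin": 0}
    - {"x": 0, "y": 0, "z": -14, "spin": 0}
    - {"x": 0, "y": 0, "z": -18, "spin": 0}
    - {"x": 0, "y": 0, "z": -18, "spin": 0}
    - {"x": 0, "y": 0, "z": -18, "spin": 0}
    - {"x": 0, "y": 0, "z": -18, "spin": 0}
    - {"x": 0, "y": 0, "z": -15, "spin": 0}
    - {"x": 0, "y": 0, "z": -10, "spin": 0}

```text
time: 7.5
position: [0.5797, 0.2695, 0.3046]
tool_rot: [0.211, 0.977, -0.001, 0.011]
ft_force: [-0.4, -0.5, -4.7]
grip_width: 0.0156
```

Run:
```python
from h import *
o=st();print(R.from_quat(o['tool_rot']).as_matrix()[:,2])
p=shot('side','s1.png');p=shot('wrist','w4.png')
plan([0.56,0.10,0.36],164.7)
```

```text
7.5 [0.5797 0.2695 0.3046] az 155.64 F [-0.35 -0.45 -4.65] M [ 0.06 -0.16 -0.03] w 0.0156 q [ 0.27  0.46  1.31 -0.01  1.35 -0.88]
[ 0.0211054  -0.00608635 -0.99975873]
from [0.5806 0.2698 0.3053] az 155.6 to go mm [ -20.6 -169.8   54.7] da 9.1 rows 4
[{"x": -13.1, "y": -40.7, "z": -13.6, "spin": -0.04}, {"x": -11.5, "y": -41.2, "z": -13.6, "spin": -0.04}, {"x": -9.9, "y": -41.6, "z": -13.6, "spin": -0.04}, {"x": -8.2, "y": -42.0, "z": -13.6, "spin": -0.04}]
```

View pics/s1.png

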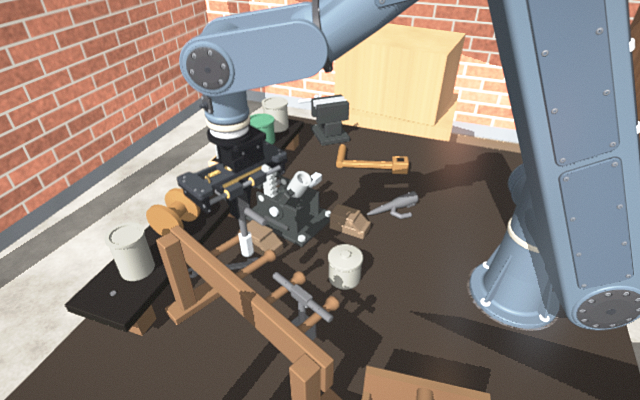

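View pics/w4.png

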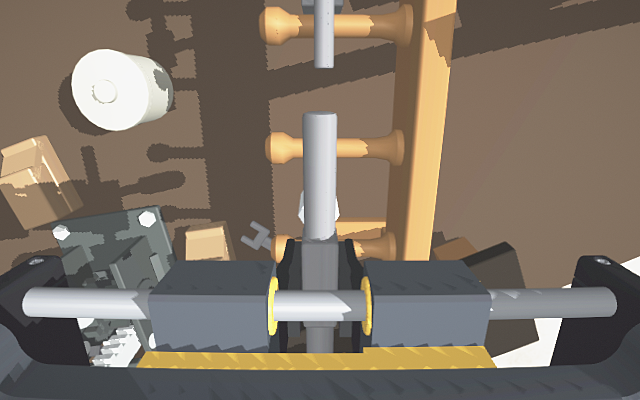

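play_rows:
  commands:
    - {"x": -6, "y": -20, "z": -14, "spin": -0.02}
    - {"x": -12, "y": -38, "z": -14, "spin": -0.02}
    - {"x": -15, "y": -40, "z": -14, "spin": -0.02}
    - {"x": -18, "y": -40, "z": -12, "spin": -0.02}
    - {"x": -18, "y": -40, "z": -8, "spin": -0.02}
    - {"x": -18, "y": -40, "z": -4, "spin": -0.02}
    - {"x": -18, "y": -40, "z": -2, "spin": -0.02}
    - {"x": -18, "y": -40, "z": -2, "spin": -0.02}

```text
time: 8.4
position: [0.5888, -0.0543, 0.37]
tool_rot: [0.123, 0.992, -0.0, 0.004]
ft_force: [1.1, 1.3, -6.0]
grip_width: 0.0158
```

Run:
```python
from h import *
o=st();print(R.from_quat(o['tool_rot']).as_matrix()[:,2])
plan([0.64,-0.09,0.37],164.7)
```

```text
8.4 [ 0.5888 -0.0543  0.37  ] az 165.91 F [ 1.12  1.3  -6.04] M [ 0.11 -0.26  0.06] w 0.0158 q [-0.28  0.35  1.32  0.    1.47 -1.61]
[ 0.00714288 -0.00170882 -0.99997303]
from [ 0.5888 -0.0543  0.37  ] az 165.9 to go mm [ 51.2 -35.7   0. ] da -1.2 rows 2
[{"x": -29.2, "y": -11.1, "z": 0.2, "spin": 0.011}, {"x": -29.3, "y": -10.8, "z": 0.2, "spin": 0.011}]
```

play_rows:
  commands:
    - {"x": -22, "y": 0, "z": 0, "spin": 0.01}
    - {"x": -22, "y": -2, "z": 0, "spin": 0.01}
    - {"x": -10, "y": -3, "z": 0, "spin": 0}
    - {"x": 0, "y": 0, "z": 0, "spin": 0}
    - {"x": 0, "y": 0, "z": 0, "spin": 0}

```text
time: 8.9
position: [0.6381, -0.0818, 0.3644]
tool_rot: [0.138, 0.99, -0.001, -0.002]
ft_force: [-1.0, 0.4, -5.8]
grip_width: 0.0157
```

Run:
```python
from h import *
o=st();print(R.from_quat(o['tool_rot']).as_matrix()[:,2])
p=shot('wrist','w5.png');T=wristT(p,o)
print(proj(p,[[.5863,-.0748,.167],[.5863,-.0748,.162]],T))
for n in ['lock_mouth','screw_face','key_tip']:
  for d in nets.outline_of(p,n)[:2]:
    ys,xs=np.nonzero(d['region']);print(n,d['conf'],d['pixel'],d['region'].sum(),xs.min(),xs.max(),ys.min(),ys.max())
```

```text
8.9 [ 0.6381 -0.0818  0.3644] az 164.14 F [-0.98  0.42 -5.82] M [ 0.1  -0.14 -0.07] w 0.0157 q [-0.3   0.44  1.19 -0.    1.52 -1.59]
[-0.00444345 -0.00194706 -0.99998823]
[[311.81273025 123.80049592]
 [311.91923028 123.38280513]]
lock_mouth 0.62 [298.8, 139.5] 1359 276 362 104 155
screw_face 0.55 [304.5, 134.7] 1320 277 361 104 152
key_tip 0.94 [321.0, 215.5] 7282 298 338 111 352
```

View pics/w5.png

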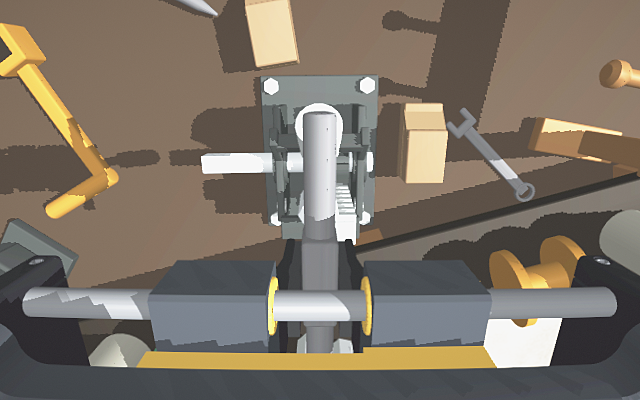

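play_rows:
  commands:
    - {"x": 0, "y": -20, "z": 0, "spin": 0}
    - {"x": 0, "y": -20, "z": 0, "spin": 0}
    - {"x": 0, "y": 0, "z": 0, "spin": 0}
    - {"x": 0, "y": 0, "z": 0, "spin": 0}

```text
time: 9.5
position: [0.6258, -0.1172, 0.3675]
tool_rot: [0.135, 0.991, -0.001, -0.0]
ft_force: [0.7, -1.1, -5.8]
grip_width: 0.0158
```

```bash
cat >> h.py <<'E'
def circ(c,r,azg=-15.3,depth=0,n=60):
    a=np.radians(azg); ux=np.array([np.cos(a),np.sin(a),0]); uy=np.array([-np.sin(a),np.cos(a),0])
    ax=np.array([0,0,1])*np.cos(np.pi/6)-ux*.5; e1=ux*np.cos(np.pi/6)+np.array([0,0,.5])
    t=np.linspace(0,2*np.pi,n)[:,None]
    return np.array(c)-depth*ax+r*(np.cos(t)*e1+np.sin(t)*uy)
def crop(p,b,f,T=None,curves=(),k=6):
    im=cv2.cvtColor(p['img'],cv2.COLOR_RGB2BGR)[b[1]:b[3],b[0]:b[2]]
    im=cv2.resize(im,None,fx=k,fy=k,interpolation=cv2.INTER_CUBIC)
    for c,col in curves:
        q=((proj(p,c,T)-[b[0],b[1]]+.5)*k).astype(int); cv2.polylines(im,[q.reshape(-1,1,2)],False,col,1)
    cv2.imwrite('pics/'+f,im)
E
python3 - <<'E'
from h import *
o=st();print(R.from_quat(o['tool_rot']).as_matrix()[:,2])
p=shot('wrist','w6.png');T=wristT(p,o)
c=[.5863,-.0748,.165]
cur=[(circ(c,.0245),(0,0,255)),(circ(c,.0185),(0,255,0)),(circ(c,.015,depth=.0035),(255,0,0))]
q=proj(p,[c],T)[0];print(q)
x,y=int(q[0]),int(q[1])
b=(x-60,y-45,x+60,y+45);crop(p,b,'w6c.png',T,cur);print(b)
for n,xy in[('scene',(302,204)),('side',(304,178))]:
    p=shot(n);x,y=xy;b=(x-40,y-30,x+40,y+45);crop(p,b,n+'m.png',None,cur,k=7)
E
```

```text
9.5 [ 0.6258 -0.1172  0.3675] az 164.45 F [ 0.66 -1.1  -5.84] M [ 0.14 -0.18  0.06] w 0.0158 q [-0.36  0.43  1.2  -0.    1.51 -1.66]
[-5.55348672e-04 -2.18066962e-03 -9.99997468e-01]
[347.9076541  124.85213871]
(287, 79, 407, 169)
```

View pics/w6c.png

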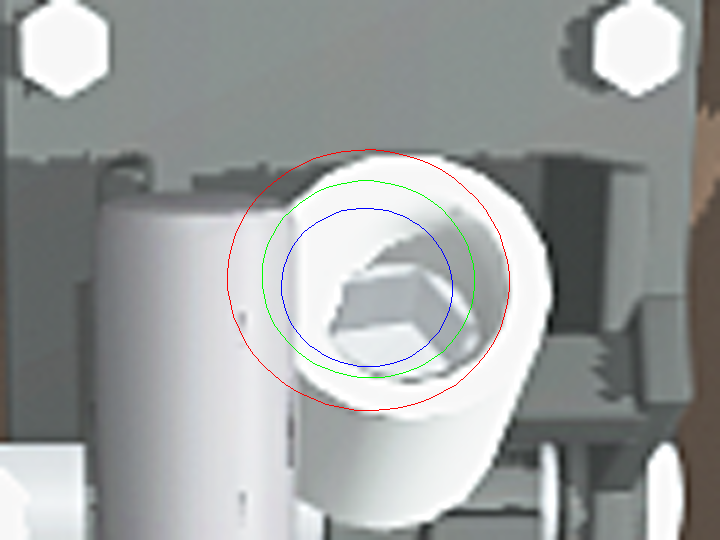

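View pics/scenem.png

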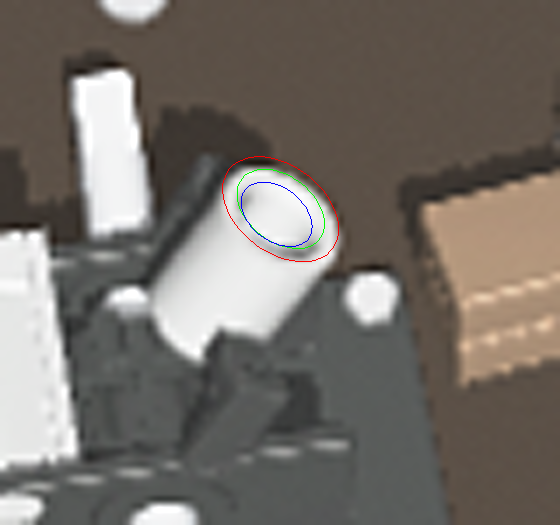

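View pics/sidem.png

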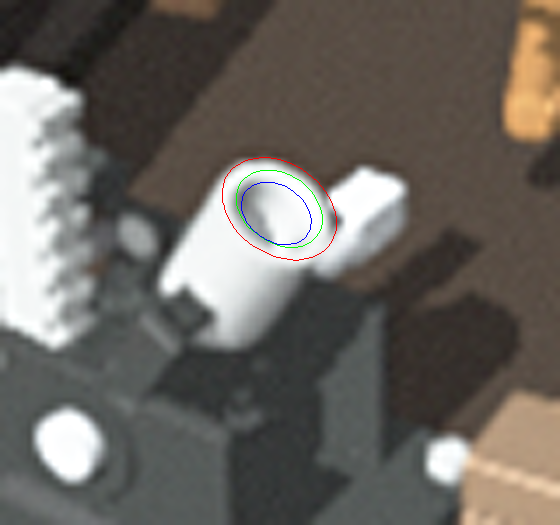

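Run:
```python
from h import *
o=st()
p=shot('wrist');T=wristT(p,o)
for n,X in dict(NL=[ 0.7585,-0.048,0.0122],NR=[0.5653,0.0049,0.0123],FR=[0.5297,-0.1241,0.0149]).items(): print(n,proj(p,[X],T))
```

```text
9.65 [ 0.6262 -0.1172  0.3673] az 164.49 F [-0.28  0.14 -5.62] M [ 0.06 -0.15  0.02] w 0.016 q [-0.36  0.43  1.2  -0.    1.51 -1.66]
NL [[382.75524746 216.46222213]]
NR [[389.74526275  85.52009211]]
FR [[296.43383215  85.39119435]]
```

View pics/w6.png

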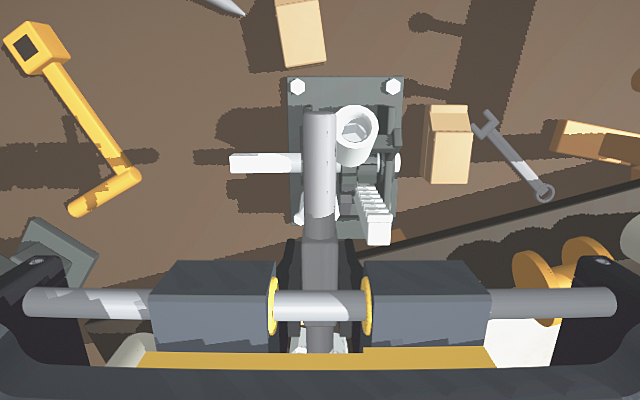

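Run:
```python
from h import *
ims=[]
for n,xy in[('scene',(300,206)),('side',(302,178))]:
    p=shot(n);x,y=xy
    im=cv2.cvtColor(p['img'],cv2.COLOR_RGB2BGR)[y-20:y+20,x-20:x+20]
    im=cv2.resize(im,None,fx=9.5,fy=9.5,interpolation=cv2.INTER_NEAREST)
    for i in range(0,40,5):
        cv2.putText(im,str(x-20+i),(int(i*9.5),10),0,.35,(0,255,255),1);cv2.putText(im,str(y-20+i),(0,int((i+.7)*9.5)),0,.35,(0,255,255),1)
    ims.append(im)
cv2.imwrite('pics/mz.png',np.hstack(ims))
```

```text
(no output)
```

View pics/mz.png

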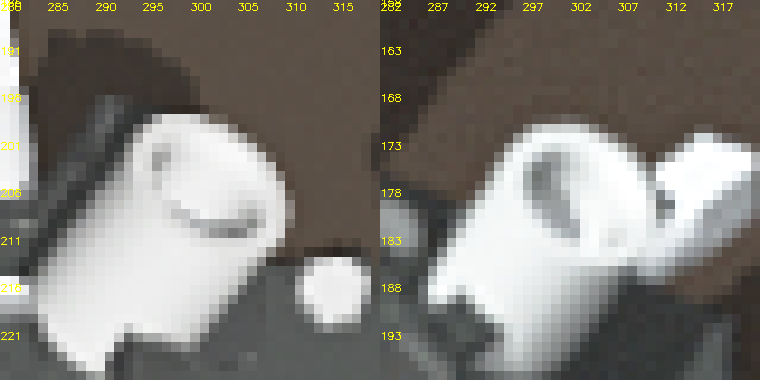

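```bash
cat > fit.py <<'E'
from h import *
from scipy.optimize import least_squares
o=robot.get_obs(); P={n:shot(n) for n in['scene','side','wrist']}; T={'wrist':wristT(P['wrist'],o),'scene':None,'side':None}
# extremes, edge convention (+.5)
obs={'scene':dict(top=198.4,right=310.9),'side':dict(top=170.8,right=311.2),'wrist':dict(top=79+152/6,right=287+552/6)}
def ext(n,c):
    q=proj(P[n],circ(c,.0245,n=180),T[n])+.5
    return dict(top=q[:,1].min(),right=q[:,0].max(),bot=q[:,1].max(),left=q[:,0].min())
def res(c,cams_,z=None):
    c=[c[0],c[1],c[2] if z is None else z]; r=[]
    for n in cams_:
        e=ext(n,c); r+= [e[k]-v for k,v in obs[n].items()]
    return np.array(r)
for cs in (['scene','side'],['wrist'],['scene','side','wrist']):
  for z in (None,.167):
    if z is None and cs==['wrist']: continue
    s=least_squares(res,[.586,-.075,.165],args=(cs,z)); print(cs,z,np.round(s.x,4),np.round(s.fun,2))
E
python3 fit.py
```

```text
['scene', 'side'] None [ 0.5874 -0.0682  0.1666] [-0.47  0.1   0.37 -0.35]
['scene', 'side'] 0.167 [ 0.5874 -0.0679  0.165 ] [-0.48  0.14  0.31 -0.39]
['wrist'] 0.167 [ 0.5887 -0.0684  0.165 ] [-0. -0.]
['scene', 'side', 'wrist'] None [ 0.5885 -0.0683  0.1667] [-0.38 -0.3   0.26 -0.71 -0.28 -0.06]
['scene', 'side', 'wrist'] 0.167 [ 0.5885 -0.0683  0.165 ] [-0.46 -0.3   0.17 -0.7  -0.28 -0.03]
```

play_rows:
  commands:
    - {"x": 10, "y": 8, "z": 0, "spin": 0}
    - {"x": 14, "y": 12, "z": 8, "spin": 0}
    - {"x": 14, "y": 10, "z": 18, "spin": 0}
    - {"x": 9, "y": 5, "z": 20, "spin": 0}
    - {"x": 3, "y": 2, "z": 14, "spin": 0}
    - {"x": 0, "y": 0, "z": 4, "spin": 0}
    - {"x": 0, "y": 0, "z": 0, "spin": 0}

```text
time: 10.65
position: [0.5838, -0.0623, 0.3023]
tool_rot: [0.135, 0.991, -0.0, -0.0]
ft_force: [-0.1, -0.6, -5.0]
grip_width: 0.016
```

```bash
cat >> h.py <<'E'
ux=np.array([np.cos(np.radians(-15.3)),np.sin(np.radians(-15.3)),0]); uy=np.array([-ux[1],ux[0],0]); ax=.8660254*np.array([0,0,1.])-.5*ux
mouth=np.array([.588,-.068,.167])
def local(o=None):
    o=o or robot.get_obs(); M=R.from_quat(o['tool_rot']).as_matrix(); g=np.array(o['position'])-robot.tcp_to_grasp*M[:,2]-mouth
    return np.round([g@ux*1000,g@uy*1000,g[2]*1000],1)
E
python3 - <<'E'
from h import *
o=st();print(R.from_quat(o['tool_rot']).as_matrix()[:,2], 'grasp rel mouth (ux,uy,z)',local(o))
plan([.588,-.068,.298],164.7)
g=mouth+local(o)@np.array([ux,uy,[0,0,1]])/1000
tip=g-[0,0,.13]
for n in['scene','side']:
    p=shot(n); x,y=proj(p,[mouth])[0].astype(int); crop(p,(x-50,y-60,x+50,y+30),n+'k.png',None,[(np.array([g,tip]),(0,0,255)),(circ(mouth,.0245),(0,255,0)),(circ(mouth,.0185),(0,255,0))],k=6)
p=shot('wrist','w7.png')
E
```

```text
10.65 [ 0.5838 -0.0623  0.3023] az 164.54 F [-0.07 -0.59 -5.01] M [ 0.03 -0.12 -0.02] w 0.016 q [-0.3   0.4   1.43 -0.    1.32 -1.6 ]
[-6.13600709e-04 -5.07197248e-04 -9.99999683e-01] grasp rel mouth (ux,uy,z) [ -5.6   4.4 154. ]
from [ 0.5838 -0.0623  0.3023] az 164.5 to go mm [ 4.2 -5.7 -4.3] da 0.2 rows 1
[{"x": -5.6, "y": -4.3, "z": 4.3, "spin": -0.003}]
```

View pics/scenek.png

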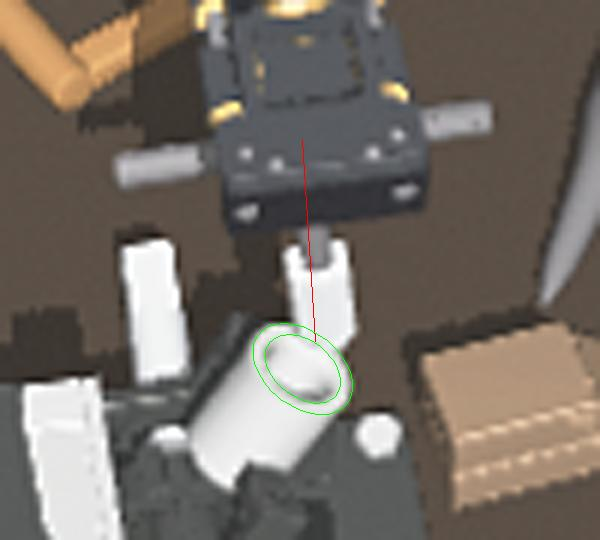

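View pics/sidek.png

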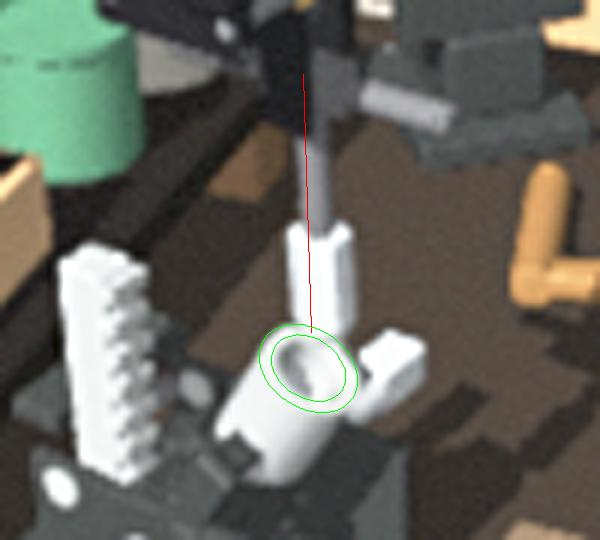

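play_rows:
  commands:
    - {"x": -6, "y": -2, "z": 2, "spin": 0}
    - {"x": -4, "y": -1.5, "z": 1, "spin": 0}
    - {"x": 0, "y": 0, "z": 0, "spin": 0}
    - {"x": 0, "y": 0, "z": 0, "spin": 0}

```text
time: 11.2
position: [0.5968, -0.0714, 0.3025]
tool_rot: [0.135, 0.991, -0.001, 0.004]
ft_force: [-0.8, -1.1, -5.9]
grip_width: 0.0158
```

Run:
```python
from h import *
o=st();l=local(o);print('grasp rel mouth (ux,uy,z)',l)
g=mouth+(l+[-3.8,-1,0])@np.array([ux,uy,[0,0,1]])/1000
def hexl(h):
    t=np.radians(np.arange(7)*60); return g+[0,0,-.13+h]+.01386*(np.cos(t)[:,None]*uy+np.sin(t)[:,None]*ux)*[1,1,1]
cur=[(hexl(.011),(0,0,255)),(hexl(.055),(0,0,255)),(np.array([g,g-[0,0,.13]]),(255,0,0)),(circ(mouth,.0245),(0,255,0))]
ims=[]
for n in['scene','side']:
    p=shot(n); x,y=proj(p,[mouth])[0].astype(int); crop(p,(x-25,y-45,x+25,y+20),n+'k.png',None,cur,k=8);a=cv2.imread(f'pics/{n}k.png');crop(p,(x-25,y-45,x+25,y+20),n+'k.png',None,[],k=8);ims+=[cv2.imread(f'pics/{n}k.png')[:,:],a]
im=np.hstack(ims);cv2.imwrite('pics/kk.png',cv2.resize(im,(800,260)) if 0 else cv2.resize(np.vstack([np.hstack(ims[:2]),np.hstack(ims[2:])]),None,fx=.57,fy=.57))
```

```text
11.2 [ 0.5968 -0.0714  0.3025] az 164.43 F [-0.85 -1.15 -5.88] M [ 0.12 -0.13  0.06] w 0.0158 q [-0.3   0.41  1.4  -0.    1.32 -1.6 ]
grasp rel mouth (ux,uy,z) [  9.2  -0.9 154.2]
```

View pics/kk.png

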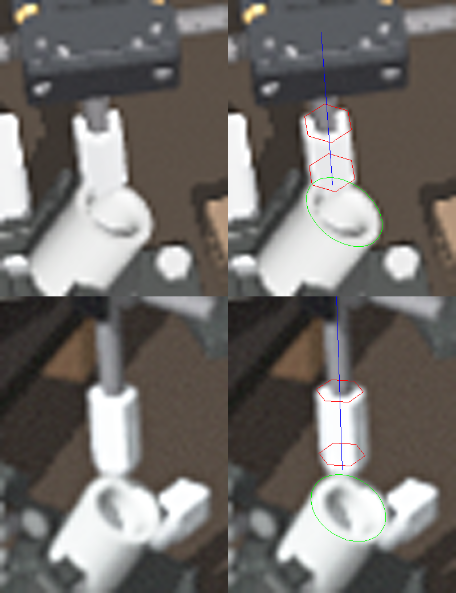

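play_rows:
  commands:
    - {"x": 4, "y": 1.5, "z": 5, "spin": 0}
    - {"x": 1, "y": 0.5, "z": 8, "spin": 0}
    - {"x": 0, "y": 0, "z": 7, "spin": 0}
    - {"x": 0, "y": 0, "z": 0, "spin": 0}
    - {"x": 0, "y": 0, "z": 0, "spin": 0}

```text
time: 11.8
position: [0.591, -0.0671, 0.2799]
tool_rot: [0.135, 0.991, -0.001, 0.003]
ft_force: [-0.2, 0.6, -5.5]
grip_width: 0.016
```

Run:
```python
from h import *
o=st();l=local(o);print('grasp rel mouth (ux,uy,z)',l,'tip',l+[-3.8,-1,-130])
```

```text
11.8 [ 0.591  -0.0671  0.2799] az 164.46 F [-0.17  0.58 -5.5 ] M [ 0.08 -0.16  0.01] w 0.016 q [-0.3   0.42  1.45 -0.    1.27 -1.6 ]
grasp rel mouth (ux,uy,z) [  2.5   1.7 131.6] tip [-1.3  0.7  1.6]
```

play_rows:
  commands:
    - {"x": -2, "y": -1, "z": 4, "spin": 0}
    - {"x": 0, "y": 0, "z": 5, "spin": 0}
    - {"x": 0, "y": 0, "z": 4, "spin": 0}
    - {"x": 0, "y": 0, "z": 0, "spin": 0}

```text
time: 12.2
position: [0.5933, -0.069, 0.2659]
tool_rot: [0.135, 0.991, -0.001, 0.003]
ft_force: [-0.7, 0.1, -6.0]
grip_width: 0.016
```

Run:
```python
from h import *
o=st();l=local(o);print('grasp rel mouth (ux,uy,z)',l,'tip',l+[-3.8,-1,-130])
```

```text
12.2 [ 0.5933 -0.069   0.2659] az 164.45 F [-0.67  0.12 -5.97] M [ 0.14 -0.14  0.02] w 0.016 q [-0.3   0.44  1.46 -0.    1.24 -1.6 ]
grasp rel mouth (ux,uy,z) [  5.2   0.5 117.6] tip [  1.4  -0.5 -12.4]
```

play_rows:
  commands:
    - {"x": 0, "y": 0.5, "z": 3, "spin": 0}
    - {"x": 5, "y": 0, "z": 1, "spin": 0}
    - {"x": 6, "y": 0, "z": 1, "spin": 0}
    - {"x": 6, "y": 0, "z": 1, "spin": 0}
    - {"x": 2, "y": 0, "z": 0, "spin": 0}
    - {"x": 0, "y": 0, "z": 0, "spin": 0}
  newtons: 18

```text
time: 12.8
position: [0.5782, -0.0649, 0.2631]
tool_rot: [0.135, 0.991, -0.003, 0.01]
ft_force: [1.9, -0.6, -4.7]
grip_width: 0.0154
```

```bash
cat > chk.py <<'E'
from h import *
import sys
o=st();l=local(o);print('grasp rel mouth (ux,uy,z)',l,'tilt',R.from_quat(o['tool_rot']).as_matrix()[:,2].round(4))
if len(sys.argv)>1:
    ims=[]
    for n in['scene','side']:
        p=shot(n); x,y=proj(p,[mouth])[0].astype(int); crop(p,(x-33,y-50,x+33,y+25),'t.png',None,[(circ(mouth,.0245),(0,255,0)),(np.array([mouth,mouth+.13*ax]),(255,0,0))],k=6); ims.append(cv2.imread('pics/t.png'))
    cv2.imwrite('pics/'+sys.argv[1],np.hstack(ims))
E
python3 chk.py k1.png
```

```text
12.8 [ 0.5782 -0.0649  0.2631] az 164.45 F [ 1.86 -0.63 -4.73] M [-0.16 -0.54 -0.03] w 0.0154 q [-0.3   0.42  1.51 -0.    1.19 -1.6 ]
grasp rel mouth (ux,uy,z) [-10.7   0.4 114.8] tilt [ 0.0198 -0.0081 -0.9998]
```

View pics/k1.png

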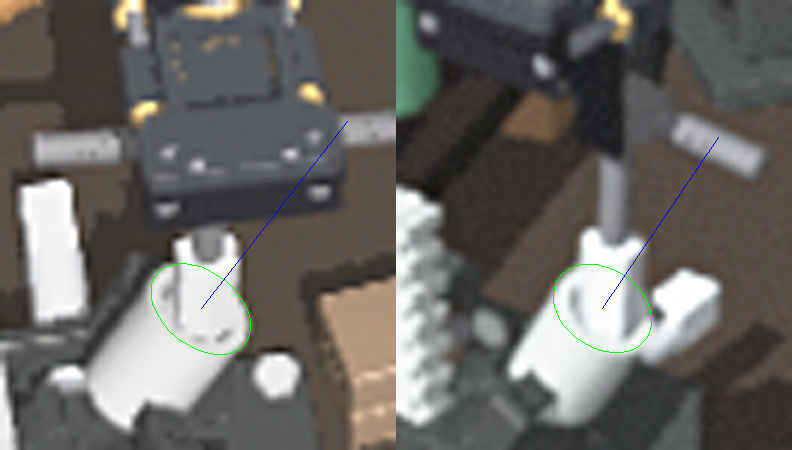

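play_rows:
  commands:
    - {"x": 6, "y": 0, "z": 3, "spin": 0}
    - {"x": 6, "y": 0, "z": 2, "spin": 0}
    - {"x": 6, "y": 0, "z": 2, "spin": 0}
    - {"x": 4, "y": 0, "z": 2, "spin": 0}
    - {"x": 0, "y": 0, "z": 0, "spin": 0}
  newtons: 13

```text
time: 13.4
position: [0.5591, -0.0598, 0.2592]
tool_rot: [0.135, 0.991, -0.004, 0.016]
ft_force: [0.5, -1.0, -2.8]
grip_width: 0.0161
```

```bash
python3 chk.py k2.png
```

```text
13.4 [ 0.5591 -0.0598  0.2592] az 164.46 F [ 0.47 -0.96 -2.84] M [-0.16 -0.34 -0.03] w 0.0161 q [-0.3   0.39  1.57 -0.    1.15 -1.6 ]
grasp rel mouth (ux,uy,z) [-30.6   0.3 110.8] tilt [ 0.0304 -0.0118 -0.9995]
```

View pics/k2.png

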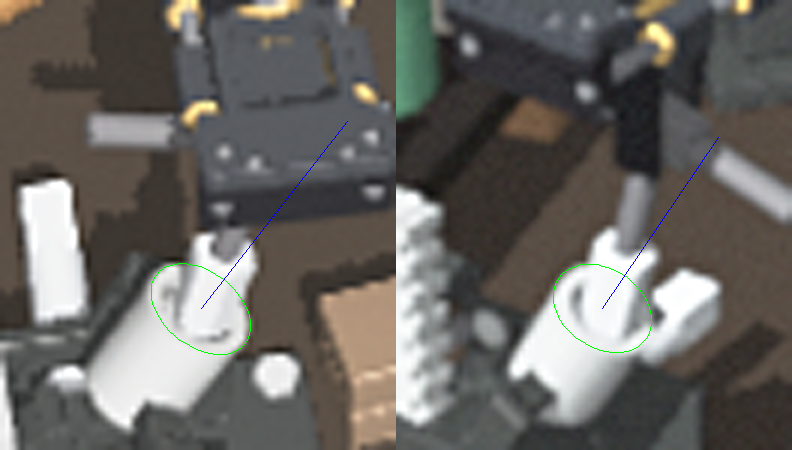

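play_rows:
  commands:
    - {"x": 6, "y": 0, "z": 4, "spin": 0}
    - {"x": 6, "y": 0, "z": 4, "spin": 0}
    - {"x": 6, "y": 0, "z": 5, "spin": 0}
    - {"x": 4, "y": 0, "z": 4, "spin": 0}
    - {"x": 0, "y": 0, "z": 0, "spin": 0}

```text
time: 14.0
position: [0.5354, -0.0533, 0.2383]
tool_rot: [0.135, 0.991, -0.003, 0.014]
ft_force: [1.4, -1.0, -1.9]
grip_width: 0.016
```

```bash
python3 chk.py k3.png
```

```text
14.0 [ 0.5354 -0.0533  0.2383] az 164.45 F [ 1.43 -0.98 -1.91] M [-0.16 -0.37 -0.01] w 0.016 q [-0.31  0.38  1.65 -0.    1.08 -1.6 ]
grasp rel mouth (ux,uy,z) [-55.1   0.3  90. ] tilt [ 0.0262 -0.0106 -0.9996]
```

View pics/k3.png

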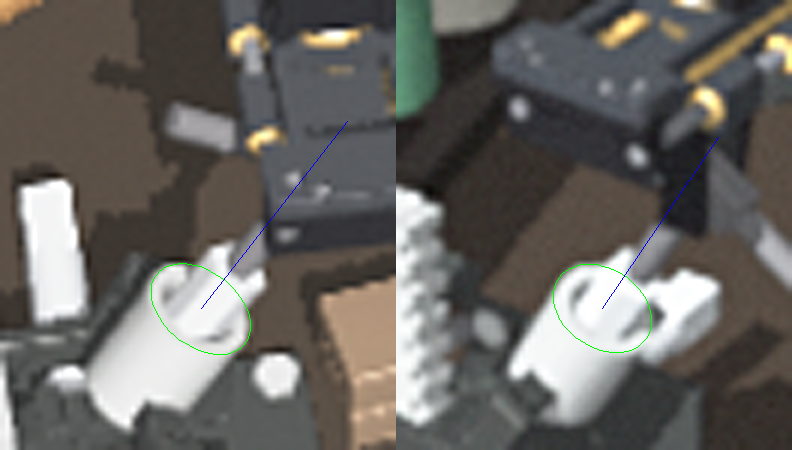

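play_rows:
  commands:
    - {"x": -4, "y": 0, "z": 1, "spin": 0}
    - {"x": -3, "y": 0, "z": 2, "spin": 0}
    - {"x": -2, "y": 0, "z": 3, "spin": 0}
    - {"x": -2, "y": 0, "z": 3, "spin": 0}
    - {"x": 0, "y": 0, "z": 0, "spin": 0}

```text
time: 14.6
position: [0.5461, -0.0564, 0.2271]
tool_rot: [0.135, 0.991, -0.003, 0.01]
ft_force: [0.5, -0.4, -5.1]
grip_width: 0.016
```

```bash
python3 chk.py k4.png
```

```text
14.6 [ 0.5461 -0.0564  0.2271] az 164.45 F [ 0.51 -0.42 -5.07] M [-0.09 -0.15  0.  ] w 0.016 q [-0.31  0.41  1.63 -0.    1.07 -1.6 ]
grasp rel mouth (ux,uy,z) [-43.9   0.1  78.8] tilt [ 0.0198 -0.0089 -0.9998]
```

View pics/k4.png

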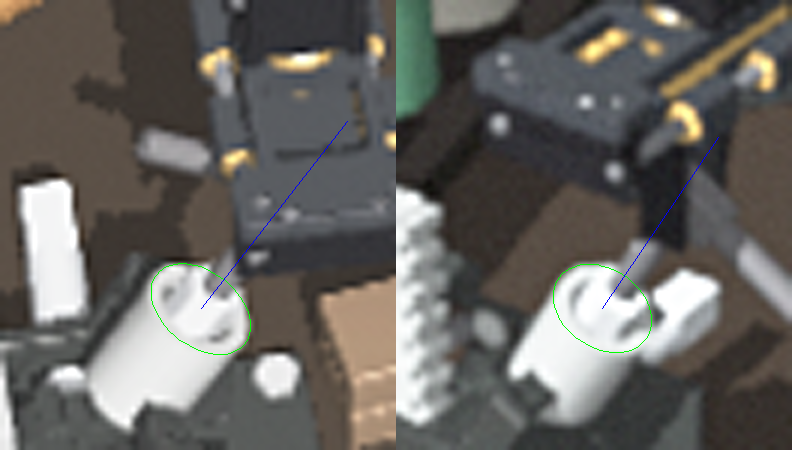

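play_rows:
  commands:
    - {"x": -2, "y": 0, "z": 2, "spin": 0}
    - {"x": -2, "y": 0, "z": 2, "spin": 0}
    - {"x": -2, "y": 0, "z": 2, "spin": 0}
    - {"x": 0, "y": 0, "z": 0, "spin": 0}

```text
time: 15.1
position: [0.5502, -0.0576, 0.2214]
tool_rot: [0.135, 0.991, -0.003, 0.008]
ft_force: [-0.3, -0.6, -5.6]
grip_width: 0.0157
```

```bash
python3 chk.py k5.png
```

```text
15.1 [ 0.5502 -0.0576  0.2214] az 164.48 F [-0.31 -0.56 -5.63] M [-0.11 -0.01  0.  ] w 0.0157 q [-0.3   0.43  1.63 -0.    1.07 -1.6 ]
grasp rel mouth (ux,uy,z) [-39.6   0.1  73.1] tilt [ 0.0156 -0.008  -0.9998]
```

View pics/k5.png

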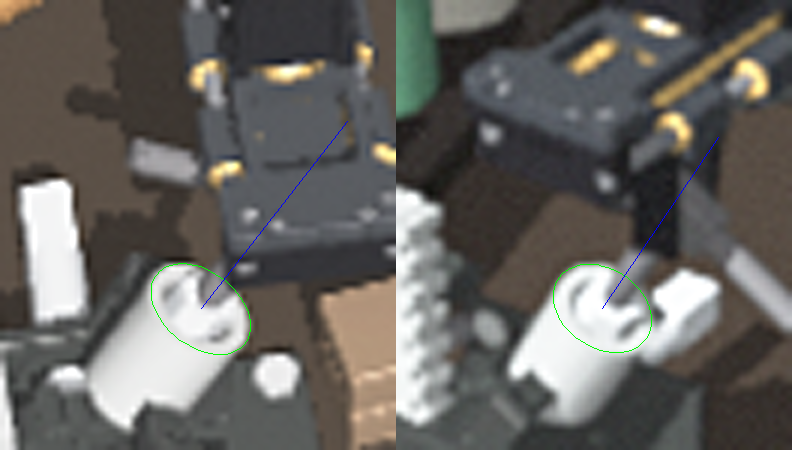

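play_rows:
  commands:
    - {"x": -1, "y": 0, "z": 2, "spin": 0}
    - {"x": 0, "y": 0, "z": 1, "spin": 0}
    - {"x": 0, "y": 0, "z": 0, "spin": 0}

```text
time: 15.5
position: [0.5511, -0.0578, 0.2195]
tool_rot: [0.135, 0.991, -0.003, 0.009]
ft_force: [-1.4, -1.6, -2.5]
grip_width: 0.0159
```

```bash
python3 chk.py
```

```text
15.5 [ 0.5511 -0.0578  0.2195] az 164.5 F [-1.43 -1.65 -2.52] M [-0.06  0.25  0.02] w 0.0159 q [-0.3   0.43  1.63 -0.    1.07 -1.6 ]
grasp rel mouth (ux,uy,z) [-38.6   0.1  71.2] tilt [ 0.016  -0.0084 -0.9998]
```

play_rows:
  commands:
    - {"x": 0, "y": 0, "z": 0, "spin": 0}
    - {"x": 0, "y": 0, "z": 0, "spin": 0}
    - {"x": 0, "y": 0, "z": -5, "spin": 0}
    - {"x": 0, "y": 0, "z": -20, "spin": 0}
    - {"x": 0, "y": 0, "z": -20, "spin": 0}
    - {"x": 0, "y": 0, "z": -15, "spin": 0}
    - {"x": 0, "y": 0, "z": 0, "spin": 0}
  grip: 0.5

```text
time: 16.2
position: [0.5556, -0.0577, 0.2848]
tool_rot: [0.135, 0.991, -0.003, 0.016]
ft_force: [0.1, 0.2, 0.9]
grip_width: 0.0435
```

Run:
```python
from h import *
o=st();l=local(o);print(l)
p=shot('wrist','w8.png');T=wristT(p,o)
hub=mouth+.082*ax; b=-.8660254*ux-np.array([0,0,.5])
cur=[(np.array([hub-.075*b,hub+.075*b]),(0,0,255)),(np.array([hub,hub-.05*ax]),(255,0,0))]
crop(p,(0,0,640,400),'w8o.png',T,cur,k=1)
ims=[]
for n in['scene','side']:
    p=shot(n); x,y=proj(p,[hub])[0].astype(int); crop(p,(x-40,y-40,x+26,y+40),'t.png',None,cur+[(circ(mouth,.0245),(0,255,0))],k=6); ims.append(cv2.imread('pics/t.png'))
cv2.imwrite('pics/k6.png',np.hstack(ims))
```

```text
16.2 [ 0.5556 -0.0577  0.2848] az 164.44 F [0.12 0.21 0.89] M [ 0.07 -0.14 -0.05] w 0.0435 q [-0.3   0.35  1.55  0.    1.21 -1.6 ]
[-34.6   1.4 136.5]
```

View pics/k6.png

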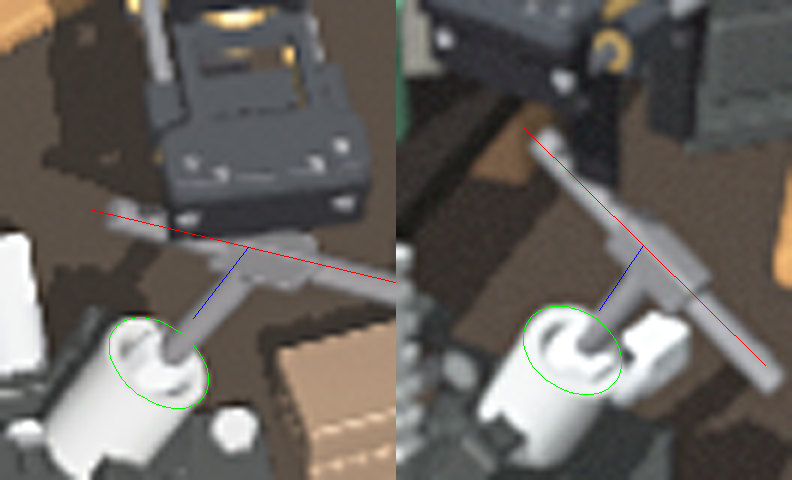

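View pics/w8o.png

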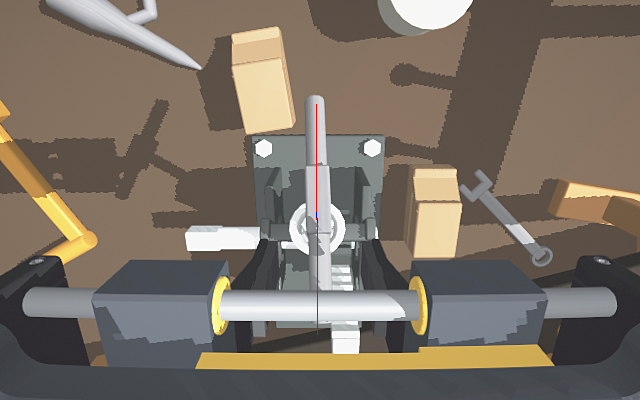

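```bash
cat >> h.py <<'E'
H=np.array([-43.,0,70.])
def crank(ths,r=55,end=0,Hh=None,n=8,zoff=0,lead=0):
    """rows following theta list (deg) ; end=0 robot-side bar end at th=0; end=1 the other end, tool az as for end 0"""
    import json
    Hh=H if Hh is None else np.array(Hh,float)
    o=robot.get_obs(); M=R.from_quat(o['tool_rot']).as_matrix(); g=np.array(o['position'])-robot.tcp_to_grasp*M[:,2]; a=az_of(o)
    B=np.array([ux,uy,[0,0,1]]); rows=[]
    for th in ths[:n]:
        t=np.radians(th); s=1 if end==0 else -1
        loc=Hh+s*r*np.array([-.866*np.cos(t),np.sin(t),-.5*np.cos(t)])+[0,0,zoff]
        w=mouth+loc@B/1000; az=-15.3+np.degrees(np.arctan2(np.sin(t),-.866*np.cos(t)))
        da=(az-a+180)%360-180
        sp=-np.radians(da); d=M.T@(w-g)*1000
        rows.append(dict(x=round(d[0],1),y=round(d[1],1),z=round(d[2],1),spin=round(sp,3)))
        M=M@R.from_rotvec([0,0,sp]).as_matrix(); g=w; a=az
    print(json.dumps(rows)); return rows
E
python3 - <<'E'
from h import *
crank([0],zoff=50);crank([0])
E
```

```text
[{"x": 55.0, "y": -1.5, "z": 39.5, "spin": -0.005}]
[{"x": 56.3, "y": -1.5, "z": 89.5, "spin": -0.005}]
```

play_rows:
  commands:
    - {"x": 15, "y": 0, "z": 0, "spin": 0}
    - {"x": 20, "y": -1, "z": 5, "spin": 0}
    - {"x": 15, "y": 0, "z": 15, "spin": 0}
    - {"x": 6, "y": 0, "z": 20, "spin": 0}
    - {"x": 0, "y": 0, "z": 20, "spin": 0}
    - {"x": 0, "y": 0, "z": 15, "spin": 0}
    - {"x": 0, "y": 0, "z": 5, "spin": 0}
    - {"x": 0, "y": 0, "z": 0, "spin": 0}

```text
time: 17.15
position: [0.4948, -0.0417, 0.1906]
tool_rot: [0.136, 0.991, -0.001, 0.006]
ft_force: [0.1, -0.7, 0.9]
grip_width: 0.0432
```

```bash
python3 chk.py; python3 -c "
from h import *
crank([0])
shot('wrist','w9.png')"
```

```text
17.15 [ 0.4948 -0.0417  0.1906] az 164.39 F [ 0.09 -0.72  0.95] M [ 0.07 -0.1   0.01] w 0.0432 q [-0.31  0.4   1.79  0.    0.94 -1.61]
grasp rel mouth (ux,uy,z) [-97.1   0.7  42.3] tilt [ 0.0125 -0.0031 -0.9999]
[{"x": -6.5, "y": -0.7, "z": -0.1, "spin": -0.005}]
```

View pics/w9.png

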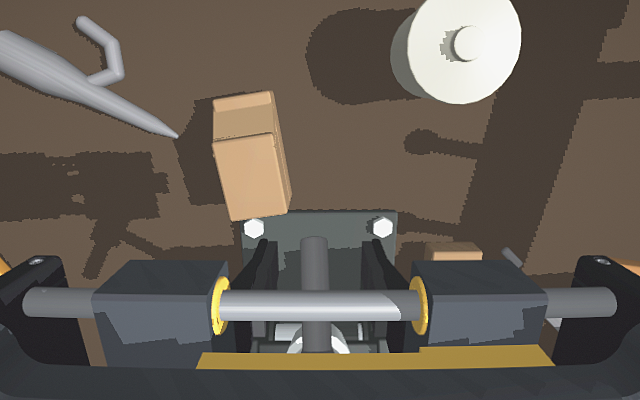

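play_rows:
  commands:
    - {"x": -5, "y": 0, "z": 0, "spin": 0}
    - {"x": 0, "y": 0, "z": 0, "spin": 0}
    - {"x": 0, "y": 0, "z": 0, "spin": 0}
  grip: 0.25

```text
time: 17.5
position: [0.5018, -0.0437, 0.1926]
tool_rot: [0.136, 0.991, -0.001, 0.009]
ft_force: [-0.4, -0.7, 0.5]
grip_width: 0.0278
```

```bash
python3 chk.py; python3 -c "
from h import *
crank([4,9,14,19,24,29,34,39])"
```

```text
17.5 [ 0.5018 -0.0437  0.1926] az 164.4 F [-0.36 -0.69  0.49] M [ 0.09 -0.12  0.  ] w 0.0278 q [-0.31  0.4   1.78  0.    0.95 -1.61]
grasp rel mouth (ux,uy,z) [-89.8   0.7  44.3] tilt [ 0.0167 -0.0044 -0.9999]
[{"x": 0.7, "y": 3.2, "z": 1.7, "spin": 0.075}, {"x": -0.1, "y": 4.8, "z": -0.3, "spin": 0.1}, {"x": 0.0, "y": 4.8, "z": -0.5, "spin": 0.099}, {"x": 0.1, "y": 4.8, "z": -0.7, "spin": 0.098}, {"x": 0.2, "y": 4.7, "z": -0.9, "spin": 0.096}, {"x": 0.3, "y": 4.7, "z": -1.0, "spin": 0.094}, {"x": 0.4, "y": 4.6, "z": -1.2, "spin": 0.092}, {"x": 0.4, "y": 4.6, "z": -1.4, "spin": 0.09}]
```

play_rows:
  commands:
    - {"x": 0.7, "y": 3.2, "z": 1.5, "spin": 0.075}
    - {"x": 0, "y": 4.8, "z": -0.3, "spin": 0.1}
    - {"x": 0, "y": 4.8, "z": -0.5, "spin": 0.1}
    - {"x": 0, "y": 4.8, "z": -0.7, "spin": 0.1}
    - {"x": 0.2, "y": 4.7, "z": -0.9, "spin": 0.095}
    - {"x": 0.3, "y": 4.7, "z": -1, "spin": 0.095}
    - {"x": 0.4, "y": 4.6, "z": -1.2, "spin": 0.09}
    - {"x": 0.4, "y": 4.6, "z": -1.4, "spin": 0.09}

```text
time: 18.3
position: [0.5167, -0.0268, 0.1988]
tool_rot: [0.494, 0.869, -0.013, 0.012]
ft_force: [-1.6, -0.7, -2.1]
grip_width: 0.0216
```

```bash
python3 chk.py k7.png; python3 -c "
from h import *
crank([44,49,54,59,64,69,74,79])
shot('wrist','w10.png')"
```

```text
18.3 [ 0.5167 -0.0268  0.1988] az 120.76 F [-1.64 -0.71 -2.15] M [-0.44  0.11  0.19] w 0.0216 q [-0.25  0.41  1.73 -0.04  0.98 -0.76]
grasp rel mouth (ux,uy,z) [-79.9  21.5  50.5] tilt [ 0.0069 -0.0345 -0.9994]
[{"x": 9.4, "y": 13.2, "z": -0.0, "spin": 0.076}, {"x": 0.4, "y": 4.4, "z": -1.8, "spin": 0.086}, {"x": 0.4, "y": 4.4, "z": -1.9, "spin": 0.084}, {"x": 0.3, "y": 4.3, "z": -2.0, "spin": 0.082}, {"x": 0.3, "y": 4.3, "z": -2.1, "spin": 0.08}, {"x": 0.2, "y": 4.3, "z": -2.2, "spin": 0.079}, {"x": 0.1, "y": 4.2, "z": -2.3, "spin": 0.078}, {"x": 0.0, "y": 4.2, "z": -2.3, "spin": 0.077}]
```

View pics/w10.png

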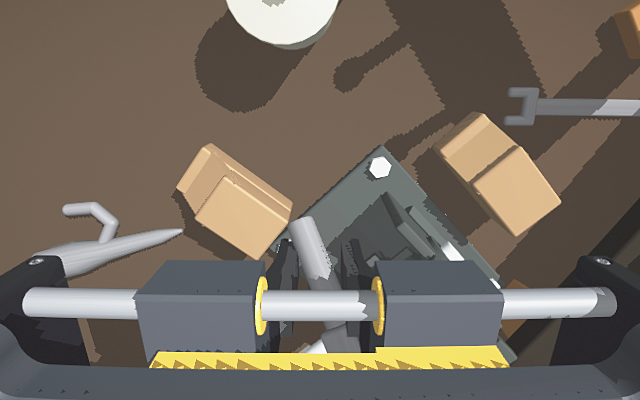

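View pics/k7.png

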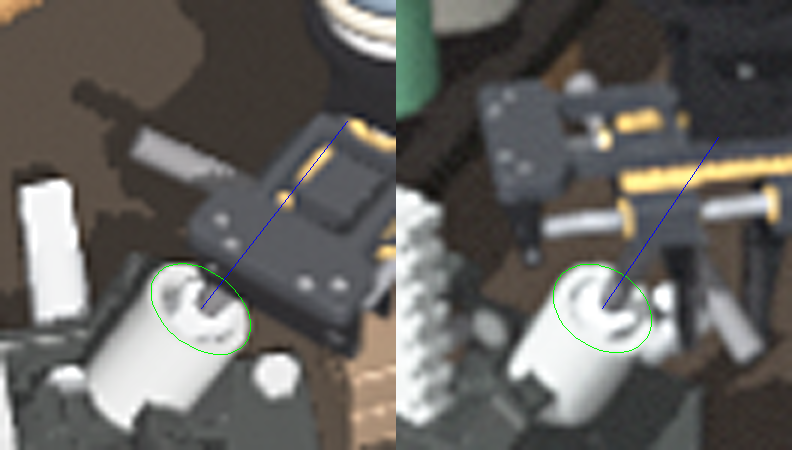

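play_rows:
  commands:
    - {"x": 2, "y": 6, "z": 0, "spin": 0}
    - {"x": 2, "y": 6, "z": -1, "spin": 0}
    - {"x": 2, "y": 6, "z": -1, "spin": 0.05}
    - {"x": 1, "y": 7, "z": -2, "spin": 0.08}
    - {"x": 1, "y": 7, "z": -2, "spin": 0.08}
    - {"x": 1, "y": 7, "z": -2, "spin": 0.08}

```text
time: 19.05
position: [0.531, -0.0104, 0.2021]
tool_rot: [0.609, 0.793, -0.032, 0.004]
ft_force: [-7.0, -5.6, -1.2]
grip_width: 0.0224
```

```bash
cat > step.py <<'E'
from h import *
import sys
o=st();l=local(o);end=int(sys.argv[1]);sg=1 if end==0 else -1
d=sg*(l-H);th=np.degrees(np.arctan2(d[1],-d[0]/.866));rr=np.hypot(d[1],d[0]/.866)
t=np.radians(th);azn=-15.3+np.degrees(np.arctan2(np.sin(t),-.866*np.cos(t)))
print('local',l,'theta',round(th,1),'r',round(rr,1),'az ideal',round(azn,1),'z ideal',round(H[2]-sg*.5*rr*np.cos(t),1),'tilt',R.from_quat(o['tool_rot']).as_matrix()[:,2].round(3))
s=float(sys.argv[2]); crank([th+s*(i+1) for i in range(8)],end=end)
if len(sys.argv)>3: shot('wrist',sys.argv[3])
E
python3 step.py 0 6 w11.png
```

```text
19.05 [ 0.531  -0.0104  0.2021] az 105.0 F [-6.99 -5.65 -1.15] M [-0.95  1.03  0.08] w 0.0224 q [-0.19  0.44  1.67 -0.07  1.06 -0.42]
local [-69.9  41.7  53.8] theta 53.3 r 52.0 az ideal 107.5 z ideal 54.5 tilt [-0.033 -0.056 -0.998]
[{"x": 3.4, "y": 5.0, "z": -2.6, "spin": 0.054}, {"x": 0.2, "y": 5.0, "z": -2.8, "spin": 0.096}, {"x": 0.1, "y": 5.0, "z": -2.9, "spin": 0.094}, {"x": -0.0, "y": 4.9, "z": -2.9, "spin": 0.092}, {"x": -0.2, "y": 4.9, "z": -3.0, "spin": 0.091}, {"x": -0.3, "y": 4.9, "z": -3.0, "spin": 0.091}, {"x": -0.5, "y": 4.9, "z": -2.9, "spin": 0.091}, {"x": -0.6, "y": 5.0, "z": -2.9, "spin": 0.091}]
```

View pics/w11.png

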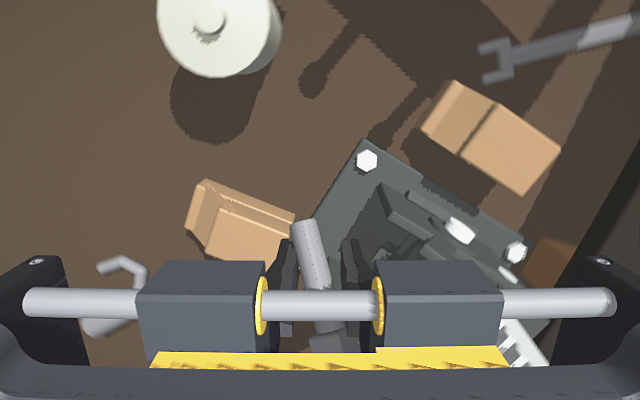

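play_rows:
  commands:
    - {"x": 2, "y": 6, "z": -2.5, "spin": 0.05}
    - {"x": 1, "y": 6, "z": -3, "spin": 0.08}
    - {"x": 0.5, "y": 6, "z": -3, "spin": 0.09}
    - {"x": 0, "y": 6, "z": -3, "spin": 0.09}
    - {"x": 0, "y": 6, "z": -3, "spin": 0.09}
    - {"x": 0, "y": 6, "z": -3, "spin": 0.09}

```text
time: 19.7
position: [0.5438, -0.0068, 0.2113]
tool_rot: [0.784, 0.618, -0.056, -0.003]
ft_force: [-6.6, 0.6, -1.2]
grip_width: 0.0222
```

```bash
python3 step.py 0 6
```

```text
19.7 [ 0.5438 -0.0068  0.2113] az 76.64 F [-6.61  0.64 -1.16] M [0.3  0.92 0.17] w 0.0222 q [-0.17  0.47  1.58 -0.09  1.17  0.1 ]
local [-57.5  49.   62.9] theta 71.1 r 51.8 az ideal 91.2 z ideal 61.6 tilt [-0.091 -0.064 -0.994]
[{"x": 4.4, "y": 3.9, "z": -1.7, "spin": -0.161}, {"x": -0.2, "y": 4.7, "z": -3.3, "spin": 0.091}, {"x": -0.4, "y": 4.7, "z": -3.2, "spin": 0.091}, {"x": -0.5, "y": 4.8, "z": -3.2, "spin": 0.091}, {"x": -0.7, "y": 4.8, "z": -3.1, "spin": 0.091}, {"x": -0.8, "y": 4.8, "z": -3.0, "spin": 0.092}, {"x": -1.0, "y": 4.9, "z": -2.8, "spin": 0.093}, {"x": -1.1, "y": 5.0, "z": -2.7, "spin": 0.095}]
```

play_rows:
  commands:
    - {"x": 2, "y": 10, "z": -3, "spin": 0}
    - {"x": 1, "y": 10, "z": -4, "spin": 0.03}
    - {"x": 0, "y": 11, "z": -5, "spin": 0.12}
    - {"x": -1, "y": 11, "z": -5, "spin": 0.14}

```text
time: 20.1
position: [0.5577, -0.0059, 0.2194]
tool_rot: [0.865, 0.496, -0.081, -0.021]
ft_force: [-8.3, 8.0, 3.3]
grip_width: 0.0221
```

```bash
python3 step.py 0 8 w12.png
```

```text
20.1 [ 0.5577 -0.0059  0.2194] az 60.05 F [-8.26  7.99  3.34] M [1.45 1.59 0.03] w 0.0221 q [-0.17  0.51  1.49 -0.07  1.3   0.38]
local [-43.   53.5  70.8] theta 90.0 r 53.5 az ideal 74.7 z ideal 70.0 tilt [-0.161 -0.044 -0.986]
[{"x": 2.2, "y": 5.7, "z": -4.0, "spin": -0.134}, {"x": -1.2, "y": 6.1, "z": -4.5, "spin": 0.122}, {"x": -1.5, "y": 6.2, "z": -4.2, "spin": 0.125}, {"x": -1.7, "y": 6.4, "z": -3.9, "spin": 0.128}, {"x": -1.8, "y": 6.6, "z": -3.4, "spin": 0.132}, {"x": -1.9, "y": 6.8, "z": -3.0, "spin": 0.138}, {"x": -1.9, "y": 7.0, "z": -2.4, "spin": 0.143}, {"x": -1.7, "y": 7.3, "z": -1.8, "spin": 0.149}]
```

View pics/w12.png

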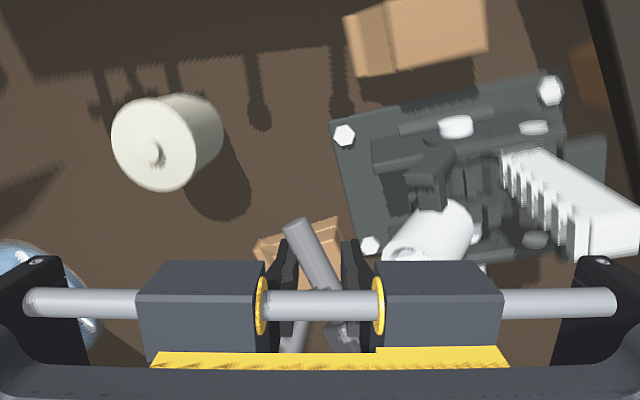

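play_rows:
  commands:
    - {"x": 2, "y": 10, "z": -4, "spin": -0.05}
    - {"x": 1, "y": 12, "z": -5, "spin": 0}
    - {"x": 0, "y": 12, "z": -5, "spin": 0}
    - {"x": -1, "y": 12, "z": -5, "spin": 0.05}

```text
time: 20.55
position: [0.5754, -0.0103, 0.2295]
tool_rot: [0.861, 0.496, -0.103, -0.051]
ft_force: [-12.5, 7.8, 4.8]
grip_width: 0.0221
```

```bash
python3 step.py 0 8 w13.png
```

```text
20.55 [ 0.5754 -0.0103  0.2295] az 60.61 F [-12.5    7.84   4.83] M [ 1.28  2.03 -0.24] w 0.0221 q [-0.18  0.56  1.38 -0.06  1.43  0.36]
local [-23.3  53.7  80.7] theta 113.0 r 58.3 az ideal 54.6 z ideal 81.4 tilt [-0.228 -0.014 -0.974]
[{"x": -5.5, "y": 5.6, "z": -4.0, "spin": 0.233}, {"x": -1.9, "y": 6.3, "z": -3.9, "spin": 0.132}, {"x": -2.0, "y": 6.6, "z": -3.4, "spin": 0.137}, {"x": -2.0, "y": 6.9, "z": -2.8, "spin": 0.142}, {"x": -1.8, "y": 7.1, "z": -2.2, "spin": 0.148}, {"x": -1.6, "y": 7.4, "z": -1.5, "spin": 0.153}, {"x": -1.3, "y": 7.5, "z": -0.8, "spin": 0.158}, {"x": -0.8, "y": 7.6, "z": -0.1, "spin": 0.16}]
```

View pics/w13.png

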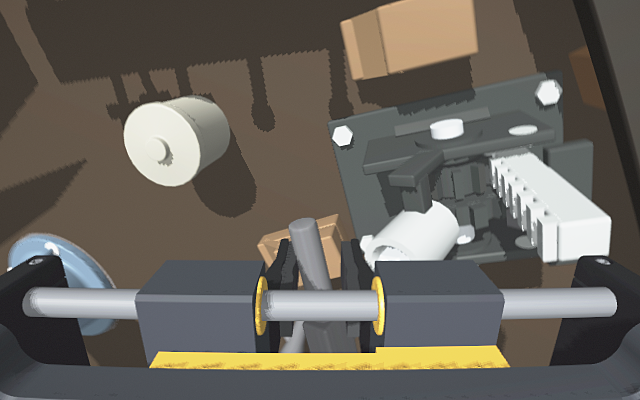

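play_rows:
  commands:
    - {"x": 0, "y": -2, "z": 0, "spin": 0}
    - {"x": 0, "y": -1, "z": 0, "spin": 0}
    - {"x": 0, "y": 0, "z": -20, "spin": 0}
    - {"x": 0, "y": 0, "z": -30, "spin": 0}
    - {"x": 0, "y": 0, "z": -20, "spin": 0}
    - {"x": 0, "y": 0, "z": 0, "spin": 0}
  grip: 0.55

```text
time: 21.2
position: [0.593, -0.0066, 0.3012]
tool_rot: [0.86, 0.498, -0.098, -0.05]
ft_force: [-0.3, -0.0, 0.6]
grip_width: 0.0472
```

```bash
cat > look.py <<'E'
from h import *
import sys
o=st();print(local(o),'tilt',R.from_quat(o['tool_rot']).as_matrix()[:,2].round(3))
p=shot('wrist',sys.argv[1]+'w.png')
ims=[]
for n in['scene','side']:
    p=shot(n); x,y=proj(p,[mouth+.04*ax])[0].astype(int); crop(p,(x-33,y-45,x+33,y+35),'t.png',None,[(circ(mouth,.0245),(0,255,0))],k=6); ims.append(cv2.imread('pics/t.png'))
cv2.imwrite('pics/'+sys.argv[1]+'s.png',np.hstack(ims))
E
python3 look.py a
```

```text
21.2 [ 0.593  -0.0066  0.3012] az 60.75 F [-0.26 -0.05  0.62] M [-0.04 -0.22  0.02] w 0.0472 q [-0.17  0.51  1.25 -0.05  1.59  0.35]
[ -7.5  61.8 152.5] tilt [-0.219 -0.011 -0.976]
```

View pics/aw.png

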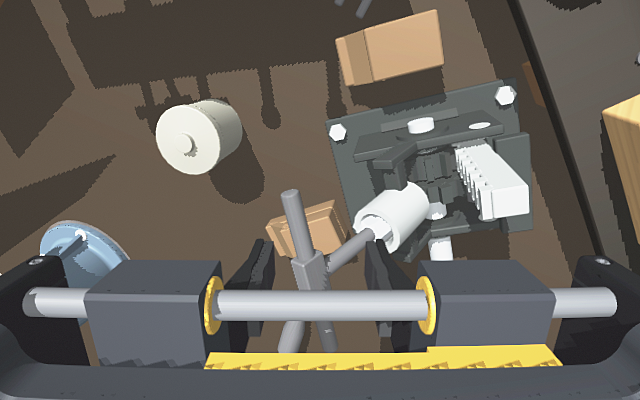

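View pics/as.png

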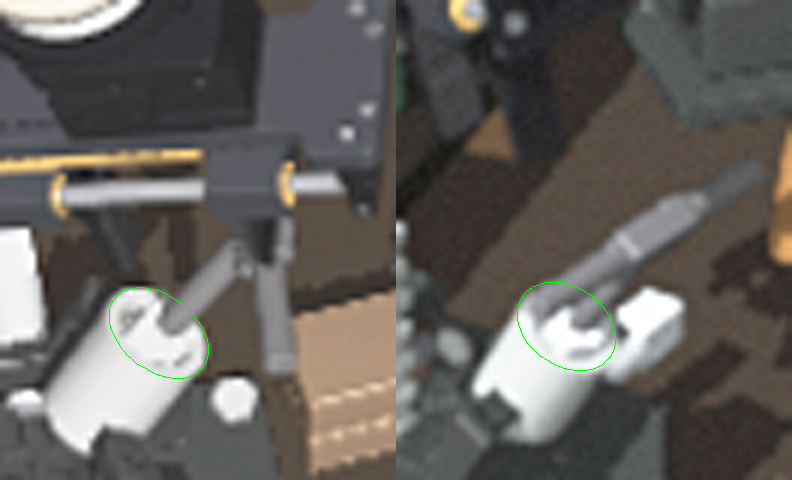

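```bash
cat > bar.py <<'E'
from h import *
P={n:shot(n) for n in['scene','side']}
org={n:proj(P[n],[mouth+.04*ax])[0].astype(int)-[33,45] for n in P}
B=np.array([ux,uy,[0,0,1]])
def ends(th,Hh,lean=(0,0)):
    t=np.radians(th); d=np.array([-.866*np.cos(t),np.sin(t),-.5*np.cos(t)])
    return [mouth+(Hh+s*75*d)@B/1000 for s in(1,-1)]
def fit(obs):
    from scipy.optimize import least_squares
    def f(v):
        e=ends(v[0],np.array([v[1],v[2],70+.5*(v[1]+43)]) ); r=[]
        for n,i,(x,y) in obs: r+=list(proj(P[n],[e[i]])[0]-(np.array([x,y])/6+org[n]-.5))
        return np.r_[r,(v[1]+43)/4,v[2]/4]
    best=min((least_squares(f,[t0,-43,0]) for t0 in range(0,360,40)),key=lambda s:s.cost)
    print('theta,H',best.x.round(1),'res',best.fun.round(1)); return best.x
E
python3 - <<'E'
from bar import *
fit([('scene',0,(280,370)),('side',1,(759-396,170))])
fit([('scene',0,(280,370)),('side',1,(759-396,170)),('side',0,(540-396,300))])
E
```

```text
theta,H [455.  -47.3   2. ] res [ 0.  -1.4 -1.1  0.5 -1.1  0.5]
theta,H [454.4 -47.8   0.6] res [ 0.4 -1.7 -0.9  0.3 -0.8  0.3 -1.2  0.2]
```

```bash
cat >> h.py <<'E'
def goto(loc,az,**k):
    o=robot.get_obs(); M=R.from_quat(o['tool_rot']).as_matrix()
    tg=mouth+np.array(loc)@np.array([ux,uy,[0,0,1]])/1000+robot.tcp_to_grasp*M[:,2]
    return plan(tg,az,**k)
E
python3 -c "
from h import *
goto([-39,-54,128],69.5,vmax=25)"
```

```text
from [ 0.5891 -0.0062  0.2968] az 60.8 to go mm [ -57.3 -103.8  -20. ] da 8.7 rows 5
[{"x": -23.0, "y": 1.5, "z": 6.7, "spin": -0.03}, {"x": -23.1, "y": 0.8, "z": 6.7, "spin": -0.03}, {"x": -23.1, "y": 0.1, "z": 6.7, "spin": -0.03}, {"x": -23.1, "y": -0.6, "z": 6.7, "spin": -0.03}, {"x": -23.0, "y": -1.3, "z": 6.7, "spin": -0.03}]
```

play_rows:
  commands:
    - {"x": -20, "y": 1, "z": 4, "spin": -0.03}
    - {"x": -25, "y": 1, "z": 6, "spin": -0.03}
    - {"x": -25, "y": 0, "z": 6, "spin": -0.03}
    - {"x": -25, "y": 0, "z": 6, "spin": -0.03}
    - {"x": -20, "y": -1, "z": 6, "spin": -0.03}
    - {"x": 0, "y": 0, "z": 0, "spin": 0}

```text
time: 22.05
position: [0.5285, -0.1113, 0.2742]
tool_rot: [0.817, 0.564, -0.102, -0.067]
ft_force: [1.3, 0.1, -0.3]
grip_width: 0.0478
```

```bash
python3 look.py b; python3 -c "
from h import *
goto([-39,-54,128],69.5,vmax=25);goto([-52,-55,65],69.5,vmax=25)"
```

```text
22.05 [ 0.5285 -0.1113  0.2742] az 69.85 F [ 1.3   0.07 -0.27] M [-0.05 -0.25  0.04] w 0.0478 q [-0.36  0.47  1.42 -0.09  1.49  0.02]
[-41.6 -56.2 125.3] tilt [-0.242 -0.005 -0.97 ]
from [ 0.5305 -0.1092  0.2751] az 70.0 to go mm [ 1.2 -0.7  1.7] da -0.5 rows 1
[{"x": -0.4, "y": 1.0, "z": -1.9, "spin": 0.008}]
from [ 0.5305 -0.1092  0.2751] az 70.0 to go mm [-11.6   1.8 -61.3] da -0.5 rows 3
[{"x": 1.1, "y": 0.8, "z": 20.8, "spin": 0.003}, {"x": 1.1, "y": 0.8, "z": 20.8, "spin": 0.003}, {"x": 1.1, "y": 0.8, "z": 20.8, "spin": 0.003}]
```

View pics/bw.png

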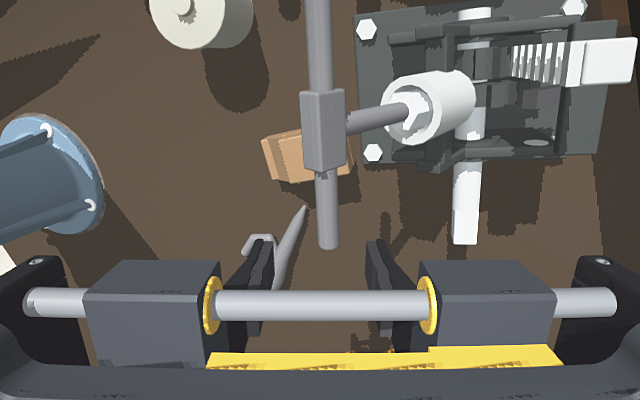

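View pics/bs.png

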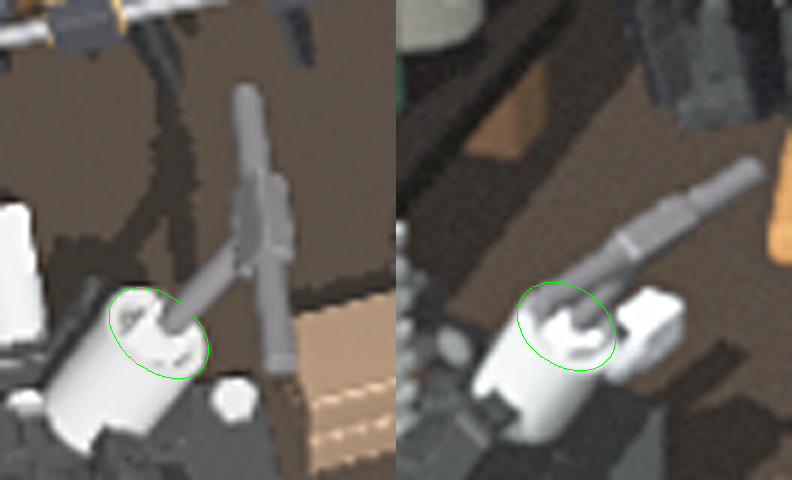

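Run:
```python
from bar import *
v=fit([('scene',0,(281,366)),('scene',1,(245,90)),('side',1,(757-396,168)),('side',0,(542-396,300))])
d=ends(v[0],np.array([v[1],v[2],70+.5*(v[1]+43)]))
o=robot.get_obs()
p=cams.camera('wrist');print(proj(p,d,wristT(p,o)))
```

```text
theta,H [ 93.5 -47.3  -0.5] res [ 0.3 -1.3  0.2  0.1 -0.7  0.  -0.8  0.3 -1.1 -0.1]
[[312.19134644  -8.25976499]
 [326.02603103 250.98622171]]
```

play_rows:
  commands:
    - {"x": 1, "y": 1, "z": 20, "spin": 0}
    - {"x": 1, "y": 1, "z": 20, "spin": 0}
    - {"x": 1, "y": 0, "z": 18, "spin": 0}
    - {"x": 0, "y": 0, "z": 3, "spin": 0}
    - {"x": 0, "y": 0, "z": 0, "spin": 0}
  grip: 0.35

```text
time: 22.85
position: [0.5229, -0.1041, 0.2157]
tool_rot: [0.815, 0.568, -0.098, -0.062]
ft_force: [0.3, 0.2, 0.8]
grip_width: 0.0309
```

```bash
python3 step.py 1 8 w14.png
```

```text
22.85 [ 0.5229 -0.1041  0.2157] az 70.32 F [0.31 0.15 0.81] M [-0.04 -0.22  0.02] w 0.0309 q [-0.35  0.51  1.51 -0.09  1.34  0.03]
local [-49.1 -50.7  66.9] theta 97.9 r 51.2 az ideal 67.8 z ideal 66.5 tilt [-0.231 -0.01  -0.973]
[{"x": -2.4, "y": -5.6, "z": 6.0, "spin": 0.166}, {"x": 1.5, "y": -5.9, "z": 4.7, "spin": 0.125}, {"x": 1.8, "y": -6.1, "z": 4.3, "spin": 0.128}, {"x": 1.9, "y": -6.3, "z": 3.9, "spin": 0.132}, {"x": 2.0, "y": -6.6, "z": 3.4, "spin": 0.137}, {"x": 2.0, "y": -6.9, "z": 2.8, "spin": 0.143}, {"x": 1.8, "y": -7.1, "z": 2.1, "spin": 0.149}, {"x": 1.6, "y": -7.4, "z": 1.5, "spin": 0.154}]
```

View pics/w14.png

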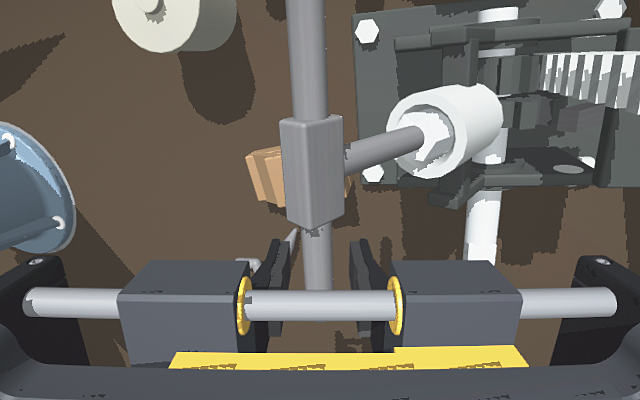

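play_rows:
  commands:
    - {"x": -2, "y": -9, "z": 5, "spin": 0.05}
    - {"x": 0, "y": -9, "z": 5, "spin": 0.1}
    - {"x": 1, "y": -10, "z": 5, "spin": 0.1}
    - {"x": 2, "y": -10, "z": 4, "spin": 0.1}
    - {"x": 2, "y": -10, "z": 4, "spin": 0.1}
  grip: 0.3

```text
time: 23.4
position: [0.5147, -0.0927, 0.2085]
tool_rot: [0.927, 0.367, -0.077, -0.007]
ft_force: [8.0, -14.9, -0.6]
grip_width: 0.0262
```

```bash
python3 step.py 1 8 w15.png
```

```text
23.4 [ 0.5147 -0.0927  0.2085] az 43.49 F [  8.01 -14.89  -0.62] M [-2.36 -1.53  0.56] w 0.0262 q [-0.34  0.47  1.6  -0.1   1.2   0.52]
local [-61.8 -41.7  60. ] theta 117.5 r 47.0 az ideal 50.4 z ideal 59.1 tilt [-0.148 -0.045 -0.988]
[{"x": -6.4, "y": -5.5, "z": 7.3, "spin": 0.009}, {"x": 1.9, "y": -6.7, "z": 3.2, "spin": 0.135}, {"x": 1.9, "y": -6.9, "z": 2.7, "spin": 0.14}, {"x": 1.8, "y": -7.2, "z": 2.1, "spin": 0.146}, {"x": 1.6, "y": -7.3, "z": 1.5, "spin": 0.151}, {"x": 1.4, "y": -7.5, "z": 0.9, "spin": 0.156}, {"x": 1.0, "y": -7.6, "z": 0.2, "spin": 0.159}, {"x": 0.7, "y": -7.6, "z": -0.4, "spin": 0.161}]
```

View pics/w15.png

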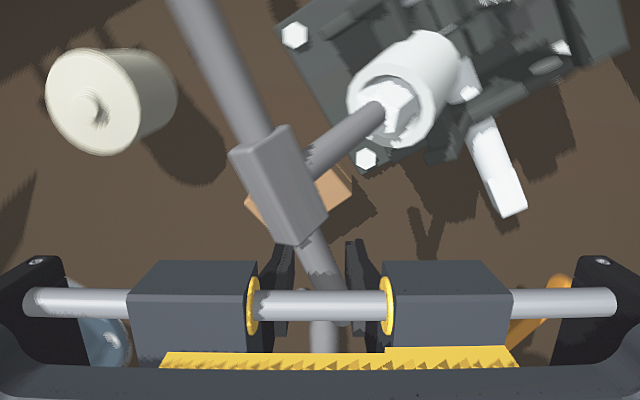

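```bash
python3 look.py c
```

```text
23.45 [ 0.5146 -0.0924  0.2087] az 43.33 F [ 10.35 -12.88  -2.48] M [-2.04 -1.86  0.53] w 0.0264 q [-0.34  0.47  1.6  -0.1   1.2   0.52]
[-62.  -41.3  60.2] tilt [-0.147 -0.045 -0.988]
```

View pics/cs.png

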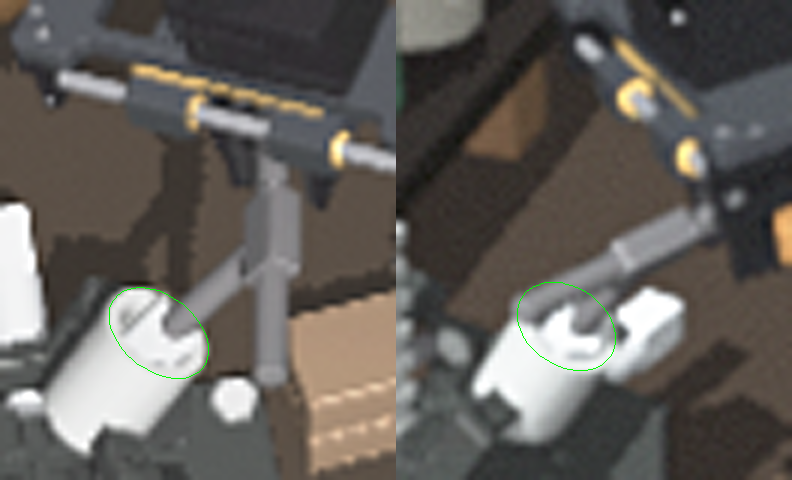

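play_rows:
  commands:
    - {"x": -5, "y": -5, "z": 3, "spin": -0.14}
    - {"x": -5, "y": -8, "z": 4, "spin": -0.1}
    - {"x": 0, "y": -10, "z": 4, "spin": 0}
    - {"x": 0, "y": -10, "z": 4, "spin": 0}
    - {"x": 0, "y": -10, "z": 4, "spin": 0}
  grip: 0.35

```text
time: 24.1
position: [0.51, -0.0943, 0.2065]
tool_rot: [0.874, 0.483, -0.045, 0.022]
ft_force: [11.4, -10.2, -2.3]
grip_width: 0.0302
```

```bash
python3 step.py 1 8 w16.png;python3 look.py d
```

```text
24.1 [ 0.51   -0.0943  0.2065] az 57.89 F [ 11.38 -10.22  -2.31] M [-1.47 -1.77  0.29] w 0.0302 q [-0.34  0.43  1.69 -0.11  1.06  0.28]
local [-67.7 -44.1  58.1] theta 122.9 r 52.5 az ideal 45.4 z ideal 55.7 tilt [-0.056 -0.082 -0.995]
[{"x": 1.2, "y": -6.9, "z": 6.0, "spin": 0.35}, {"x": 1.7, "y": -7.1, "z": 2.3, "spin": 0.138}, {"x": 1.7, "y": -7.2, "z": 1.9, "spin": 0.144}, {"x": 1.6, "y": -7.4, "z": 1.3, "spin": 0.149}, {"x": 1.4, "y": -7.5, "z": 0.8, "spin": 0.155}, {"x": 1.1, "y": -7.6, "z": 0.2, "spin": 0.158}, {"x": 0.8, "y": -7.6, "z": -0.4, "spin": 0.161}, {"x": 0.5, "y": -7.6, "z": -0.9, "spin": 0.161}]
24.15 [ 0.5098 -0.094   0.2065] az 57.91 F [12.27 -8.83 -2.12] M [-1.43 -1.99  0.34] w 0.0305 q [-0.34  0.42  1.69 -0.11  1.06  0.28]
[-68.  -44.   58.1] tilt [-0.056 -0.083 -0.995]
```

View pics/w16.png

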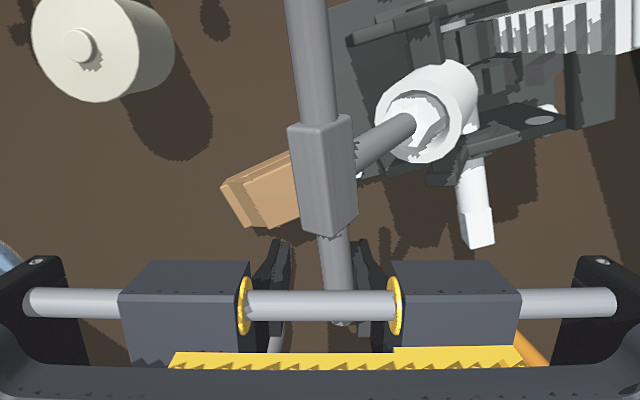

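View pics/ds.png

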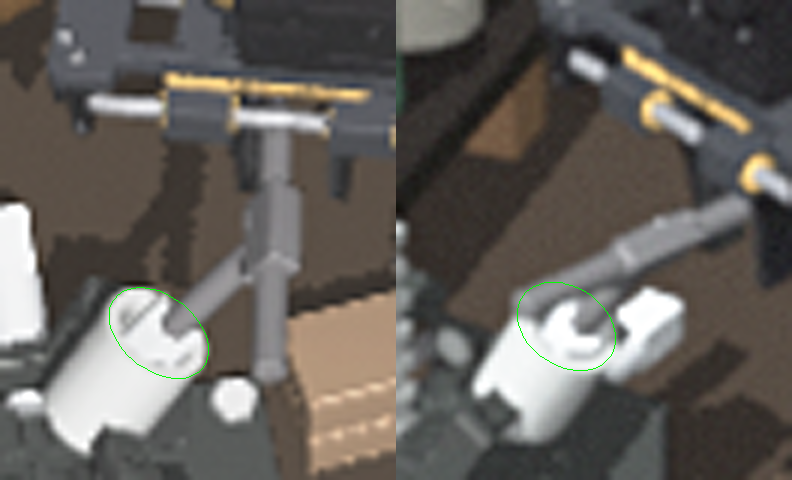

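play_rows:
  commands:
    - {"x": -6, "y": -16, "z": 5, "spin": 0}
    - {"x": -3, "y": -18, "z": 5, "spin": 0.03}
    - {"x": 0, "y": -20, "z": 4, "spin": 0.06}
    - {"x": 1, "y": -20, "z": 4, "spin": 0.08}

```text
time: 24.7
position: [0.5081, -0.0847, 0.2018]
tool_rot: [0.911, 0.405, 0.014, 0.077]
ft_force: [15.6, -24.5, -5.8]
grip_width: 0.0361
```

```bash
python3 step.py 1 8 w17.png
```

```text
24.7 [ 0.5081 -0.0847  0.2018] az 47.82 F [ 15.63 -24.5   -5.79] M [-3.37 -2.33  0.03] w 0.0361 q [-0.33  0.37  1.81 -0.13  0.84  0.49]
local [-74.9 -35.3  53.3] theta 136.2 r 51.0 az ideal 32.6 z ideal 51.6 tilt [ 0.088 -0.129 -0.988]
[{"x": -0.1, "y": -8.2, "z": 4.4, "spin": 0.408}, {"x": 1.5, "y": -7.5, "z": 0.9, "spin": 0.148}, {"x": 1.3, "y": -7.5, "z": 0.5, "spin": 0.153}, {"x": 1.1, "y": -7.6, "z": 0.1, "spin": 0.157}, {"x": 0.9, "y": -7.6, "z": -0.4, "spin": 0.16}, {"x": 0.7, "y": -7.6, "z": -0.8, "spin": 0.161}, {"x": 0.4, "y": -7.6, "z": -1.2, "spin": 0.16}, {"x": 0.2, "y": -7.5, "z": -1.6, "spin": 0.157}]
```

View pics/w17.png

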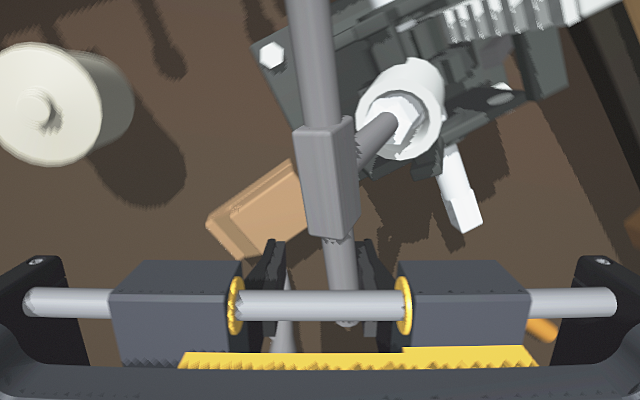

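play_rows:
  commands:
    - {"x": 5, "y": 3, "z": 0, "spin": -0.05}
    - {"x": 5, "y": 3, "z": 0, "spin": -0.05}
    - {"x": 0, "y": 0, "z": 0, "spin": 0}
    - {"x": 0, "y": 0, "z": 0, "spin": 0}
  grip: 0
  newtons: 40

```text
time: 25.15
position: [0.5267, -0.0842, 0.2084]
tool_rot: [0.889, 0.45, 0.016, 0.085]
ft_force: [0.5, 0.4, -3.5]
grip_width: 0.0126
```

```bash
python3 step.py 1 8;python3 look.py e
```

```text
25.15 [ 0.5267 -0.0842  0.2084] az 53.47 F [ 0.48  0.41 -3.49] M [0.28 0.03 0.28] w 0.0126 q [-0.31  0.38  1.77 -0.13  0.85  0.4 ]
local [-57.4 -29.9  59.8] theta 119.1 r 34.2 az ideal 49.0 z ideal 61.7 tilt [ 0.105 -0.137 -0.985]
[{"x": -17.9, "y": -9.4, "z": 5.8, "spin": 0.209}, {"x": 1.5, "y": -7.3, "z": 1.6, "spin": 0.136}, {"x": 1.5, "y": -7.4, "z": 1.3, "spin": 0.141}, {"x": 1.5, "y": -7.5, "z": 0.9, "spin": 0.147}, {"x": 1.3, "y": -7.5, "z": 0.5, "spin": 0.152}, {"x": 1.2, "y": -7.6, "z": 0.1, "spin": 0.157}, {"x": 1.0, "y": -7.6, "z": -0.3, "spin": 0.16}, {"x": 0.7, "y": -7.6, "z": -0.8, "spin": 0.161}]
25.15 [ 0.5267 -0.0842  0.2084] az 53.47 F [ 0.48  0.41 -3.49] M [0.28 0.03 0.28] w 0.0126 q [-0.31  0.38  1.77 -0.13  0.85  0.4 ]
[-57.4 -29.9  59.8] tilt [ 0.105 -0.137 -0.985]
```

View pics/ew.png

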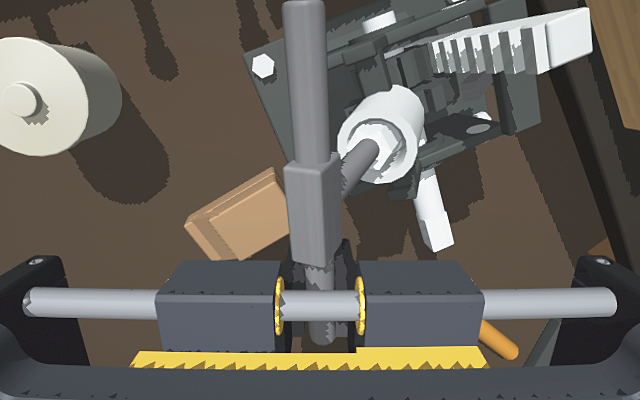

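View pics/es.png

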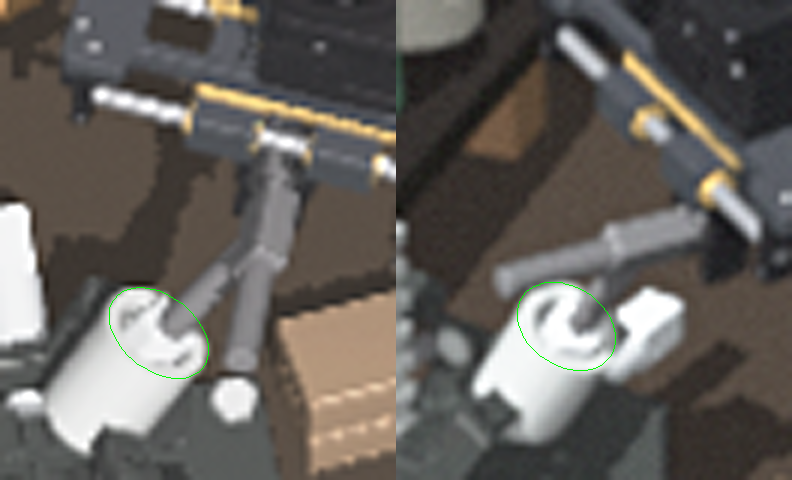

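```bash
cat > hold.py <<'E'
from h import *
import sys
# holding the bar: hold.py end r step
end=int(sys.argv[1]);r=float(sys.argv[2]);s=float(sys.argv[3])
o=st();l=local(o);a=np.radians(az_of(o)+15.3); sg=1 if end==0 else -1
th=np.degrees(np.arctan2(np.sin(a),-np.cos(a)/.866)); t=np.radians(th)
Hh=l-sg*r*np.array([-.866*np.cos(t),np.sin(t),-.5*np.cos(t)])
print('local',l,'theta(az)',th.round(1),'implied H',Hh.round(1),'tilt',R.from_quat(o['tool_rot']).as_matrix()[:,2].round(3))
Ht=np.array([-44,0,69.])
for k,hh in (('H held',Hh),('H nominal',Ht)):
    print(k); crank([th+s*(i+1) for i in range(8)],end=end,r=r,Hh=hh)
if len(sys.argv)>4: shot('wrist',sys.argv[4])
E
python3 hold.py 1 35 6
```

```text
25.3 [ 0.5264 -0.0843  0.2081] az 53.48 F [ 0.85 -0.13 -0.8 ] M [ 0.12 -0.05  0.23] w 0.0127 q [-0.31  0.38  1.77 -0.13  0.85  0.4 ]
local [-57.7 -30.   59.5] theta(az) 114.2 implied H [-45.3   1.9  66.7] tilt [ 0.104 -0.137 -0.985]
H held
[{"x": 0.6, "y": -3.5, "z": 1.0, "spin": 0.096}, {"x": 0.7, "y": -3.5, "z": 0.9, "spin": 0.098}, {"x": 0.7, "y": -3.5, "z": 0.8, "spin": 0.101}, {"x": 0.7, "y": -3.5, "z": 0.7, "spin": 0.104}, {"x": 0.7, "y": -3.6, "z": 0.6, "spin": 0.107}, {"x": 0.6, "y": -3.6, "z": 0.4, "spin": 0.11}, {"x": 0.6, "y": -3.6, "z": 0.3, "spin": 0.113}, {"x": 0.5, "y": -3.6, "z": 0.1, "spin": 0.116}]
H nominal
[{"x": -0.8, "y": -1.2, "z": -0.9, "spin": 0.096}, {"x": 0.7, "y": -3.5, "z": 0.9, "spin": 0.098}, {"x": 0.7, "y": -3.5, "z": 0.8, "spin": 0.101}, {"x": 0.7, "y": -3.5, "z": 0.7, "spin": 0.104}, {"x": 0.7, "y": -3.6, "z": 0.6, "spin": 0.107}, {"x": 0.6, "y": -3.6, "z": 0.4, "spin": 0.11}, {"x": 0.6, "y": -3.6, "z": 0.3, "spin": 0.113}, {"x": 0.5, "y": -3.6, "z": 0.1, "spin": 0.116}]
```

Pads hold the bar next to the hub; implied hub centre agrees with the model. Now turn mainly by spin.

play_rows:
  commands:
    - {"x": 0.6, "y": -3.5, "z": 1, "spin": 0.1}
    - {"x": 0.7, "y": -4, "z": 1, "spin": 0.12}
    - {"x": 0.7, "y": -4, "z": 1, "spin": 0.12}
    - {"x": 0.7, "y": -4, "z": 1, "spin": 0.12}

```text
time: 25.7
position: [0.522, -0.073, 0.203]
tool_rot: [0.969, 0.231, 0.04, 0.082]
ft_force: [1.5, 1.6, -0.8]
grip_width: 0.0133
```

```bash
python3 hold.py 1 35 6 w18.png
```

```text
25.7 [ 0.522 -0.073  0.203] az 27.02 F [ 1.47  1.58 -0.79] M [ 0.57 -0.29  0.83] w 0.0133 q [-0.29  0.38  1.8  -0.14  0.82  0.9 ]
local [-65.2 -20.2  54.4] theta(az) 141.7 implied H [-41.4   1.5  68.1] tilt [ 0.115 -0.141 -0.983]
H held
[{"x": 0.6, "y": -3.6, "z": 0.4, "spin": 0.109}, {"x": 0.6, "y": -3.6, "z": 0.3, "spin": 0.112}, {"x": 0.5, "y": -3.6, "z": 0.2, "spin": 0.115}, {"x": 0.5, "y": -3.6, "z": 0.0, "spin": 0.117}, {"x": 0.4, "y": -3.6, "z": -0.1, "spin": 0.119}, {"x": 0.3, "y": -3.6, "z": -0.3, "spin": 0.121}, {"x": 0.2, "y": -3.6, "z": -0.4, "spin": 0.121}, {"x": 0.1, "y": -3.6, "z": -0.5, "spin": 0.12}]
H nominal
[{"x": -2.3, "y": -4.1, "z": -0.7, "spin": 0.109}, {"x": 0.6, "y": -3.6, "z": 0.3, "spin": 0.112}, {"x": 0.5, "y": -3.6, "z": 0.2, "spin": 0.115}, {"x": 0.5, "y": -3.6, "z": 0.0, "spin": 0.117}, {"x": 0.4, "y": -3.6, "z": -0.1, "spin": 0.119}, {"x": 0.3, "y": -3.6, "z": -0.3, "spin": 0.121}, {"x": 0.2, "y": -3.6, "z": -0.4, "spin": 0.121}, {"x": 0.1, "y": -3.6, "z": -0.5, "spin": 0.12}]
```

View pics/w18.png

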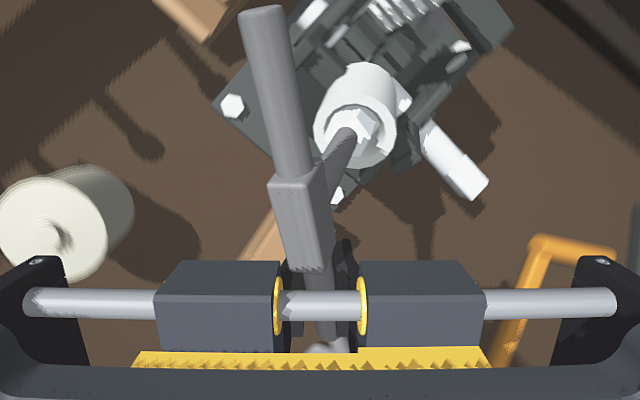

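play_rows:
  commands:
    - {"x": 0.3, "y": -4.5, "z": 0.4, "spin": 0.11}
    - {"x": 0.5, "y": -4.5, "z": 0.3, "spin": 0.12}
    - {"x": 0.5, "y": -4.5, "z": 0.2, "spin": 0.12}
    - {"x": 0.5, "y": -4.5, "z": 0, "spin": 0.12}
    - {"x": 0.4, "y": -4.5, "z": 0, "spin": 0.12}
  newtons: 50

```text
time: 26.25
position: [0.5238, -0.0524, 0.1998]
tool_rot: [0.993, -0.062, 0.069, 0.07]
ft_force: [0.8, -0.5, -2.6]
grip_width: 0.0113
```

```bash
python3 hold.py 1 35 6 w19.png
```

```text
26.25 [ 0.5238 -0.0524  0.1998] az -6.65 F [ 0.79 -0.48 -2.59] M [ 0.17 -0.23  0.76] w 0.0113 q [-0.25  0.38  1.81 -0.16  0.8   1.55]
local [-69.1   0.1  51.1] theta(az) 172.5 implied H [-39.    4.7  68.4] tilt [ 0.127 -0.147 -0.981]
H held
[{"x": 0.3, "y": -3.6, "z": -0.3, "spin": 0.121}, {"x": 0.2, "y": -3.6, "z": -0.4, "spin": 0.121}, {"x": 0.1, "y": -3.6, "z": -0.6, "spin": 0.12}, {"x": 0.0, "y": -3.6, "z": -0.7, "spin": 0.119}, {"x": -0.0, "y": -3.6, "z": -0.8, "spin": 0.117}, {"x": -0.1, "y": -3.5, "z": -0.9, "spin": 0.114}, {"x": -0.1, "y": -3.5, "z": -1.0, "spin": 0.111}, {"x": -0.1, "y": -3.5, "z": -1.1, "spin": 0.108}]
H nominal
[{"x": -5.2, "y": 0.4, "z": -1.1, "spin": 0.121}, {"x": 0.2, "y": -3.6, "z": -0.4, "spin": 0.121}, {"x": 0.1, "y": -3.6, "z": -0.6, "spin": 0.12}, {"x": 0.0, "y": -3.6, "z": -0.7, "spin": 0.119}, {"x": -0.0, "y": -3.6, "z": -0.8, "spin": 0.117}, {"x": -0.1, "y": -3.5, "z": -0.9, "spin": 0.114}, {"x": -0.1, "y": -3.5, "z": -1.0, "spin": 0.111}, {"x": -0.1, "y": -3.5, "z": -1.1, "spin": 0.108}]
```

View pics/w19.png

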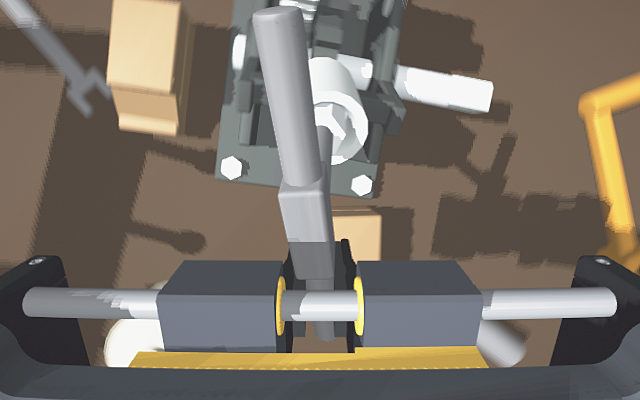

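play_rows:
  commands:
    - {"x": -1, "y": -3, "z": -0.3, "spin": 0.12}
    - {"x": -0.5, "y": -3, "z": -0.4, "spin": 0.12}
    - {"x": 0, "y": -3.6, "z": -0.5, "spin": 0.12}
    - {"x": 0, "y": -3.6, "z": -0.7, "spin": 0.12}
    - {"x": 0, "y": -3.6, "z": -0.8, "spin": 0.12}

```text
time: 26.8
position: [0.5307, -0.0371, 0.2012]
tool_rot: [0.93, -0.353, 0.09, 0.047]
ft_force: [1.4, -0.0, -2.9]
grip_width: 0.0123
```

```bash
python3 hold.py 1 35 6 w20.png
```

```text
26.8 [ 0.5307 -0.0371  0.2012] az -41.46 F [ 1.42 -0.05 -2.93] M [ 0.21 -0.19  0.59] w 0.0123 q [-0.21  0.39  1.8  -0.17  0.8   2.19]
local [-66.6  16.8  52.5] theta(az) -157.0 implied H [-38.7   3.1  68.6] tilt [ 0.134 -0.15  -0.98 ]
H held
[{"x": -0.1, "y": -3.6, "z": -0.9, "spin": 0.114}, {"x": -0.1, "y": -3.5, "z": -1.0, "spin": 0.111}, {"x": -0.1, "y": -3.5, "z": -1.1, "spin": 0.107}, {"x": -0.1, "y": -3.5, "z": -1.2, "spin": 0.104}, {"x": -0.1, "y": -3.5, "z": -1.2, "spin": 0.101}, {"x": -0.0, "y": -3.4, "z": -1.3, "spin": 0.098}, {"x": 0.0, "y": -3.4, "z": -1.3, "spin": 0.096}, {"x": 0.1, "y": -3.4, "z": -1.3, "spin": 0.094}]
H nominal
[{"x": -3.3, "y": 1.6, "z": -1.8, "spin": 0.114}, {"x": -0.1, "y": -3.5, "z": -1.0, "spin": 0.111}, {"x": -0.1, "y": -3.5, "z": -1.1, "spin": 0.107}, {"x": -0.1, "y": -3.5, "z": -1.2, "spin": 0.104}, {"x": -0.1, "y": -3.5, "z": -1.2, "spin": 0.101}, {"x": -0.0, "y": -3.4, "z": -1.3, "spin": 0.098}, {"x": 0.0, "y": -3.4, "z": -1.3, "spin": 0.096}, {"x": 0.1, "y": -3.4, "z": -1.3, "spin": 0.094}]
```

View pics/w20.png

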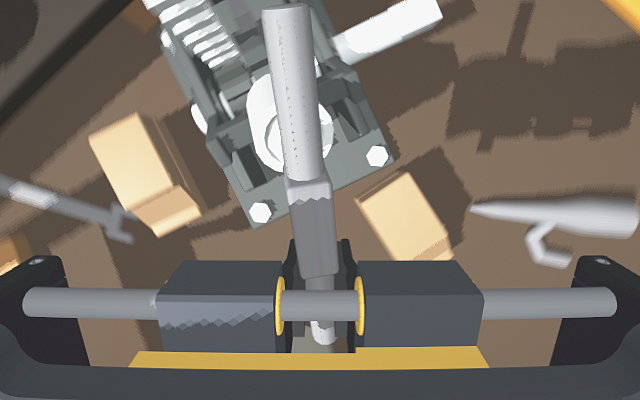

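play_rows:
  commands:
    - {"x": -1, "y": -2.5, "z": -1, "spin": 0.1}
    - {"x": -0.5, "y": -3, "z": -1, "spin": 0.1}
    - {"x": 0, "y": -3.5, "z": -1, "spin": 0.1}
    - {"x": 0, "y": -3.5, "z": -1, "spin": 0.1}

```text
time: 27.25
position: [0.5387, -0.0284, 0.2035]
tool_rot: [0.843, -0.528, 0.097, 0.029]
ft_force: [0.6, -0.3, -4.3]
grip_width: 0.0123
```

```bash
python3 hold.py 1 35 6 w21.png; python3 look.py f
```

```text
27.25 [ 0.5387 -0.0284  0.2035] az -64.46 F [ 0.64 -0.33 -4.26] M [0.31 0.1  0.59] w 0.0123 q [-0.19  0.39  1.77 -0.17  0.82  2.61]
local [-61.2  27.3  54.8] theta(az) -135.0 implied H [-39.8   2.5  67.2] tilt [ 0.132 -0.152 -0.98 ]
H held
[{"x": -0.1, "y": -3.4, "z": -1.2, "spin": 0.102}, {"x": -0.0, "y": -3.4, "z": -1.3, "spin": 0.099}, {"x": 0.0, "y": -3.4, "z": -1.3, "spin": 0.097}, {"x": 0.1, "y": -3.4, "z": -1.3, "spin": 0.095}, {"x": 0.1, "y": -3.4, "z": -1.3, "spin": 0.093}, {"x": 0.2, "y": -3.4, "z": -1.3, "spin": 0.092}, {"x": 0.3, "y": -3.4, "z": -1.3, "spin": 0.091}, {"x": 0.3, "y": -3.4, "z": -1.3, "spin": 0.091}]
H nominal
[{"x": -0.6, "y": 1.3, "z": -3.4, "spin": 0.102}, {"x": -0.0, "y": -3.4, "z": -1.3, "spin": 0.099}, {"x": 0.0, "y": -3.4, "z": -1.3, "spin": 0.097}, {"x": 0.1, "y": -3.4, "z": -1.3, "spin": 0.095}, {"x": 0.1, "y": -3.4, "z": -1.3, "spin": 0.093}, {"x": 0.2, "y": -3.4, "z": -1.3, "spin": 0.092}, {"x": 0.3, "y": -3.4, "z": -1.3, "spin": 0.091}, {"x": 0.3, "y": -3.4, "z": -1.3, "spin": 0.091}]
27.3 [ 0.539  -0.0281  0.2036] az -64.66 F [ 0.55 -0.36 -2.71] M [0.46 0.17 0.42] w 0.0123 q [-0.19  0.39  1.77 -0.17  0.82  2.61]
[-60.9  27.6  54.9] tilt [ 0.133 -0.151 -0.98 ]
```

View pics/w21.png

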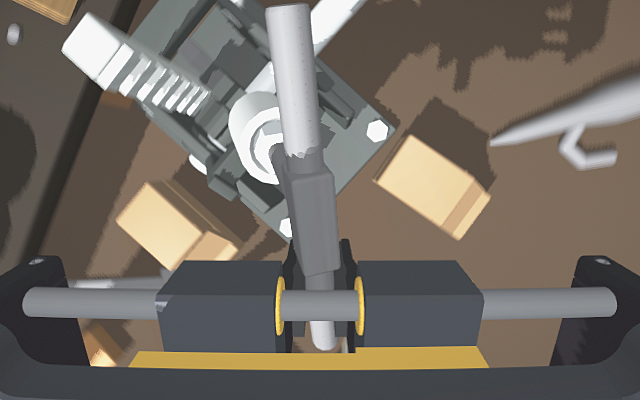

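View pics/fs.png

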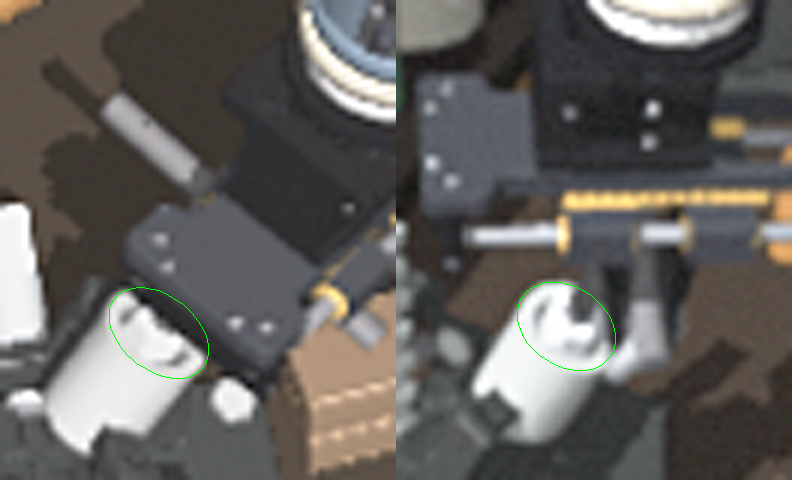

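play_rows:
  commands:
    - {"x": 0, "y": 0, "z": 0, "spin": 0}
    - {"x": 0, "y": 0, "z": 0, "spin": 0}
    - {"x": 0, "y": 0, "z": -15, "spin": 0}
    - {"x": 0, "y": 0, "z": -25, "spin": 0}
    - {"x": 0, "y": 0, "z": -25, "spin": 0}
    - {"x": 0, "y": 0, "z": -5, "spin": -0.14}
    - {"x": 0, "y": 0, "z": 0, "spin": -0.149}
    - {"x": 0, "y": 0, "z": 0, "spin": -0.149}
  grip: 0.45

```text
time: 28.25
position: [0.53, -0.019, 0.2785]
tool_rot: [0.94, -0.326, 0.091, 0.049]
ft_force: [0.6, -0.3, 0.8]
grip_width: 0.0392
```

```bash
python3 look.py g
```

```text
28.25 [ 0.53   -0.019   0.2785] az -38.04 F [ 0.62 -0.26  0.8 ] M [0.17 0.15 0.02] w 0.0392 q [-0.17  0.28  1.7  -0.15  1.    2.14]
[-72.1  34.  129.8] tilt [ 0.139 -0.152 -0.979]
```

View pics/gs.png

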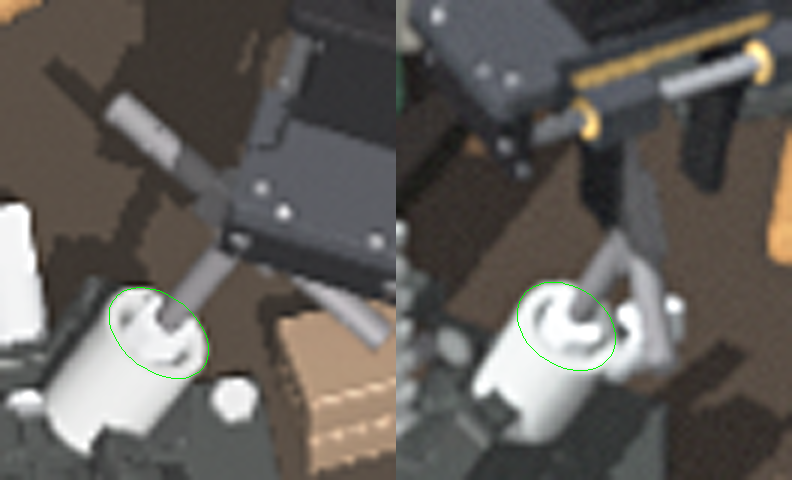

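View pics/gw.png

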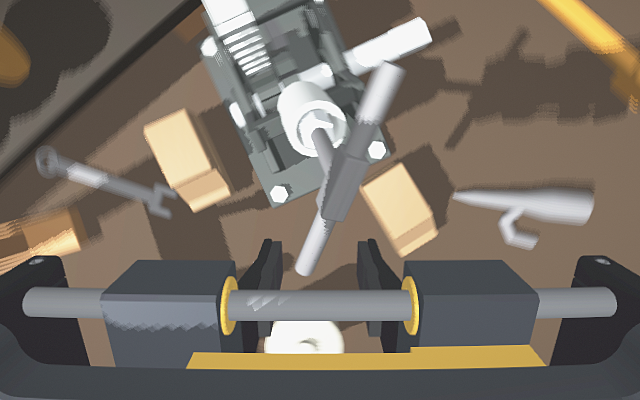

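Run:
```python
from bar import *
v=fit([('scene',0,(119,106)),('scene',1,(381,338)),('side',1,(660-396,360))])
```

```text
theta,H [-137.8  -41.     0.9] res [-0.4 -0.9  0.4 -0.  -0.1  0.9  0.5  0.2]
```

play_rows:
  commands:
    - {"x": 0, "y": 0, "z": 0, "spin": -0.149}
    - {"x": 0, "y": 0, "z": 0, "spin": -0.149}
    - {"x": 0, "y": 0, "z": 0, "spin": -0.149}
    - {"x": 0, "y": 0, "z": 0, "spin": -0.149}
    - {"x": 0, "y": 0, "z": 0, "spin": -0.149}
    - {"x": 0, "y": 0, "z": 0, "spin": -0.149}
    - {"x": 0, "y": 0, "z": 0, "spin": -0.149}
    - {"x": 0, "y": 0, "z": 0, "spin": -0.149}

```text
time: 29.3
position: [0.5287, -0.0193, 0.2755]
tool_rot: [0.961, 0.259, 0.045, 0.09]
ft_force: [-0.3, -0.5, -0.6]
grip_width: 0.0394
```

play_rows:
  commands:
    - {"x": 0, "y": 0, "z": 0, "spin": -0.149}
    - {"x": 0, "y": 0, "z": 0, "spin": -0.149}
    - {"x": 0, "y": 0, "z": 0, "spin": -0.149}
    - {"x": 0, "y": 0, "z": 0, "spin": -0.149}
    - {"x": 0, "y": 0, "z": 0, "spin": -0.149}
    - {"x": 0, "y": 0, "z": 0, "spin": -0.149}
    - {"x": 0, "y": 0, "z": 0, "spin": -0.149}
    - {"x": 0, "y": 0, "z": 0, "spin": -0.149}

```text
time: 30.1
position: [0.528, -0.0197, 0.2736]
tool_rot: [0.647, 0.756, -0.015, 0.098]
ft_force: [0.6, 0.2, 0.7]
grip_width: 0.0389
```

```bash
python3 look.py h2
```

```text
30.1 [ 0.528  -0.0197  0.2736] az 98.38 F [0.61 0.22 0.72] M [ 0.07 -0.02 -0.01] w 0.0389 q [-0.18  0.29  1.71 -0.15  1.   -0.26]
[-73.7  32.9 124.9] tilt [ 0.129 -0.15  -0.98 ]
```

View pics/h2w.png

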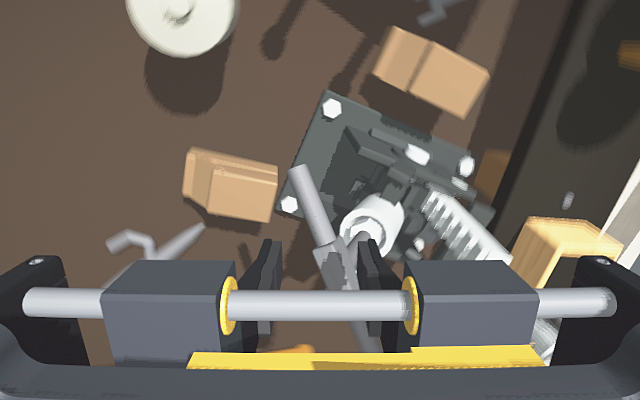

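```bash
python3 -c "
from h import *
goto([-65,26,55],118.6,vmax=20)"
```

```text
from [ 0.528  -0.0196  0.2736] az 97.9 to go mm [  6.5  -8.9 -69.9] da 20.7 rows 4
[{"x": 0.5, "y": -0.6, "z": 17.7, "spin": -0.09}, {"x": 0.6, "y": -0.5, "z": 17.7, "spin": -0.09}, {"x": 0.6, "y": -0.5, "z": 17.7, "spin": -0.09}, {"x": 0.7, "y": -0.4, "z": 17.7, "spin": -0.09}]
```

play_rows:
  commands:
    - {"x": 0, "y": 0, "z": 0, "spin": -0.14}
    - {"x": 0, "y": 0, "z": 5, "spin": -0.14}
    - {"x": 0.6, "y": -0.5, "z": 17, "spin": -0.08}
    - {"x": 0.6, "y": -0.5, "z": 18, "spin": 0}
    - {"x": 0.6, "y": -0.5, "z": 18, "spin": 0}
    - {"x": 0.7, "y": -0.4, "z": 10, "spin": 0}
    - {"x": 0, "y": 0, "z": 0, "spin": 0}

```text
time: 30.95
position: [0.5357, -0.029, 0.2051]
tool_rot: [0.511, 0.854, -0.031, 0.096]
ft_force: [-0.3, -0.7, -0.1]
grip_width: 0.039
```

```bash
python3 -c "
from h import *
o=st();print(local(o))
goto([-65,26,55],118.6,vmax=20)
shot('wrist','w22.png')"
```

```text
30.95 [ 0.5357 -0.029   0.2051] az 117.99 F [-0.34 -0.71 -0.09] M [ 0.07 -0.02 -0.03] w 0.039 q [-0.19  0.39  1.78 -0.17  0.82 -0.58]
[-63.8  25.8  56.4]
from [ 0.5357 -0.029   0.2051] az 118.0 to go mm [-1.1  0.5 -1.4] da 0.6 rows 1
[{"x": 1.2, "y": -0.8, "z": 1.2, "spin": -0.011}]
```

View pics/w22.png

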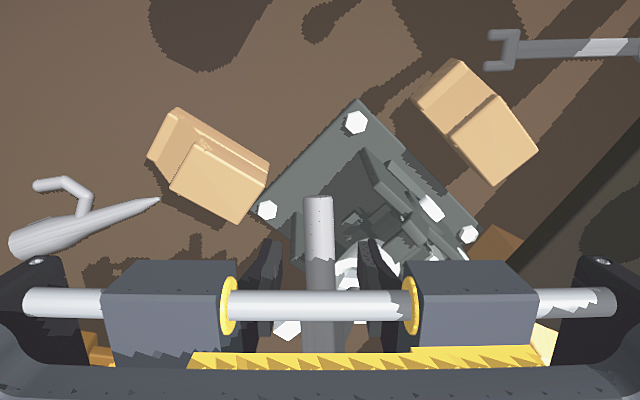

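Bar is centred between the fingers and aligned. Close on it.

play_rows:
  commands:
    - {"x": 0, "y": 0, "z": 1, "spin": 0}
    - {"x": 0, "y": 0, "z": 0, "spin": 0}
    - {"x": 0, "y": 0, "z": 0, "spin": 0}
    - {"x": 0, "y": 0, "z": 0, "spin": 0}
  grip: 0

```text
time: 31.4
position: [0.5377, -0.0292, 0.2074]
tool_rot: [0.511, 0.853, -0.03, 0.099]
ft_force: [-2.8, -1.2, 1.8]
grip_width: 0.0154
```

```bash
sed -i 's/az=-15.3+np.degrees(np.arctan2(np.sin(t),-.866\*np.cos(t)))$/az=-15.3+np.degrees(np.arctan2(np.sin(t),-.866*np.cos(t)))/' h.py; python3 hold.py 0 37 6
```

```text
31.4 [ 0.5377 -0.0292  0.2074] az 117.85 F [-2.84 -1.24  1.79] M [ 0.06  0.29 -0.04] w 0.0154 q [-0.19  0.39  1.77 -0.17  0.82 -0.58]
local [-62.   26.2  58.7] theta(az) 42.7 implied H [-38.5   1.1  72.3] tilt [ 0.138 -0.151 -0.979]
H held
[{"x": 0.1, "y": 3.7, "z": -1.3, "spin": 0.103}, {"x": 0.0, "y": 3.6, "z": -1.3, "spin": 0.1}, {"x": -0.0, "y": 3.6, "z": -1.3, "spin": 0.098}, {"x": -0.1, "y": 3.6, "z": -1.4, "spin": 0.095}, {"x": -0.1, "y": 3.6, "z": -1.4, "spin": 0.094}, {"x": -0.2, "y": 3.6, "z": -1.4, "spin": 0.092}, {"x": -0.3, "y": 3.6, "z": -1.4, "spin": 0.091}, {"x": -0.3, "y": 3.6, "z": -1.3, "spin": 0.091}]
H nominal
[{"x": 3.7, "y": -1.2, "z": 1.1, "spin": 0.103}, {"x": 0.0, "y": 3.6, "z": -1.3, "spin": 0.1}, {"x": -0.0, "y": 3.6, "z": -1.3, "spin": 0.098}, {"x": -0.1, "y": 3.6, "z": -1.4, "spin": 0.095}, {"x": -0.1, "y": 3.6, "z": -1.4, "spin": 0.094}, {"x": -0.2, "y": 3.6, "z": -1.4, "spin": 0.092}, {"x": -0.3, "y": 3.6, "z": -1.4, "spin": 0.091}, {"x": -0.3, "y": 3.6, "z": -1.3, "spin": 0.091}]
```

play_rows:
  commands:
    - {"x": 0.5, "y": 3, "z": 0, "spin": 0.1}
    - {"x": 0.5, "y": 3.5, "z": -0.5, "spin": 0.1}
    - {"x": 0, "y": 3.6, "z": -1, "spin": 0.1}
    - {"x": 0, "y": 3.6, "z": -1, "spin": 0.1}

```text
time: 31.8
position: [0.5471, -0.0224, 0.2109]
tool_rot: [0.673, 0.733, -0.011, 0.101]
ft_force: [-0.4, 0.4, -3.3]
grip_width: 0.0126
```

```bash
python3 hold.py 0 37 6 w23.png
```

```text
31.8 [ 0.5471 -0.0224  0.2109] az 94.29 F [-0.45  0.43 -3.31] M [0.29 0.38 0.69] w 0.0126 q [-0.17  0.39  1.74 -0.17  0.85 -0.16]
local [-54.6  35.3  62.2] theta(az) 67.7 implied H [-42.4   1.1  69.2] tilt [ 0.133 -0.152 -0.979]
H held
[{"x": -0.2, "y": 3.6, "z": -1.4, "spin": 0.093}, {"x": -0.2, "y": 3.6, "z": -1.4, "spin": 0.092}, {"x": -0.3, "y": 3.6, "z": -1.4, "spin": 0.091}, {"x": -0.4, "y": 3.6, "z": -1.3, "spin": 0.091}, {"x": -0.4, "y": 3.6, "z": -1.3, "spin": 0.091}, {"x": -0.5, "y": 3.6, "z": -1.2, "spin": 0.091}, {"x": -0.6, "y": 3.7, "z": -1.2, "spin": 0.093}, {"x": -0.6, "y": 3.7, "z": -1.1, "spin": 0.094}]
H nominal
[{"x": -0.6, "y": 1.8, "z": -1.3, "spin": 0.093}, {"x": -0.2, "y": 3.6, "z": -1.4, "spin": 0.092}, {"x": -0.3, "y": 3.6, "z": -1.4, "spin": 0.091}, {"x": -0.4, "y": 3.6, "z": -1.3, "spin": 0.091}, {"x": -0.4, "y": 3.6, "z": -1.3, "spin": 0.091}, {"x": -0.5, "y": 3.6, "z": -1.2, "spin": 0.091}, {"x": -0.6, "y": 3.7, "z": -1.2, "spin": 0.093}, {"x": -0.6, "y": 3.7, "z": -1.1, "spin": 0.094}]
```

View pics/w23.png

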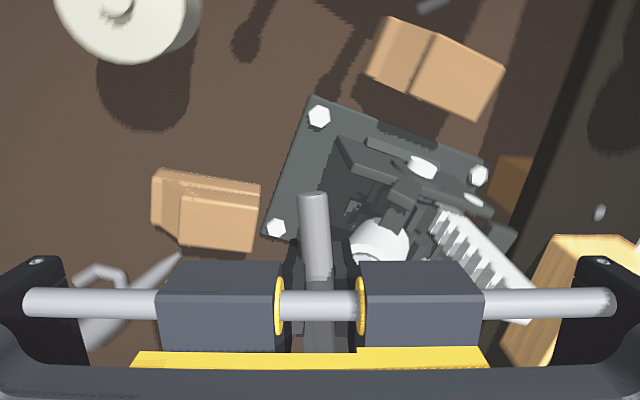

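play_rows:
  commands:
    - {"x": 0, "y": 3, "z": -1, "spin": 0.1}
    - {"x": -0.2, "y": 3.6, "z": -1.2, "spin": 0.09}
    - {"x": -0.3, "y": 3.6, "z": -1.2, "spin": 0.09}

```text
time: 32.15
position: [0.5502, -0.0206, 0.212]
tool_rot: [0.766, 0.635, -0.003, 0.096]
ft_force: [-1.5, 2.7, -2.8]
grip_width: 0.0142
```

```bash
python3 hold.py 0 37 6 w24.png | head -3
```

```text
32.15 [ 0.5502 -0.0206  0.212 ] az 78.82 F [-1.46  2.66 -2.78] M [0.54 0.59 1.71] w 0.0142 q [-0.17  0.4   1.72 -0.17  0.88  0.12]
local [-51.8  37.9  63.4] theta(az) 85.2 implied H [-49.1   1.   64.9] tilt [ 0.118 -0.152 -0.981]
H held
```

View pics/w24.png

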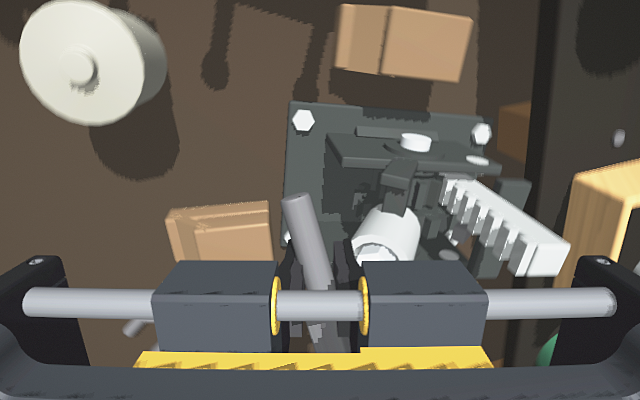

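play_rows:
  commands:
    - {"x": 0, "y": 5, "z": -1, "spin": 0.06}
    - {"x": 0, "y": 5, "z": -1, "spin": 0.03}
    - {"x": 0, "y": 3, "z": 0, "spin": 0}
  newtons: 60

```text
time: 32.5
position: [0.5529, -0.0188, 0.2126]
tool_rot: [0.788, 0.61, -0.008, 0.089]
ft_force: [-4.4, 3.5, 3.2]
grip_width: 0.014
```

```bash
python3 hold.py 0 37 6 w25.png | head -3; python3 look.py i
```

```text
32.5 [ 0.5529 -0.0188  0.2126] az 75.02 F [-4.41  3.51  3.19] M [0.42 1.04 1.66] w 0.014 q [-0.16  0.41  1.7  -0.17  0.92  0.19]
local [-49.3  40.4  64. ] theta(az) 89.6 implied H [-49.1   3.4  64.1] tilt [ 0.096 -0.149 -0.984]
H held
32.55 [ 0.5529 -0.0188  0.2126] az 75.06 F [-5.51  3.98  1.71] M [0.47 1.12 1.73] w 0.0141 q [-0.16  0.41  1.7  -0.17  0.92  0.18]
[-49.3  40.4  64. ] tilt [ 0.096 -0.149 -0.984]
```

View pics/w25.png

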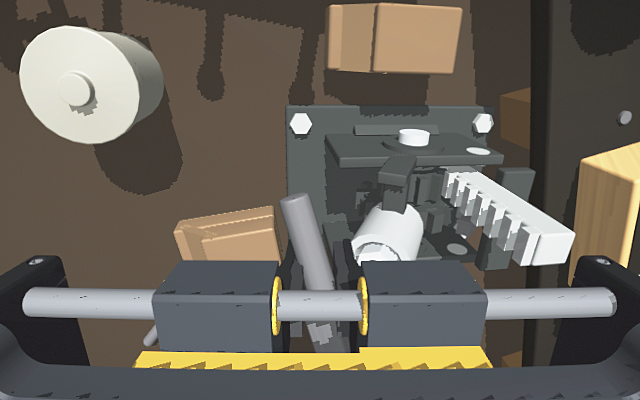

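View pics/is.png

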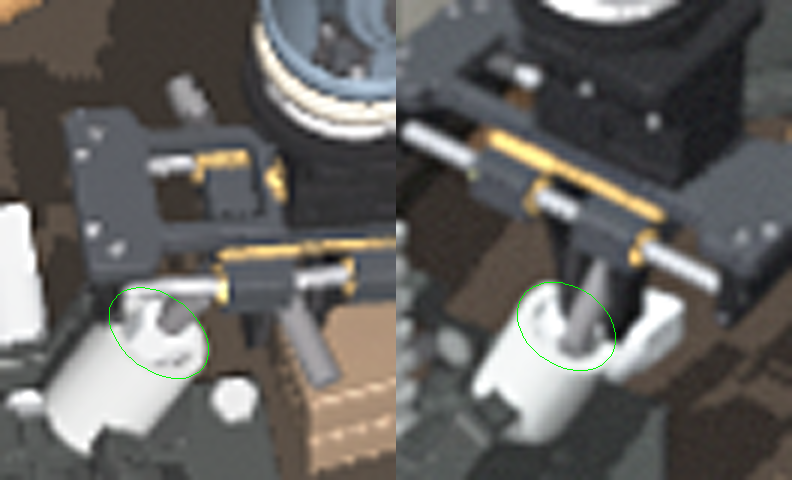

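Run:
```python
from bar import *
fit([('scene',0,(183,84)),('scene',1,(327,378))])
```

```text
theta,H [253.1 -42.4   3.9] res [ 0.2  0.5  0.1 -1.3  0.2  1. ]
```

play_rows:
  commands:
    - {"x": 0, "y": -2, "z": 0, "spin": -0.05}
    - {"x": 0, "y": 0, "z": 0, "spin": -0.05}
    - {"x": 0, "y": 0, "z": 0, "spin": 0}
    - {"x": 0, "y": 0, "z": -15, "spin": 0}
    - {"x": 0, "y": 0, "z": -25, "spin": 0}
    - {"x": 0, "y": 0, "z": -25, "spin": 0}
    - {"x": 0, "y": 0, "z": -25, "spin": 0}
    - {"x": 0, "y": 0, "z": -10, "spin": 0}
  grip: 0.45

```text
time: 33.6
position: [0.5417, -0.0041, 0.3146]
tool_rot: [0.753, 0.651, -0.011, 0.09]
ft_force: [0.7, -0.4, -0.1]
grip_width: 0.039
```

```bash
python3 look.py j
python3 - <<'E'
from h import *
p=shot('side'); bt=mouth-.066*ax; x,y=proj(p,[bt])[0].astype(int); crop(p,(x-45,y-45,x+45,y+30),'bolt.png',None,[(np.array([mouth-.066*ax,mouth-.066*ax-.0005*ax]),(0,0,255)),(circ(mouth,.006,depth=.066),(0,255,0))],k=8)
for n in('side','scene'):
    q=shot(n); print([(d['conf'],d['pixel']) for d in nets.outline_of(q,'bolt_tip')])
E
```

```text
33.6 [ 0.5417 -0.0041  0.3146] az 81.22 F [ 0.72 -0.38 -0.12] M [ 0.03 -0.07 -0.02] w 0.039 q [-0.14  0.28  1.6  -0.15  1.15  0.06]
[-64.1  51.6 166. ] tilt [ 0.101 -0.15  -0.984]
[]
[]
```

View pics/js.png

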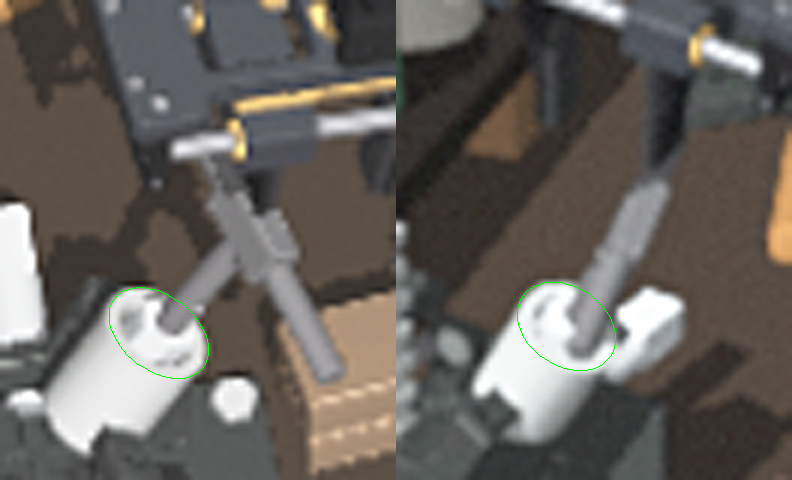

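View pics/bolt.png

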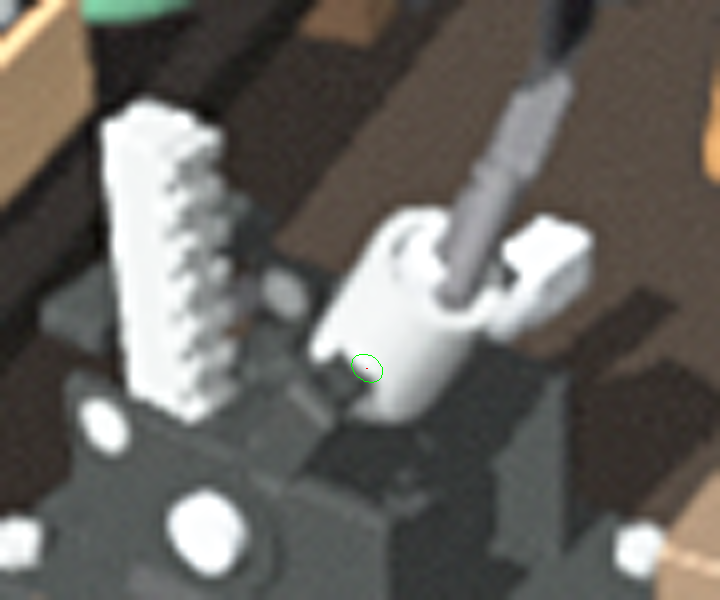

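View pics/jw.png

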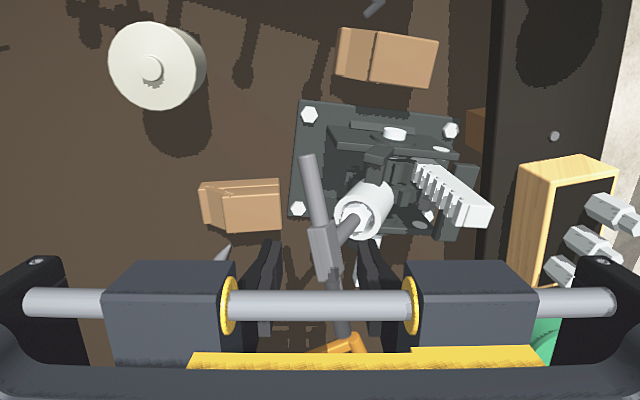

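```bash
python3 -c "
from h import *
goto([-52,37,63],89.5,vmax=20)"
```

```text
from [ 0.5397 -0.0041  0.3102] az 81.3 to go mm [  9.6 -17.3 -98.6] da 8.2 rows 6
[{"x": -0.4, "y": 0.1, "z": 16.8, "spin": -0.024}, {"x": -0.4, "y": 0.1, "z": 16.8, "spin": -0.024}, {"x": -0.4, "y": 0.1, "z": 16.8, "spin": -0.024}, {"x": -0.4, "y": 0.1, "z": 16.8, "spin": -0.024}, {"x": -0.4, "y": 0.1, "z": 16.8, "spin": -0.024}, {"x": -0.4, "y": 0.1, "z": 16.8, "spin": -0.024}]
```

play_rows:
  commands:
    - {"x": 0, "y": 0, "z": 14, "spin": -0.05}
    - {"x": -0.4, "y": 0, "z": 18, "spin": -0.05}
    - {"x": -0.4, "y": 0, "z": 18, "spin": -0.04}
    - {"x": -0.4, "y": 0, "z": 18, "spin": 0}
    - {"x": -0.4, "y": 0, "z": 18, "spin": 0}
    - {"x": 0, "y": 0, "z": 10, "spin": 0}
    - {"x": 0, "y": 0, "z": 0, "spin": 0}

```text
time: 34.7
position: [0.5476, -0.0209, 0.2077]
tool_rot: [0.704, 0.705, -0.022, 0.083]
ft_force: [1.0, -0.8, -0.6]
grip_width: 0.0394
```

```bash
python3 -c "
from h import *
o=st();print(local(o))
goto([-52,37,63],89.5,vmax=20)
shot('wrist','w26.png')"
```

```text
34.7 [ 0.5476 -0.0209  0.2077] az 89.7 F [ 0.97 -0.78 -0.55] M [ 0.03 -0.03  0.02] w 0.0394 q [-0.17  0.42  1.71 -0.17  0.91 -0.07]
[-53.7  37.   59.1]
from [ 0.5476 -0.0209  0.2077] az 89.7 to go mm [ 1.6 -0.5  3.9] da -0.2 rows 1
[{"x": -1.0, "y": 1.9, "z": -3.6, "spin": 0.003}]
```

View pics/w26.png

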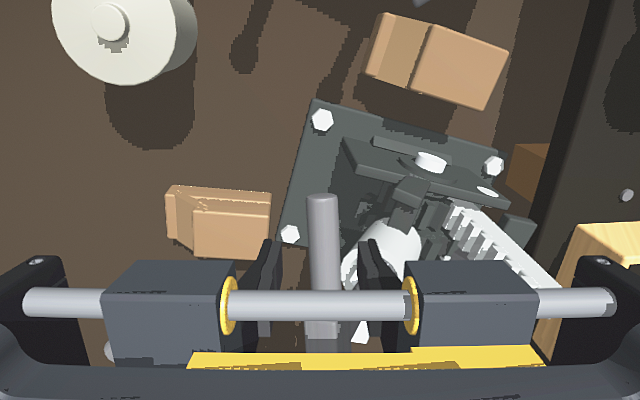

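play_rows:
  commands:
    - {"x": 0, "y": 1, "z": -2, "spin": 0}
    - {"x": 0, "y": 0, "z": 0, "spin": 0}
    - {"x": 0, "y": 0, "z": 0, "spin": 0}
    - {"x": 0, "y": 0, "z": 0, "spin": 0}
    - {"x": 0, "y": 3, "z": 0, "spin": 0.09}
    - {"x": 0, "y": 3.5, "z": 0, "spin": 0.09}
    - {"x": 0, "y": 3.5, "z": -1, "spin": 0.09}
  grip: 0
  newtons: 60

```text
time: 35.45
position: [0.5524, -0.0191, 0.2138]
tool_rot: [0.79, 0.607, -0.016, 0.082]
ft_force: [-0.7, 2.6, -5.6]
grip_width: 0.0139
```

```bash
python3 hold.py 0 37 6 | head -2; python3 look.py m
```

```text
35.45 [ 0.5524 -0.0191  0.2138] az 74.72 F [-0.65  2.63 -5.59] M [0.38 0.23 2.2 ] w 0.0139 q [-0.16  0.42  1.68 -0.17  0.95  0.19]
local [-49.3  40.1  65.3] theta(az) 90.0 implied H [-49.3   3.1  65.3] tilt [ 0.075 -0.149 -0.986]
35.45 [ 0.5524 -0.0191  0.2138] az 74.72 F [-0.65  2.63 -5.59] M [0.38 0.23 2.2 ] w 0.0139 q [-0.16  0.42  1.68 -0.17  0.95  0.19]
[-49.3  40.1  65.3] tilt [ 0.075 -0.149 -0.986]
```

View pics/mw.png

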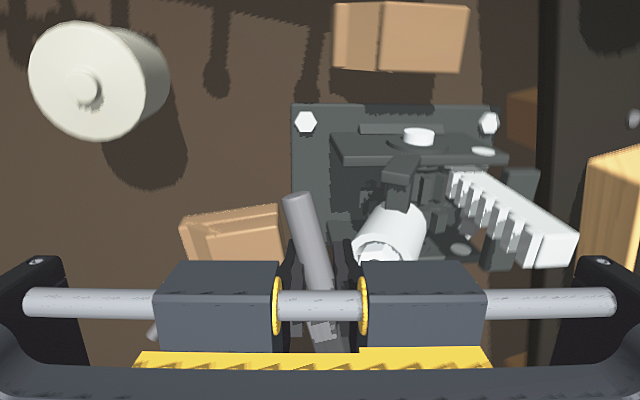

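View pics/ms.png

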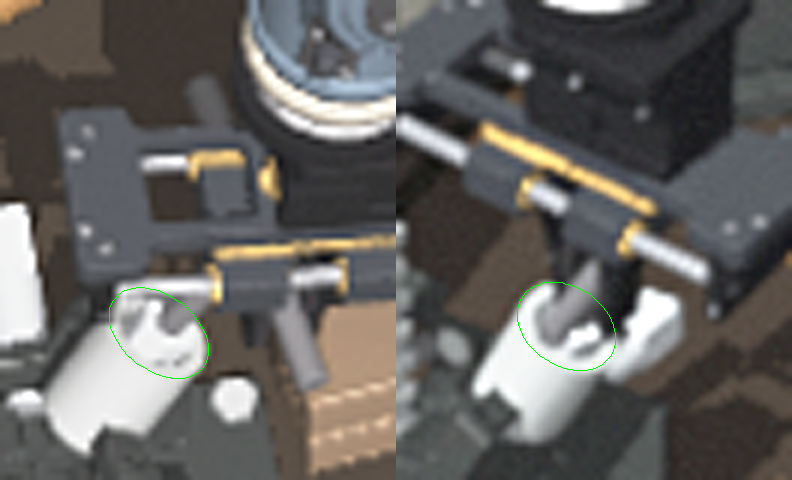

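play_rows:
  commands:
    - {"x": 0, "y": 0, "z": 0, "spin": -0.08}
    - {"x": 0, "y": -1, "z": 0, "spin": -0.08}
    - {"x": 0, "y": 0, "z": 0, "spin": 0}
    - {"x": 0, "y": 0, "z": -15, "spin": 0}
    - {"x": 0, "y": 0, "z": -25, "spin": 0}
    - {"x": 0, "y": 0, "z": -30, "spin": 0}
    - {"x": 0, "y": 0, "z": -30, "spin": 0}
    - {"x": 0, "y": 0, "z": -30, "spin": 0}
  grip: 0.6

```text
time: 36.4
position: [0.5433, -0.0018, 0.3454]
tool_rot: [0.743, 0.664, -0.02, 0.082]
ft_force: [0.8, -0.6, -0.2]
grip_width: 0.0515
```

play_rows:
  commands:
    - {"x": 15, "y": 0, "z": -20, "spin": 0}
    - {"x": 20, "y": 0, "z": -10, "spin": 0}
    - {"x": 20, "y": 0, "z": 0, "spin": 0}
    - {"x": 10, "y": 0, "z": 0, "spin": 0}
    - {"x": 0, "y": 0, "z": 0, "spin": 0}
    - {"x": 0, "y": 0, "z": 0, "spin": 0}

```text
time: 37.0
position: [0.553, 0.066, 0.3755]
tool_rot: [0.747, 0.658, -0.013, 0.089]
ft_force: [0.1, -0.5, -0.3]
grip_width: 0.0522
```

```bash
python3 look.py n; python3 -c "
from h import *
shot('side','sf.png')"
```

```text
37.0 [0.553  0.066  0.3755] az 82.3 F [ 0.1  -0.5  -0.34] M [ 0.05 -0.03 -0.05] w 0.0522 q [ 0.    0.26  1.45 -0.16  1.34  0.16]
[-71.6 122.2 226.9] tilt [ 0.098 -0.151 -0.984]
```

View pics/nw.png

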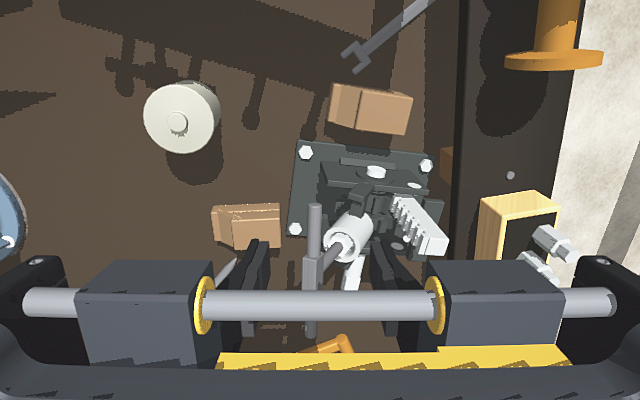

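View pics/ns.png

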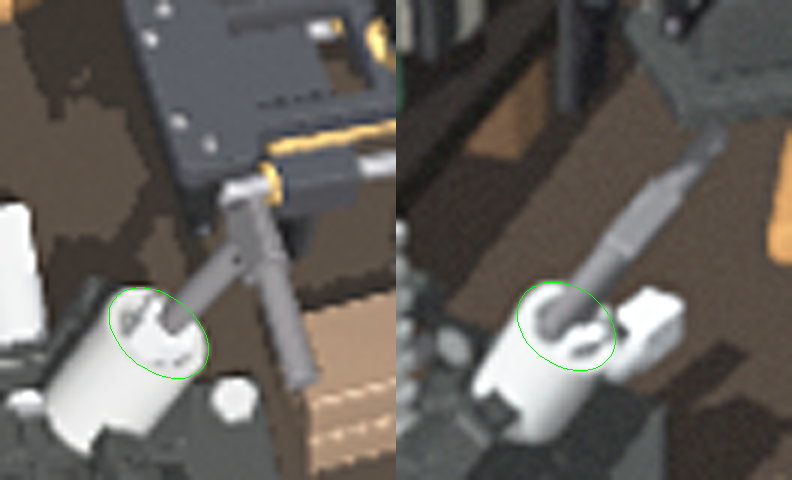

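View pics/sf.png

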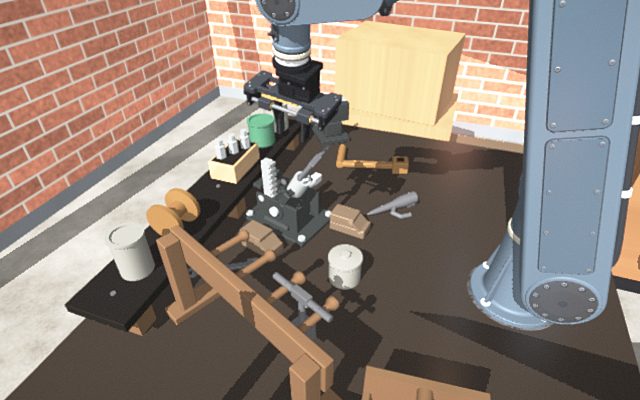

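Run:
```python
from bar import *
print('js');fit([('scene',1,(328,375)),('side',1,(578-396,350))])
print('ns');fit([('scene',1,(304,380)),('side',1,(548-396,330)),('side',0,(718-396,135))])
```

```text
js
theta,H [251.9 -43.9   4.2] res [ 1.  -0.6 -0.3 -1.1 -0.2  1. ]
ns
theta,H [261.4 -42.8   4.4] res [ 0.6 -1.4  0.2 -0.8 -0.9  1.2  0.   1.1]
```

```bash
python3 -c "
from h import *
goto([-59,49,145],82.5,vmax=24)"
```

```text
from [0.553  0.0658 0.3756] az 82.3 to go mm [ -7.2 -73.8 -82. ] da 0.2 rows 5
[{"x": -12.4, "y": -1.6, "z": 18.2, "spin": -0.001}, {"x": -12.4, "y": -1.6, "z": 18.2, "spin": -0.001}, {"x": -12.4, "y": -1.6, "z": 18.2, "spin": -0.001}, {"x": -12.4, "y": -1.6, "z": 18.2, "spin": -0.001}, {"x": -12.4, "y": -1.6, "z": 18.2, "spin": -0.001}]
```

play_rows:
  commands:
    - {"x": -15, "y": -2, "z": 10, "spin": 0}
    - {"x": -16, "y": -2, "z": 18, "spin": 0}
    - {"x": -14, "y": -2, "z": 20, "spin": 0}
    - {"x": -12, "y": -1, "z": 20, "spin": 0}
    - {"x": -5, "y": -1, "z": 18, "spin": 0}
    - {"x": 0, "y": 0, "z": 0, "spin": 0}
  grip: 0.45

```text
time: 37.9
position: [0.5459, -0.0112, 0.2972]
tool_rot: [0.748, 0.657, -0.012, 0.09]
ft_force: [0.4, -0.6, 0.8]
grip_width: 0.0395
```

```bash
python3 -c "
from h import *
st();goto([-48,39,64],82.5,vmax=20)"
```

```text
37.9 [ 0.5459 -0.0112  0.2972] az 82.14 F [ 0.45 -0.59  0.84] M [ 0.1   0.   -0.01] w 0.0395 q [-0.15  0.3   1.61 -0.15  1.11  0.04]
from [ 0.5459 -0.0112  0.2972] az 82.1 to go mm [  7.9  -9.3 -84.5] da 0.4 rows 5
[{"x": 0.7, "y": -0.2, "z": 17.1, "spin": -0.001}, {"x": 0.7, "y": -0.2, "z": 17.1, "spin": -0.001}, {"x": 0.7, "y": -0.2, "z": 17.1, "spin": -0.001}, {"x": 0.7, "y": -0.2, "z": 17.1, "spin": -0.001}, {"x": 0.7, "y": -0.2, "z": 17.1, "spin": -0.001}]
```

play_rows:
  commands:
    - {"x": 0.7, "y": 0, "z": 15, "spin": 0}
    - {"x": 0.7, "y": 0, "z": 17, "spin": 0}
    - {"x": 0.7, "y": 0, "z": 17, "spin": 0}
    - {"x": 0.7, "y": 0, "z": 17, "spin": 0}
    - {"x": 0.7, "y": 0, "z": 13, "spin": 0}
    - {"x": 0, "y": 0, "z": 0, "spin": 0}

```text
time: 38.5
position: [0.5593, -0.02, 0.2223]
tool_rot: [0.749, 0.656, -0.009, 0.094]
ft_force: [0.4, -0.5, 0.3]
grip_width: 0.0393
```

```bash
python3 -c "
from h import *
o=st();print(local(o));goto([-48,39,64],82.5,vmax=20)
shot('wrist','w27.png')"
```

```text
38.5 [ 0.5593 -0.02    0.2223] az 81.98 F [ 0.44 -0.49  0.32] M [ 0.11  0.02 -0.01] w 0.0393 q [-0.16  0.4   1.69 -0.17  0.92  0.06]
[-43.1  40.9  73.7]
from [ 0.5593 -0.02    0.2223] az 82.0 to go mm [-5.2 -0.6 -9.7] da 0.5 rows 1
[{"x": 0.0, "y": -6.3, "z": 9.0, "spin": -0.009}]
```

View pics/w27.png

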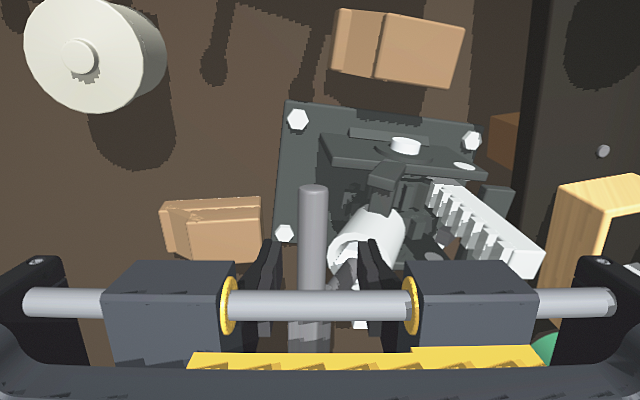

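play_rows:
  commands:
    - {"x": 0, "y": -5, "z": 7, "spin": 0}
    - {"x": 0, "y": 0, "z": 2, "spin": 0}
    - {"x": 0, "y": 0, "z": 0, "spin": 0}
    - {"x": 0, "y": 0, "z": 0, "spin": 0}
    - {"x": 0, "y": 0, "z": 0, "spin": 0}
  grip: 0

```text
time: 39.05
position: [0.5563, -0.0204, 0.2164]
tool_rot: [0.748, 0.656, -0.007, 0.096]
ft_force: [-0.8, -0.8, -2.4]
grip_width: 0.012
```

```bash
python3 hold.py 0 37 6 | head -4;python3 look.py o
```

```text
39.05 [ 0.5563 -0.0204  0.2164] az 81.94 F [-0.82 -0.8  -2.43] M [ 0.02  0.12 -0.2 ] w 0.012 q [-0.16  0.4   1.7  -0.17  0.9   0.06]
local [-46.   39.7  67.7] theta(az) 81.7 implied H [-41.3   3.1  70.4] tilt [ 0.116 -0.153 -0.981]
H held
[{"x": -0.4, "y": 3.6, "z": -1.4, "spin": 0.091}, {"x": -0.4, "y": 3.6, "z": -1.4, "spin": 0.091}, {"x": -0.5, "y": 3.6, "z": -1.3, "spin": 0.091}, {"x": -0.5, "y": 3.6, "z": -1.3, "spin": 0.092}, {"x": -0.6, "y": 3.6, "z": -1.2, "spin": 0.093}, {"x": -0.7, "y": 3.7, "z": -1.1, "spin": 0.095}, {"x": -0.7, "y": 3.7, "z": -1.0, "spin": 0.097}, {"x": -0.7, "y": 3.7, "z": -0.8, "spin": 0.1}]
39.05 [ 0.5563 -0.0204  0.2164] az 81.94 F [-0.82 -0.8  -2.43] M [ 0.02  0.12 -0.2 ] w 0.012 q [-0.16  0.4   1.7  -0.17  0.9   0.06]
[-46.   39.7  67.7] tilt [ 0.116 -0.153 -0.981]
```

play_rows:
  commands:
    - {"x": 0, "y": 4, "z": 0, "spin": 0.1}
    - {"x": 0, "y": 4, "z": 0, "spin": 0.1}
    - {"x": 0, "y": 4, "z": 0, "spin": 0.1}

```text
time: 39.5
position: [0.5607, -0.0194, 0.2175]
tool_rot: [0.839, 0.537, 0.002, 0.09]
ft_force: [-3.5, 0.7, 6.6]
grip_width: 0.0118
```

```bash
python3 hold.py 0 37 6 | head -2;python3 look.py p
```

```text
39.5 [ 0.5607 -0.0194  0.2175] az 64.84 F [-3.5   0.73  6.59] M [ 0.59  0.25 -0.02] w 0.0118 q [-0.16  0.41  1.68 -0.16  0.93  0.36]
local [-41.7  41.9  68.9] theta(az) 101.3 implied H [-48.    5.6  65.3] tilt [ 0.101 -0.149 -0.984]
39.5 [ 0.5607 -0.0194  0.2175] az 64.84 F [-3.5   0.73  6.59] M [ 0.59  0.25 -0.02] w 0.0118 q [-0.16  0.41  1.68 -0.16  0.93  0.36]
[-41.7  41.9  68.9] tilt [ 0.101 -0.149 -0.984]
```

View pics/os.png

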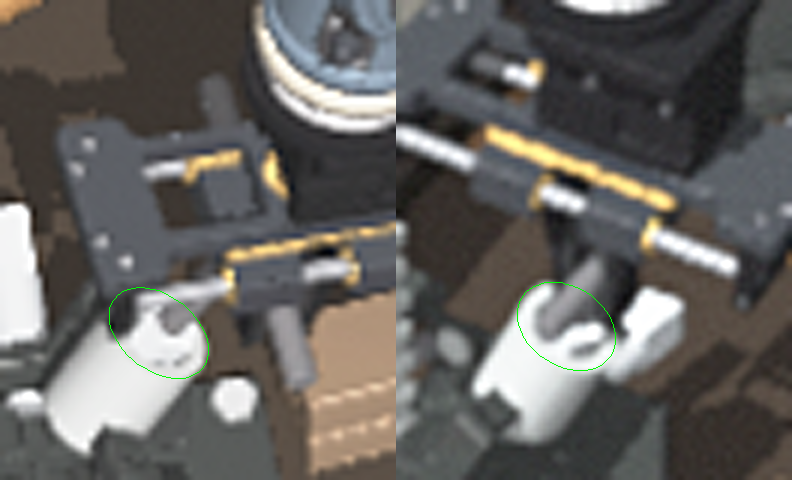

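View pics/ps.png

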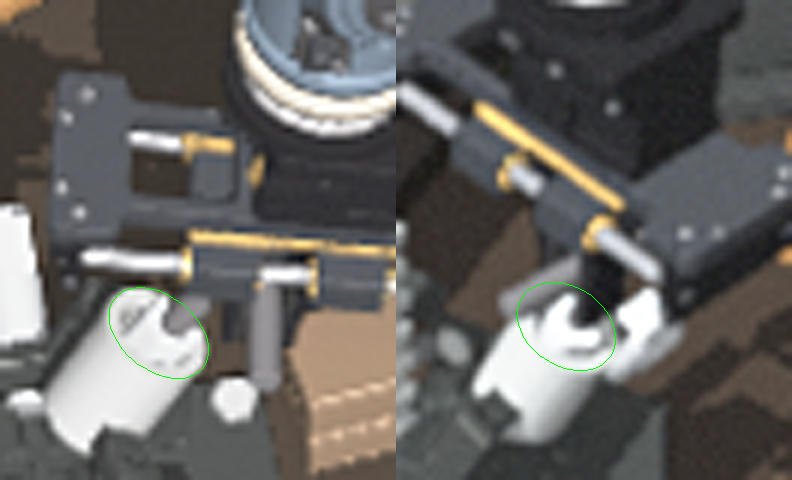

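View pics/pw.png

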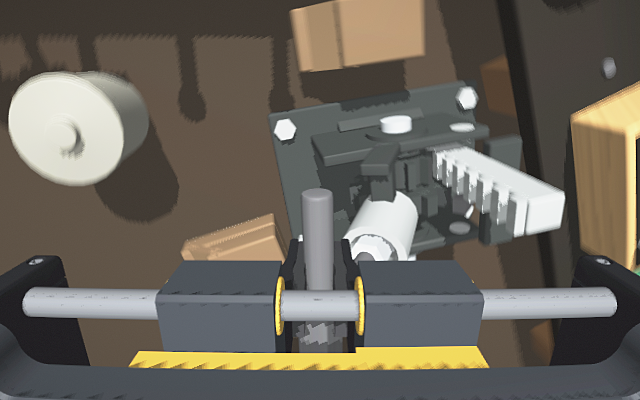

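play_rows:
  commands:
    - {"x": -1, "y": 1, "z": 0, "spin": 0.09}
    - {"x": -0.5, "y": 3.5, "z": -0.5, "spin": 0.09}

```text
time: 39.85
position: [0.5666, -0.0202, 0.2202]
tool_rot: [0.884, 0.458, 0.015, 0.089]
ft_force: [-0.5, 5.2, -0.2]
grip_width: 0.0119
```

```bash
python3 hold.py 0 37 6 | head -2;python3 look.py q
```

```text
39.85 [ 0.5666 -0.0202  0.2202] az 54.47 F [-0.55  5.21 -0.18] M [ 1.33 -0.    0.54] w 0.0119 q [-0.16  0.41  1.67 -0.16  0.93  0.54]
local [-35.9  42.5  71.6] theta(az) 113.0 implied H [-48.4   8.5  64.4] tilt [ 0.109 -0.144 -0.984]
39.85 [ 0.5666 -0.0202  0.2202] az 54.47 F [-0.55  5.21 -0.18] M [ 1.33 -0.    0.54] w 0.0119 q [-0.16  0.41  1.67 -0.16  0.93  0.54]
[-35.9  42.5  71.6] tilt [ 0.109 -0.144 -0.984]
```

View pics/qs.png

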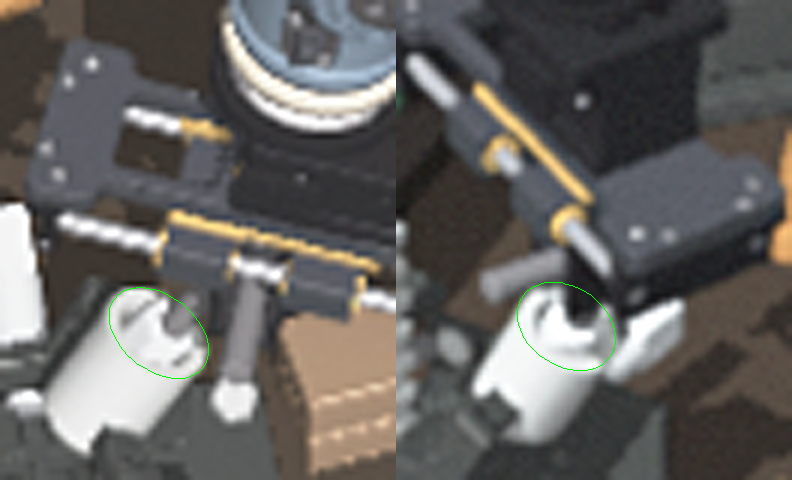

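View pics/qw.png

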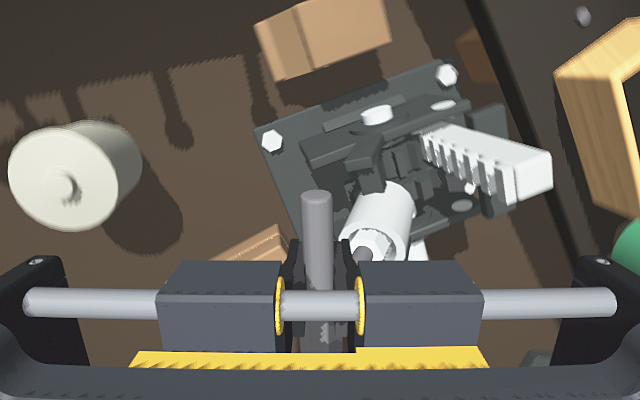

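play_rows:
  commands:
    - {"x": 0, "y": -1, "z": 0, "spin": -0.03}
    - {"x": 0, "y": 0, "z": 0, "spin": 0}
    - {"x": 0, "y": 0, "z": 0, "spin": 0}
    - {"x": 0, "y": 0, "z": -15, "spin": 0}
    - {"x": 0, "y": 0, "z": -25, "spin": 0}
    - {"x": 0, "y": 0, "z": -30, "spin": 0}
    - {"x": 5, "y": 0, "z": -30, "spin": 0}
    - {"x": 15, "y": 0, "z": -10, "spin": 0}
  grip: 0.5

```text
time: 40.8
position: [0.5654, 0.0102, 0.3297]
tool_rot: [0.875, 0.475, 0.012, 0.092]
ft_force: [0.5, -0.1, -0.3]
grip_width: 0.0433
```

```bash
python3 look.py r
```

```text
40.8 [0.5654 0.0102 0.3297] az 56.68 F [ 0.55 -0.11 -0.25] M [ 0.08 -0.04 -0.03] w 0.0433 q [-0.1   0.3   1.52 -0.15  1.2   0.52]
[-45.2  71.6 181. ] tilt [ 0.108 -0.149 -0.983]
```

View pics/rs.png

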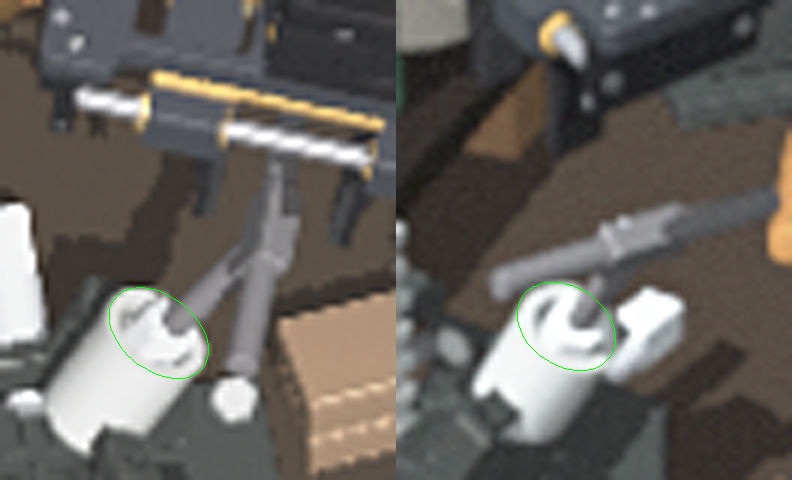

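View pics/rw.png

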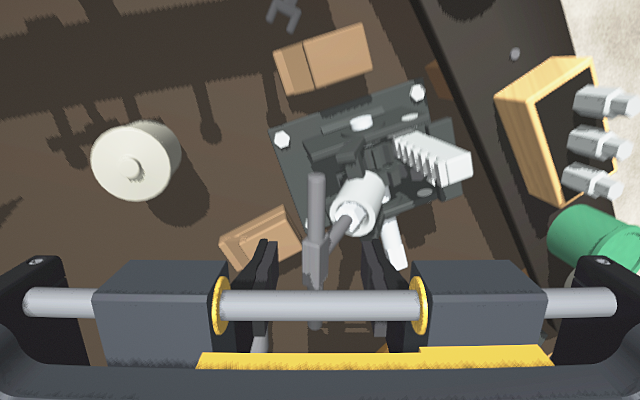

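```bash
cat > bar3.py <<'E'
from bar import *
from scipy.optimize import least_squares
def fit3(obs,t0):
    # unknown: theta, axial distance L of hub, lean offsets (a along e1, b along uy) mm
    e1=np.array([.866,0,.5]); axl=np.array([-.5,0,.866])
    def f(v):
        Hh=v[1]*axl+v[2]*e1+v[3]*np.array([0,1,0]); e=ends(v[0],Hh); r=[]
        for n,i,(x,y) in obs:
            X=mouth+Hh@B/1000 if i==2 else e[i]
            r+=list(proj(P[n],[X])[0]-(np.array([x,y])/6+org[n]-.5))
        return np.r_[r,v[2]/6,v[3]/6]
    s=least_squares(f,[t0,85,0,0]);print('theta,L,a,b',s.x.round(1),'res',s.fun.round(1))
E
python3 - <<'E'
from bar3 import *
print('bs');fit3([('scene',0,(281,366)),('scene',1,(245,90)),('side',1,(757-396,168)),('side',0,(542-396,300))],93)
print('js');fit3([('scene',1,(328,373)),('side',1,(582-396,350)),('scene',2,(252,234)),('side',2,(640-396,225))],252)
print('ns');fit3([('scene',1,(303,380)),('side',1,(548-396,328)),('side',0,(718-396,138))],261)
print('rs');fit3([('scene',1,(243,368)),('side',1,(500-396,288)),('side',0,(776-396,200))],295)
E
```

```text
bs
theta,L,a,b [93.6 81.6 -7.3 -1.1] res [ 0.2 -1.3  0.   0.1 -0.7  0.2 -0.7  0.4 -1.2 -0.2]
js
theta,L,a,b [249.9  77.8  -2.5   1.4] res [ 0.5 -0.3 -0.3 -0.3 -0.3 -1.1 -0.7  1.3 -0.4  0.2]
ns
theta,L,a,b [261.5  79.8  -2.1   3.4] res [ 0.1 -1.2  0.1 -0.2 -0.9  1.1 -0.3  0.6]
rs
theta,L,a,b [285.8  76.8  -7.4   3.3] res [ 0.1 -1.1  0.8 -0.5 -2.   0.9 -1.2  0.6]
```

```bash
python3 -c "
from h import *
goto([-44,46,144],57,vmax=20);goto([-34,38,72],57,vmax=20)"
```

```text
from [0.5633 0.0106 0.3247] az 56.8 to go mm [ -3.7 -25.3 -32.1] da 0.2 rows 3
[{"x": -7.0, "y": 1.7, "z": 11.7, "spin": -0.001}, {"x": -7.0, "y": 1.7, "z": 11.7, "spin": -0.001}, {"x": -7.0, "y": 1.7, "z": 11.7, "spin": -0.001}]
from [0.5633 0.0106 0.3247] az 56.8 to go mm [   3.8  -35.7 -104.1] da 0.2 rows 6
[{"x": -3.4, "y": 0.8, "z": 18.0, "spin": -0.001}, {"x": -3.4, "y": 0.8, "z": 18.0, "spin": -0.001}, {"x": -3.4, "y": 0.8, "z": 18.0, "spin": -0.001}, {"x": -3.4, "y": 0.8, "z": 18.0, "spin": -0.001}, {"x": -3.4, "y": 0.8, "z": 18.0, "spin": -0.001}, {"x": -3.4, "y": 0.8, "z": 18.0, "spin": -0.001}]
```

play_rows:
  commands:
    - {"x": -7, "y": 1.5, "z": 10, "spin": 0}
    - {"x": -7, "y": 1.5, "z": 12, "spin": 0}
    - {"x": -7, "y": 1.5, "z": 14, "spin": 0}
    - {"x": 0, "y": 0, "z": 18, "spin": 0}
    - {"x": 0, "y": 0, "z": 18, "spin": 0}
    - {"x": 0, "y": 0, "z": 18, "spin": 0}
    - {"x": 0, "y": 0, "z": 13, "spin": 0}
    - {"x": 0, "y": 0, "z": 0, "spin": 0}

```text
time: 41.85
position: [0.5553, -0.0334, 0.2088]
tool_rot: [0.876, 0.475, -0.002, 0.084]
ft_force: [0.1, 0.2, 0.7]
grip_width: 0.0434
```

```bash
python3 -c "
from h import *
o=st();print(local(o));goto([-34,38,73],57,vmax=20)
shot('wrist','w28.png')"
```

```text
41.85 [ 0.5553 -0.0334  0.2088] az 56.55 F [0.09 0.16 0.69] M [-0.01  0.04  0.03] w 0.0434 q [-0.19  0.43  1.68 -0.16  0.93  0.48]
[-42.8  27.   60.3]
from [ 0.5553 -0.0334  0.2088] az 56.6 to go mm [11.4  8.3 12.7] da 0.4 rows 1
[{"x": 12.1, "y": 6.9, "z": -12.9, "spin": -0.008}]
```

View pics/w28.png

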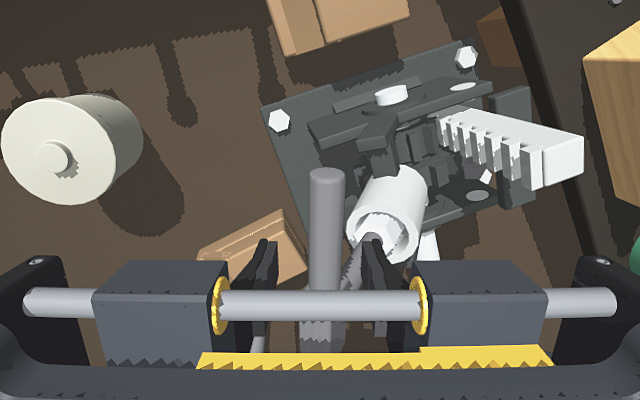

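play_rows:
  commands:
    - {"x": 5, "y": 2, "z": -6, "spin": 0}
    - {"x": 5, "y": 2, "z": -4, "spin": 0}
    - {"x": 0, "y": 0, "z": 0, "spin": 0}

```text
time: 42.2
position: [0.5647, -0.0261, 0.2208]
tool_rot: [0.876, 0.474, -0.001, 0.084]
ft_force: [-0.0, -0.2, -0.5]
grip_width: 0.0435
```

play_rows:
  commands:
    - {"x": 0, "y": 0, "z": 0, "spin": 0}
    - {"x": 0, "y": 0, "z": 0, "spin": 0}
    - {"x": 0, "y": 0, "z": 0, "spin": 0}
    - {"x": 0, "y": 0, "z": 0, "spin": 0}
  grip: 0
  newtons: 50

```text
time: 42.6
position: [0.5651, -0.0251, 0.2227]
tool_rot: [0.876, 0.475, 0.0, 0.085]
ft_force: [-2.6, 2.3, 2.0]
grip_width: 0.0191
```

```bash
python3 hold.py 0 37 6 w29.png|head -4
```

```text
42.6 [ 0.5651 -0.0251  0.2227] az 56.55 F [-2.64  2.29  1.95] M [ 0.41  0.38 -0.06] w 0.0191 q [-0.17  0.42  1.65 -0.16  0.97  0.49]
local [-35.6  37.6  74.1] theta(az) 110.7 implied H [-46.9   3.   67.6] tilt [ 0.081 -0.149 -0.986]
H held
[{"x": -0.7, "y": 3.7, "z": -1.2, "spin": 0.095}, {"x": -0.7, "y": 3.7, "z": -1.1, "spin": 0.097}, {"x": -0.7, "y": 3.7, "z": -1.0, "spin": 0.099}, {"x": -0.7, "y": 3.7, "z": -0.8, "spin": 0.102}, {"x": -0.7, "y": 3.7, "z": -0.7, "spin": 0.105}, {"x": -0.7, "y": 3.8, "z": -0.5, "spin": 0.108}, {"x": -0.7, "y": 3.8, "z": -0.4, "spin": 0.111}, {"x": -0.6, "y": 3.8, "z": -0.2, "spin": 0.114}]
```

View pics/w29.png

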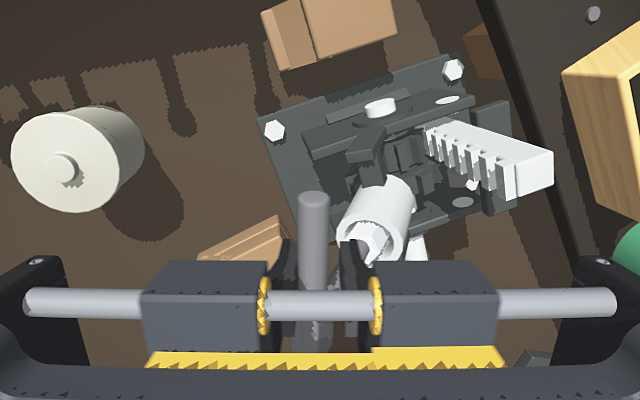

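play_rows:
  commands:
    - {"x": 0, "y": -2, "z": 0, "spin": 0}
    - {"x": 0, "y": 0, "z": 0, "spin": 0}
    - {"x": -0.5, "y": 3, "z": -1, "spin": 0.09}
    - {"x": -0.7, "y": 3.7, "z": -1, "spin": 0.09}

```text
time: 43.05
position: [0.5672, -0.0265, 0.2247]
tool_rot: [0.916, 0.392, 0.009, 0.083]
ft_force: [0.1, 6.8, 1.1]
grip_width: 0.0126
```

```bash
python3 hold.py 0 37 6 w30.png|head -4
```

```text
43.05 [ 0.5672 -0.0265  0.2247] az 46.15 F [0.1  6.77 1.12] M [ 1.44 -0.12  0.74] w 0.0126 q [-0.17  0.42  1.64 -0.16  0.98  0.67]
local [-33.2  36.8  76.1] theta(az) 122.1 implied H [-50.2   5.5  66.3] tilt [ 0.08  -0.145 -0.986]
H held
[{"x": -0.7, "y": 3.7, "z": -0.9, "spin": 0.099}, {"x": -0.7, "y": 3.7, "z": -0.8, "spin": 0.102}, {"x": -0.7, "y": 3.7, "z": -0.7, "spin": 0.105}, {"x": -0.7, "y": 3.8, "z": -0.5, "spin": 0.108}, {"x": -0.7, "y": 3.8, "z": -0.4, "spin": 0.111}, {"x": -0.6, "y": 3.8, "z": -0.2, "spin": 0.114}, {"x": -0.6, "y": 3.8, "z": -0.1, "spin": 0.117}, {"x": -0.5, "y": 3.8, "z": 0.1, "spin": 0.119}]
```

View pics/w30.png

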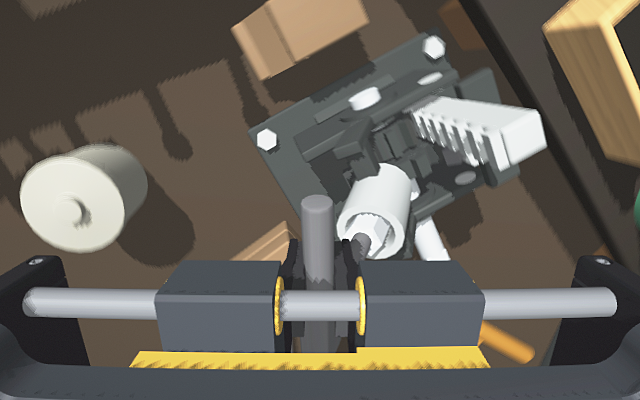

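play_rows:
  commands:
    - {"x": -0.5, "y": 3, "z": -1, "spin": 0.09}
    - {"x": -0.7, "y": 3.7, "z": -0.8, "spin": 0.09}
    - {"x": -0.7, "y": 3.7, "z": -0.5, "spin": 0.09}

```text
time: 43.4
position: [0.5737, -0.0287, 0.2276]
tool_rot: [0.961, 0.265, 0.023, 0.076]
ft_force: [0.9, 8.7, 0.7]
grip_width: 0.0139
```

```bash
python3 hold.py 0 37 6 |head -2; python3 look.py s
```

```text
43.4 [ 0.5737 -0.0287  0.2276] az 30.9 F [0.92 8.67 0.68] M [ 1.82 -0.41  1.72] w 0.0139 q [-0.18  0.42  1.63 -0.14  0.99  0.92]
local [-26.3  36.1  79. ] theta(az) 137.9 implied H [-50.1  11.3  65.3] tilt [ 0.085 -0.133 -0.987]
43.4 [ 0.5737 -0.0287  0.2276] az 30.9 F [0.92 8.67 0.68] M [ 1.82 -0.41  1.72] w 0.0139 q [-0.18  0.42  1.63 -0.14  0.99  0.92]
[-26.3  36.1  79. ] tilt [ 0.085 -0.133 -0.987]
```

View pics/sw.png

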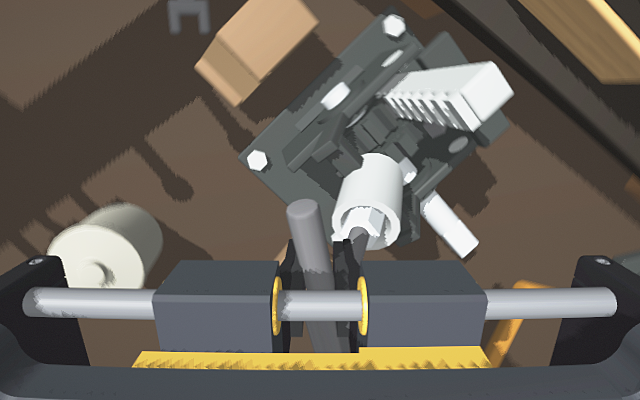

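View pics/ss.png

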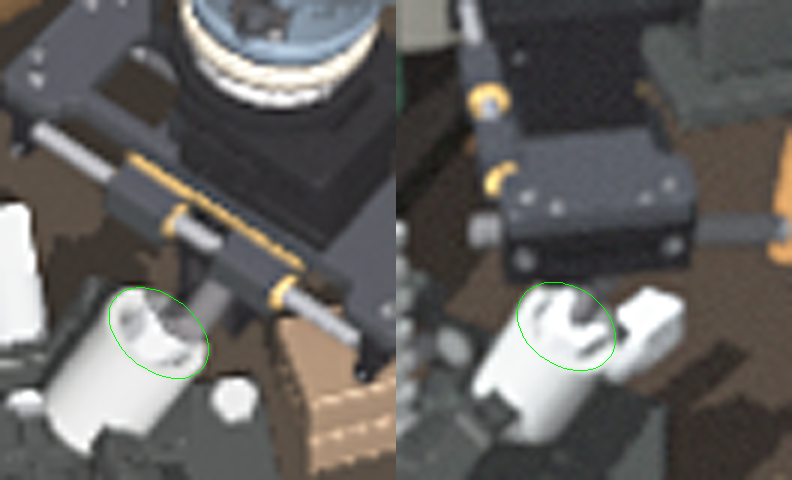

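play_rows:
  commands:
    - {"x": 0, "y": 0, "z": 0, "spin": 0}
    - {"x": 0, "y": 0, "z": 0, "spin": 0}
    - {"x": 0, "y": 0, "z": 0, "spin": 0}
    - {"x": 0, "y": 0, "z": -15, "spin": 0}
    - {"x": 0, "y": 0, "z": -25, "spin": 0}
    - {"x": 0, "y": 0, "z": -30, "spin": 0}
    - {"x": 0, "y": 0, "z": -30, "spin": 0}
    - {"x": 0, "y": 0, "z": -30, "spin": 0}
  grip: 0.5

```text
time: 44.35
position: [0.5601, -0.0139, 0.355]
tool_rot: [0.961, 0.267, 0.016, 0.076]
ft_force: [-0.0, 0.1, 0.0]
grip_width: 0.0435
```

play_rows:
  commands:
    - {"x": 15, "y": 0, "z": -20, "spin": 0}
    - {"x": 20, "y": 15, "z": -10, "spin": 0}
    - {"x": 20, "y": 20, "z": 0, "spin": 0}
    - {"x": 20, "y": 20, "z": 0, "spin": 0}
    - {"x": 10, "y": 10, "z": 0, "spin": 0}
    - {"x": 0, "y": 0, "z": 0, "spin": 0}

```text
time: 44.95
position: [0.668, -0.0254, 0.4058]
tool_rot: [0.961, 0.264, 0.022, 0.081]
ft_force: [-0.5, 0.2, -0.1]
grip_width: 0.0435
```

```bash
python3 look.py t; python3 -c "
from h import *
shot('scene','scf.png')"
```

```text
44.95 [ 0.668  -0.0254  0.4058] az 30.71 F [-0.52  0.17 -0.09] M [ 0.08  0.05 -0.03] w 0.0435 q [-0.14  0.42  1.13 -0.13  1.49  0.89]
[ 63.7  64.4 257.2] tilt [ 0.086 -0.145 -0.986]
```

View pics/ts.png

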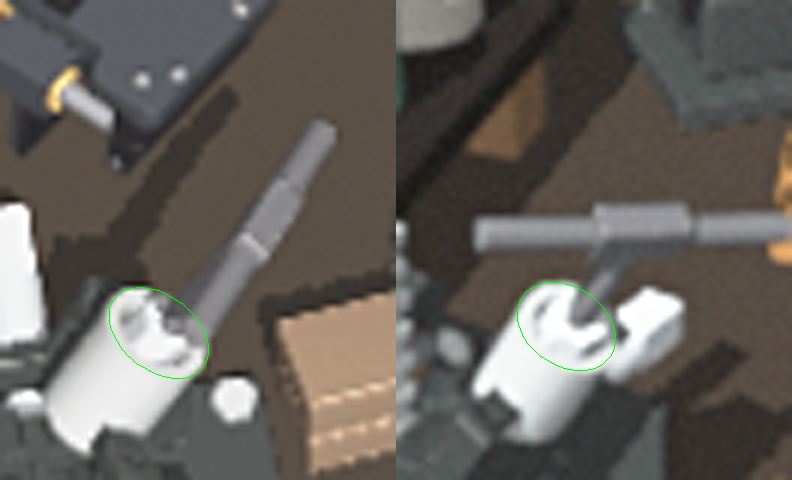

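View pics/tw.png

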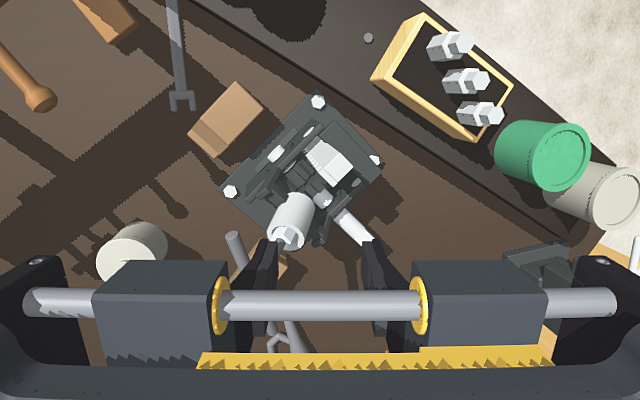

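Run:
```python
from bar3 import *
print('ts');fit3([('scene',1,(190,335)),('scene',0,(322,130)),('side',1,(480-396,233)),('scene',2,(270,220)),('side',2,(641-396,228))],310)
fit3([('scene',0,(322,130)),('side',1,(480-396,233)),('scene',2,(270,220)),('side',2,(641-396,228))],310)
```

```text
ts
theta,L,a,b [302.6  84.   -4.1   5.1] res [ 1.5 -1.5 -0.5  0.6  0.5 -0.7 -1.4  0.9 -0.3  0.4 -0.7  0.9]
theta,L,a,b [301.2  87.7  -4.4   6.8] res [-0.2 -0.1  0.8 -0.6 -0.5  0.6 -0.1 -0.  -0.7  1.1]
```

```bash
python3 -c "
from h import *
goto([-37,44,150],45.4,vmax=30)"
```

```text
from [ 0.6656 -0.0238  0.406 ] az 30.8 to go mm [-100.1    5.3 -107.4] da 14.6 rows 5
[{"x": -16.6, "y": -14.6, "z": 19.3, "spin": -0.051}, {"x": -15.9, "y": -15.4, "z": 19.3, "spin": -0.051}, {"x": -15.1, "y": -16.2, "z": 19.3, "spin": -0.051}, {"x": -14.2, "y": -17.0, "z": 19.3, "spin": -0.051}, {"x": -13.3, "y": -17.7, "z": 19.3, "spin": -0.051}]
```

play_rows:
  commands:
    - {"x": -17, "y": -15, "z": 8, "spin": -0.05}
    - {"x": -17, "y": -16, "z": 16, "spin": -0.05}
    - {"x": -16, "y": -17, "z": 22, "spin": -0.05}
    - {"x": -15, "y": -18, "z": 24, "spin": -0.05}
    - {"x": -10, "y": -14, "z": 22, "spin": -0.05}
    - {"x": 0, "y": 0, "z": 0, "spin": 0}

```text
time: 45.85
position: [0.559, -0.0164, 0.302]
tool_rot: [0.918, 0.387, 0.013, 0.084]
ft_force: [-0.5, -0.3, -0.0]
grip_width: 0.0436
```

```bash
python3 -c "
from h import *
o=st();print(local(o));goto([-28.5,36,79],45.4,vmax=18)
shot('wrist','w31.png')"
```

```text
45.85 [ 0.559  -0.0164  0.302 ] az 45.57 F [-0.52 -0.3  -0.02] M [ 0.02  0.03 -0.01] w 0.0436 q [-0.16  0.32  1.57 -0.14  1.15  0.67]
[-43.9  44.3 153.5]
from [ 0.559  -0.0164  0.302 ] az 45.6 to go mm [ 12.6 -12.1 -74.5] da -0.2 rows 5
[{"x": 0.7, "y": 1.0, "z": 15.3, "spin": 0.001}, {"x": 0.7, "y": 1.0, "z": 15.3, "spin": 0.001}, {"x": 0.7, "y": 1.0, "z": 15.3, "spin": 0.001}, {"x": 0.7, "y": 1.0, "z": 15.3, "spin": 0.001}, {"x": 0.7, "y": 1.0, "z": 15.3, "spin": 0.001}]
```

View pics/w31.png

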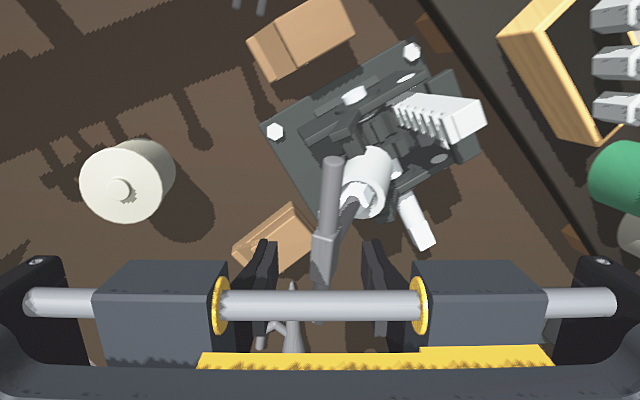

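play_rows:
  commands:
    - {"x": 0.7, "y": 1, "z": 14, "spin": 0.04}
    - {"x": 0.7, "y": 1, "z": 16, "spin": 0}
    - {"x": 0.7, "y": 1, "z": 16, "spin": 0}
    - {"x": 0.7, "y": 1, "z": 14, "spin": 0}
    - {"x": 0.7, "y": 1, "z": 6, "spin": 0}
    - {"x": 0, "y": 0, "z": 0, "spin": 0}

```text
time: 46.5
position: [0.5886, -0.0295, 0.251]
tool_rot: [0.926, 0.364, 0.03, 0.093]
ft_force: [-1.1, 0.2, -1.0]
grip_width: 0.0432
```

```bash
python3 -c "
from h import *
o=st();print(local(o));goto([-28.5,36,79],43.5,vmax=18)
shot('wrist','w32.png')"
```

```text
46.5 [ 0.5886 -0.0295  0.251 ] az 42.87 F [-1.06  0.18 -1.  ] M [0.17 0.28 0.03] w 0.0432 q [-0.17  0.4   1.59 -0.15  1.    0.72]
[-12.6  39.4 102.4]
from [ 0.5886 -0.0295  0.251 ] az 42.9 to go mm [-16.3   0.9 -23.4] da 0.6 rows 2
[{"x": -5.5, "y": -8.0, "z": 10.4, "spin": -0.006}, {"x": -5.5, "y": -8.0, "z": 10.4, "spin": -0.006}]
```

View pics/w32.png

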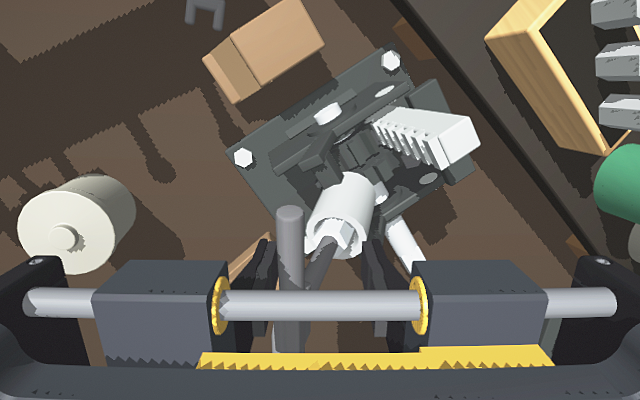

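play_rows:
  commands:
    - {"x": -5, "y": -9, "z": 0, "spin": 0}
    - {"x": -4, "y": -7, "z": 4, "spin": 0}
    - {"x": 0, "y": 0, "z": 8, "spin": 0}
    - {"x": 0, "y": 0, "z": 6, "spin": 0}
    - {"x": 0, "y": 0, "z": 0, "spin": 0}

```text
time: 47.05
position: [0.5738, -0.0263, 0.2326]
tool_rot: [0.926, 0.364, 0.033, 0.095]
ft_force: [-0.3, -0.6, 0.1]
grip_width: 0.0435
```

```bash
python3 -c "
from h import *
o=st();print(local(o));goto([-28.5,36,79],43.5,vmax=18)
shot('wrist','w33.png')"
```

```text
47.05 [ 0.5738 -0.0263  0.2326] az 42.9 F [-0.26 -0.57  0.09] M [ 0.04  0.06 -0.02] w 0.0435 q [-0.17  0.4   1.65 -0.16  0.94  0.73]
[-27.8  38.6  83.9]
from [ 0.5738 -0.0263  0.2326] az 42.9 to go mm [-1.4 -2.3 -4.9] da 0.6 rows 1
[{"x": -2.5, "y": -0.2, "z": 5.0, "spin": -0.011}]
```

View pics/w33.png

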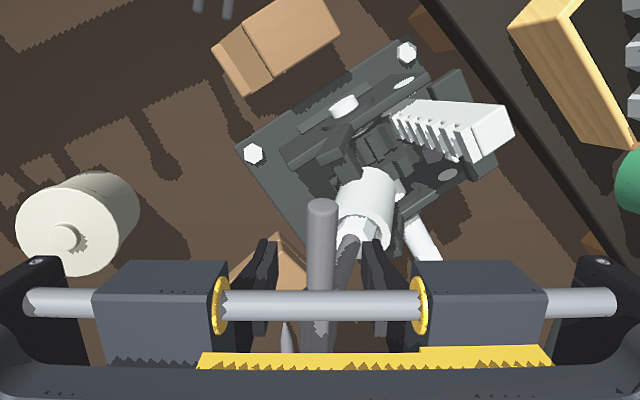

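play_rows:
  commands:
    - {"x": -2, "y": 0, "z": 5, "spin": 0}
    - {"x": 0, "y": 0, "z": 1, "spin": 0}
    - {"x": 0, "y": 0, "z": 0, "spin": 0}
    - {"x": 0, "y": 0, "z": 0, "spin": 0}
    - {"x": 0, "y": 0, "z": 0, "spin": 0}
  grip: 0
  newtons: 45

```text
time: 47.6
position: [0.5738, -0.0289, 0.2266]
tool_rot: [0.926, 0.364, 0.033, 0.095]
ft_force: [-1.0, -0.0, -1.1]
grip_width: 0.0126
```

```bash
python3 hold.py 0 37 6 u0.png|head -4
```

```text
47.6 [ 0.5738 -0.0289  0.2266] az 42.84 F [-0.96 -0.03 -1.07] M [ 0.17  0.18 -0.16] w 0.0126 q [-0.18  0.41  1.66 -0.16  0.92  0.73]
local [-27.1  36.   77.9] theta(az) 125.7 implied H [-45.8   5.9  67.1] tilt [ 0.13  -0.151 -0.98 ]
H held
[{"x": -0.7, "y": 3.7, "z": -0.8, "spin": 0.101}, {"x": -0.7, "y": 3.8, "z": -0.7, "spin": 0.103}, {"x": -0.7, "y": 3.8, "z": -0.5, "spin": 0.107}, {"x": -0.7, "y": 3.8, "z": -0.4, "spin": 0.11}, {"x": -0.6, "y": 3.8, "z": -0.2, "spin": 0.113}, {"x": -0.6, "y": 3.8, "z": -0.1, "spin": 0.116}, {"x": -0.5, "y": 3.8, "z": 0.1, "spin": 0.118}, {"x": -0.4, "y": 3.8, "z": 0.2, "spin": 0.12}]
```

play_rows:
  commands:
    - {"x": 0, "y": 2.5, "z": 1, "spin": 0.07}
    - {"x": 0, "y": 2.5, "z": 1, "spin": 0.07}

```text
time: 47.85
position: [0.5754, -0.0296, 0.2271]
tool_rot: [0.95, 0.298, 0.039, 0.089]
ft_force: [-4.6, 7.5, 6.6]
grip_width: 0.0126
```

```bash
python3 hold.py 0 37 6 u1.png|head -2
```

```text
47.85 [ 0.5754 -0.0296  0.2271] az 34.93 F [-4.56  7.54  6.62] M [0.94 0.53 1.12] w 0.0126 q [-0.18  0.41  1.66 -0.15  0.93  0.87]
local [-25.3  35.7  78.4] theta(az) 133.9 implied H [-47.5   9.   65.6] tilt [ 0.128 -0.146 -0.981]
```

View pics/u1.png

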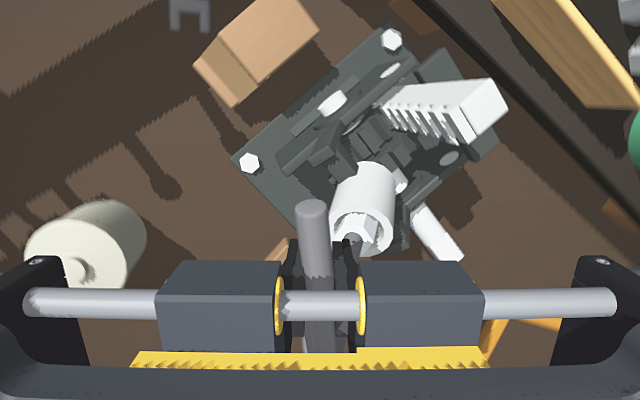

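play_rows:
  commands:
    - {"x": 0, "y": 2, "z": 1, "spin": 0.07}
    - {"x": 0, "y": 2, "z": 1, "spin": 0.06}

```text
time: 48.1
position: [0.577, -0.0298, 0.2276]
tool_rot: [0.966, 0.238, 0.046, 0.086]
ft_force: [-2.5, 5.8, 5.4]
grip_width: 0.014
```

```bash
python3 hold.py 0 37 6 u2.png|head -2
```

```text
48.1 [ 0.577  -0.0298  0.2276] az 27.96 F [-2.55  5.76  5.37] M [0.73 0.17 1.43] w 0.014 q [-0.18  0.41  1.65 -0.15  0.93  0.99]
local [-23.7  35.9  79. ] theta(az) 140.8 implied H [-48.5  12.5  64.7] tilt [ 0.129 -0.144 -0.981]
```

View pics/u2.png

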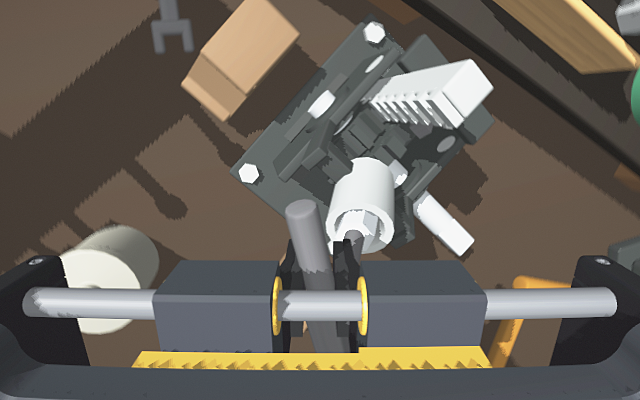

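play_rows:
  commands:
    - {"x": 0, "y": 0, "z": 0, "spin": 0}
    - {"x": 0, "y": 0, "z": 0, "spin": 0}
    - {"x": 0, "y": 0, "z": 0, "spin": 0}
    - {"x": 0, "y": 0, "z": -15, "spin": 0}
    - {"x": 0, "y": 0, "z": -25, "spin": 0}
    - {"x": 0, "y": 0, "z": -30, "spin": 0}
    - {"x": 0, "y": 0, "z": -30, "spin": 0}
    - {"x": 0, "y": 0, "z": -30, "spin": 0}
  grip: 0.5

```text
time: 48.95
position: [0.5582, -0.0123, 0.3539]
tool_rot: [0.967, 0.236, 0.04, 0.084]
ft_force: [0.9, -1.0, 0.1]
grip_width: 0.0435
```

play_rows:
  commands:
    - {"x": 15, "y": 0, "z": -20, "spin": 0}
    - {"x": 20, "y": 15, "z": -10, "spin": 0}
    - {"x": 20, "y": 20, "z": 0, "spin": 0}
    - {"x": 20, "y": 20, "z": 0, "spin": 0}
    - {"x": 10, "y": 10, "z": 0, "spin": 0}
    - {"x": 0, "y": 0, "z": 0, "spin": 0}

```text
time: 49.55
position: [0.6643, -0.0285, 0.409]
tool_rot: [0.967, 0.233, 0.047, 0.088]
ft_force: [0.3, 0.1, -0.2]
grip_width: 0.0437
```

```bash
python3 look.py v
python3 - <<'E'
from h import *
p=shot('scene'); 
for n in('bolt_tip','key_hub','square_key_hub'):
    print(n,[(round(d['conf'],2),d['pixel']) for d in nets.outline_of(p,n)[:2]])
E
```

```text
49.55 [ 0.6643 -0.0285  0.409 ] az 27.35 F [ 0.35  0.13 -0.2 ] M [ 0.01  0.07 -0.  ] w 0.0437 q [-0.15  0.39  1.18 -0.13  1.43  0.95]
[ 60.1  60.2 260.3] tilt [ 0.132 -0.148 -0.98 ]
bolt_tip []
key_hub [(0.83, [314.5, 192.8])]
square_key_hub [(0.8, [436.9, 305.1])]
```

View pics/vs.png

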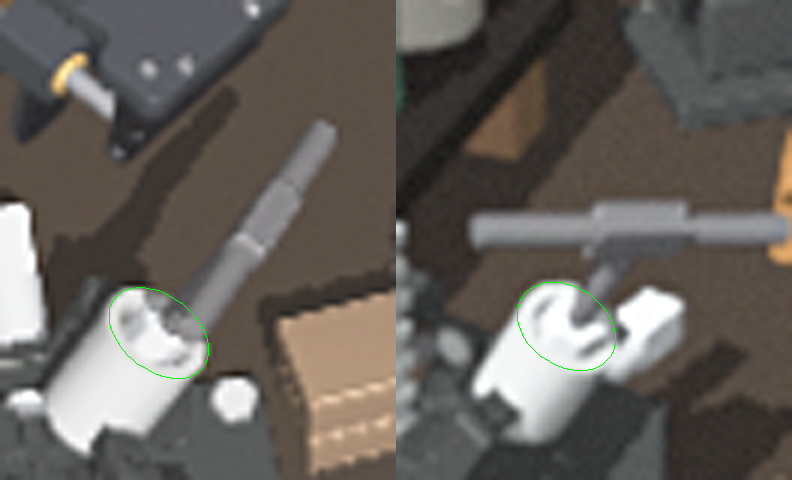

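View pics/vw.png

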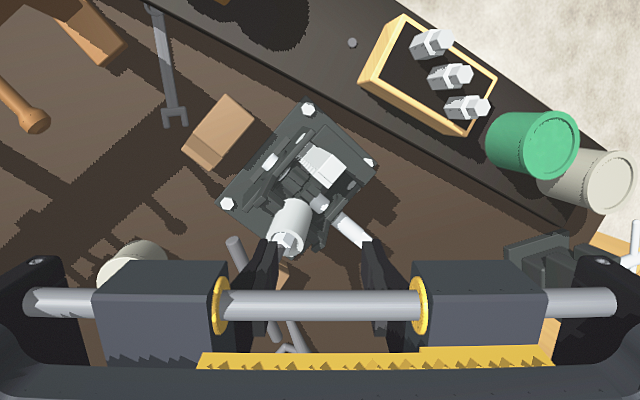

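```bash
python3 -c "
from rig import robot
print(robot.hand_in(), robot.get_obs()['time'])"
```

```text
the job is handed in; nothing more can be done
the job is handed in; nothing more can be done
```

I took the hexagon key off its pegs, seated it in the sloping barrel and turned it clockwise until it would not turn further. I then let go of it and backed the arm clear. The job was handed in at about 50 s of the 67 s allowed.

**What the last checks showed**
- **Stop:** the final two pushes both met 1.4–1.7 N m (moment about the vertical), against about 0.6–0.8 while it was turning. The bar stood in the same place after each, roughly 302° from where it started.
- **Key:** it stands in the lock by itself. At about 302° its hub measured 84–88 mm above the mouth; fully home is 82 mm and resting on the screw face would be 97 mm.
- **Other things:** the square key is still on its pegs, and I saw nothing else moved. The wrist force I read stayed below about 30 N.

**What disagreed or could not be checked**
- **Bolt not seen:** its lower end is hidden from all three cameras, so "drawn back" rests on the torque and the angle alone.
- **Earlier resistance:** the key already resisted strongly at about 250–260°. With a fresh hold it then went on to about 302°. About 20° of that took almost no torque, so the hexagon may have slipped one flat against the stop.
- **Angle:** 302° is at the very top of the 0.6–0.8 turn range, even allowing for play in the socket. If the hexagon did slip, the screw itself turned about 0.7 turn.
- **Tool tilt:** the tool tilted up to about 13° under load while cranking. I changed from pushing the bar's end to holding the bar and turning it by spinning the tool.

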